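# Load the punch turntable from the leaning stand

## Task

Set up the punch turntable for the next run: for every punch in the leaning stand, first turn the table by its centre grip so that a free pocket of that punch's size is at the brass pointer, then draw the punch straight out along its lean, without tipping, lifting or dragging the light stand, and lower it gently, foot down and all the way, into that pocket (load only at the pointer). When all the punches are in, turn the blank station to the pointer; and lay the wooden job tag flat in the tag tray. Leave the stand and everything else where it is.

Things in the scene. Friction and masses are not known exactly. Their poses are not given: they have to be found in the camera images.
- punch_a_mid (a point): Centre of a wide hand punch: a round rod 28 mm across, 125 mm long, lower half steel, upper half wood with a brass end; 130 g. Its z axis runs along the rod from foot to brass top; the foot is 62.5 mm from here. Starts in the wide sleeve at y = -84 mm of the stand; may be absent (None).
- punch_a_foot (a point): Centre of the steel foot end of punch_a (wide punch, 28 mm). Seated, it lies at the pocket-floor point within a few mm.
- punch_b_mid (a point): Centre of a narrow hand punch: a round rod 16 mm across, 125 mm long, lower half steel, upper half wood with a brass end; 70 g. Its z axis runs along the rod from foot to brass top; the foot is 62.5 mm from here. Starts in the narrow sleeve at y = -28 mm of the stand; may be absent (None).
- punch_b_foot (a point): Centre of the steel foot end of punch_b (narrow punch, 16 mm). Seated, it lies at the pocket-floor point within a few mm.
- punch_c_mid (a point): Centre of a wide hand punch: a round rod 28 mm across, 125 mm long, lower half steel, upper half wood with a brass end; 130 g. Its z axis runs along the rod from foot to brass top; the foot is 62.5 mm from here. Starts in the wide sleeve at y = 28 mm of the stand; may be absent (None).
- punch_c_foot (a point): Centre of the steel foot end of punch_c (wide punch, 28 mm). Seated, it lies at the pocket-floor point within a few mm.
- punch_d_mid (a point): Centre of a narrow hand punch: a round rod 16 mm across, 125 mm long, lower half steel, upper half wood with a brass end; 70 g. Its z axis runs along the rod from foot to brass top; the foot is 62.5 mm from here. Starts in the narrow sleeve at y = 84 mm of the stand; may be absent (None).
- punch_d_foot (a point): Centre of the steel foot end of punch_d (narrow punch, 16 mm). Seated, it lies at the pocket-floor point within a few mm.
- stand_base (a point): Underside centre of the loose light plywood stand (150 g; rubber-soled base 60 x 226 x 8 mm, long along y; easily tipped or dragged). Four square sleeves at y = -84, -28, 28, 84 mm (wide, narrow, wide, narrow) lean 20 degrees to its own -x (towards the robot), as do the punches in them: 60 mm deep along the lean, 1 mm play each side, 4 mm walls, mouths 75 mm up; 65 mm of each punch stands out.
- turntable (a joint): Angle of the turntable (rad), positive anticlockwise from above, free from -6.3 to 6.3, stays where it is left (friction about 0.06 N m). At 0 (and +/- 2 pi) the blank station is at the pointer; the five stations are 72 degrees apart. The disc is 220 mm across, its top 22 mm above the work table.
- turntable_grip (a point): Centre of the black bar grip on the turntable's axis, 145 mm above the work table: 44 mm long along this point's x axis, 12 mm thick along its y, 32 mm tall; grip it from above and turn. It turns with the table.
- loading_point (a point): Fixed point of the turntable's base at the loading position, 80 mm from the turntable's axis and 26 mm above the table (pocket-floor level), just inboard of the brass pointer post (10 mm square, 44 mm high, 128 mm from the axis on the side near the robot).
- wide1_pocket (a point): Centre of the floor of a wide open-topped square steel pocket on the turntable, 80 mm from its axis: 32 mm square inside, 40 mm outside, 35 mm deep, mouth 61 mm above the work table. Takes one wide punch, foot down. Turns with the table.
- narrow1_pocket (a point): Centre of the floor of a narrow open-topped square steel pocket on the turntable, 80 mm from its axis: 20 mm square inside, 28 mm outside, 35 mm deep, mouth 61 mm above the work table. Takes one narrow punch, foot down. Turns with the table.
- wide2_pocket (a point): Centre of the floor of a wide open-topped square steel pocket on the turntable, 80 mm from its axis: 32 mm square inside, 40 mm outside, 35 mm deep, mouth 61 mm above the work table. Takes one wide punch, foot down. Turns with the table.
- narrow2_pocket (a point): Centre of the floor of a narrow open-topped square steel pocket on the turntable, 80 mm from its axis: 20 mm square inside, 28 mm outside, 35 mm deep, mouth 61 mm above the work table. Takes one narrow punch, foot down. Turns with the table.
- blank_station (a point): Point above the blank station of the turntable (no pocket, only a flat dark 34 mm plate), 80 mm from the axis. Turns with the table.
- tag_mid (a point): Centre (half-way up) of the loose wooden job tag, a block 60 (x) x 24 (y) x 22 (z) mm, 50 g, lying on the table; z up.
- tray_floor (a point): Centre of the floor (3 mm above the table) of the fixed aluminium tag tray: inside 70 mm along its x, 34 mm along its y; its rim is 8 mm above the table. The tag lies in it lengthwise.
- glue_jar: Bystander, not to be disturbed: amber jar, 64 mm across, 85 mm high; origin at its underside or handle.
- dye_bottle: Bystander, not to be disturbed: white bottle, 52 mm across, 140 mm high; origin at its underside or handle.
- rivet_cup: Bystander, not to be disturbed: small steel cup, 56 mm across, 35 mm high; origin at its underside or handle.
- mallet: Bystander, not to be disturbed: wooden mallet lying down, 240 mm long; origin at its underside or handle.
- thread_spool: Bystander, not to be disturbed: spool, 48 mm across, 51 mm high; origin at its underside or handle.
Mind the look-alikes: they are no part of the job. What is shaped like the part that bears tag_mid but blue, grey or red is not meant.

How it is judged:
By the outcome, as a careful person would: the job done as asked, in the order asked, and still so for the second after the job is handed in, with the robot touching nothing.
Of punch_a, punch_b, punch_c, punch_d only 3 to 4 are there at a start; the rules pass over those that are not, and their reading is None.
At some moment in a run one of tag may be knocked a few centimetres aside while the robot is not near it.
It also fails if it takes over 210 s, if anything falls off the work surface, if the arm or the gripper's body presses on something with over 40 N, if the wrist force passes 120 N, or if a joint passes its speed limit or range.

## Robot

A 6-joint arm with a two-finger parallel gripper is mounted at the origin on the work surface. World frame = base frame: x ahead of the robot, y to its left, z up, the work surface at z = 0. Lengths are in m, angles in rad, forces in N, time in s.
With the tool pointing down it reaches from about 0.25 to 0.8 m from the base axis. Payload 3.9 kg.
Tool frame: the origin (TCP) lies at the very end of the fingers, on their centre line; the grasp point (between the pads) lies 19 mm behind it; z points along the fingers, y is the direction in which the jaws open and shut (so a half turn about z gives the same grasp; the last joint's range is limited). The gripper opens to 85 mm and grips with 20 to 120 N. Pads are 22 mm wide; open, the fingers measure 114 mm over their backs; the gripper's body (76 mm by 85 mm) begins 54 mm behind the grasp point. The pads swing forward as they close: fully open they stand 13 mm farther back than shut.
Start: joints at [1.334, 0.26, -0.138, 1.173, 0, 1.571], TCP at [0.123, 0.51, 0.203] pointing down, gripper open.
Joint ranges: [-2.78, 2.78], [-0.83, 1.72], [-1.28, 1.37], [-1.9, 2.12], [-1.57, 1.48], [-3.14, 3.14]. Speed limits (rad/s): [2.57, 2.57, 3.14, 3.14, 3.14, 3.14].

## Interface

Orientations are given as a unit quaternion [x, y, z, w].
In Python, from station import state, vision, ctrl gives the robot as it stands. The module is installed in compiled form; this text tells all that it offers.
- The arm moves only by the shell command python3 -m crank 'ROWS' [OPENING] [FORCE]. ROWS is JSON, a list of rows, each a list of 6 numbers: the shift along the tool's x, y, z scaled (see below), then the turn, a rotation vector about the tool's x, y, z scaled (see below). A call has 1 to 10 rows; each row is the pose to reach, as a shift and turn from the pose commanded when the call began, along the tool's axes at that moment; what a row does not reach only later rows make up. The controller multiplies each number of a shift by 120 mm and each number of a turn by 45 degrees. A row lasts 1/12 s, in which the tool goes at most 41.7 mm and 7.16 degrees, less where a joint would pass 70% of its speed; a pose out of reach is approached as far as the arm can. A call with a number of a shift or a turn outside -1 to 1 is refused whole. A call with a gripper value outside its range is refused whole. OPENING is the opening, from -1 (shut) to 1 (fully open), so that 0 is half open, set as the call begins (- or left out, the last holds). The fingers move at their own pace and stop on an object; FORCE is the grip in N (left out, the last holds). Time passes only in rows, so rows that repeat a pose let the fingers close. It gives the time, the measured TCP pose, the force and the opening at its end, in the units of the state.
- state(): the state, without advancing time (a new reading comes with each control period).
- vision.snapshot(name): name is "scene" or "top" or "wrist"; returns a dict with "frame" (420x560x3 uint8, red, green, blue), "z_map" (420x560 float32, m along the optical axis (not along the pixel's ray), 0 where there is no reading), "intrinsics" (3x3 intrinsics, pixels), "world_to_cam" (4x4, takes a point from world to camera coordinates); the wrist camera has in their place "mount" (4x4, takes a point from camera to tool coordinates, whose origin is the TCP and whose axes are the flange's). Camera axes: x right, y down, z forward; pixel columns grow to the right and rows downward; lengths in m; the calibration is good to about 2 mm. A picture is of the moment at which its call begins: read the wrist's pose just before it.
- ctrl.close_job(): hands the job in, once; it reports no verdict.
The state is a dict: "t": time; "qpos": joint angles; "joint_vel": joint speeds; "effort": joint torques, N m; "position": TCP position; "orientation": TCP orientation; "ft_force": force on the tool from outside, world axes, zero at the start; "wrist_torque": the same for the moment, N m; "width": finger opening in m.
Only numpy, scipy, OpenCV 4.12 (cv2) and the standard library are available. Lean on these libraries where they do the work, as an engineer would, in place of code of your own. Each camera call takes 0.05 s, during which the arm holds its last target.

## Working session

There is one attempt and no reset: what is moved stays moved. The work goes in short steps, Python scripts to look and compute and a shell command to move; the robot and the scene stay as the last step left them, time stands still between calls to the robot, and variables do not carry over. Pictures are saved under pics/ and viewed, and the job is handed in when it is done.

```bash
ls -la; mkdir -p pics; python3 - <<'E'
from station import state, vision
import cv2, numpy as np
print(state())
for n in ["scene","top","wrist"]:
    s=vision.snapshot(n)
    cv2.imwrite(f"pics/{n}0.png",s["frame"][:,:,::-1])
    print(n,s["intrinsics"].round(2).tolist(),np.round(s.get("world_to_cam",s.get("mount")),4).tolist())
E
```

```text
total 12
drwxr-xr-x  3 agent agent 4096 Dec  6 21:36 .
drwxr-xr-x 23 root  root  4096 Dec  6 21:36 ..
drwxr-xr-x  2 agent agent 4096 Dec  6 21:36 pics
{'t': 0.0, 'qpos': array([ 1.33402381e+00,  2.60673022e-01, -1.39408545e-01,  1.17267482e+00,
        2.50002062e-05,  1.57078552e+00]), 'joint_vel': array([-0.0015136 , -0.00010632, -0.00012196, -0.00206309, -0.0013251 ,
        0.00034031]), 'effort': array([-7.28023952e-05, -4.05675817e+01,  2.53924745e+01,  1.88004674e-02,
       -1.38016030e-04,  4.36897196e-06]), 'position': array([0.12296378, 0.50962889, 0.20185578]), 'orientation': array([ 1.18104506e-01,  9.93000687e-01, -9.71694771e-04, -1.28169298e-04]), 'ft_force': array([ 0.2038457 , -0.49318721, -1.04490189]), 'wrist_torque': array([ 0.02828607, -0.01850708, -0.00610546]), 'width': 0.0853358569572995}
scene [[480.05, 0.0, 279.01], [0.0, 480.05, 212.1], [0.0, 0.0, 1.0]] [[-0.5885, 0.8085, -0.0063, 0.2941], [0.6684, 0.482, -0.5665, -0.2835], [-0.455, -0.3376, -0.824, 1.4297], [0.0, 0.0, 0.0, 1.0]]
top [[388.37, 0.0, 278.21], [0.0, 388.37, 212.68], [0.0, 0.0, 1.0]] [[0.0271, -0.9996, 0.0079, -0.0034], [-0.9951, -0.0277, -0.0954, 0.5137], [0.0956, -0.0053, -0.9954, 1.124], [0.0, 0.0, 0.0, 1.0]]
wrist [[376.56, 0.0, 277.29], [0.0, 376.56, 208.29], [0.0, 0.0, 1.0]] [[-0.0007, -0.9445, -0.3285, 0.0827], [1.0, -0.0009, 0.0003, -0.0004], [-0.0006, -0.3285, 0.9445, -0.1706], [0.0, 0.0, 0.0, 1.0]]
```

View pics/scene0.png

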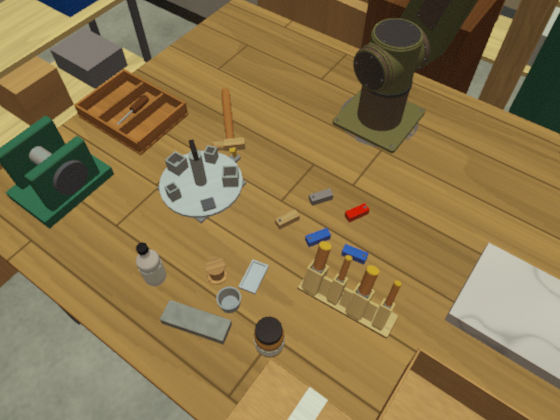

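View pics/top0.png

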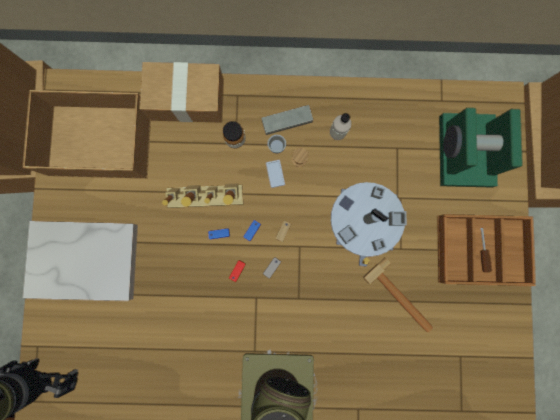

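View pics/wrist0.png

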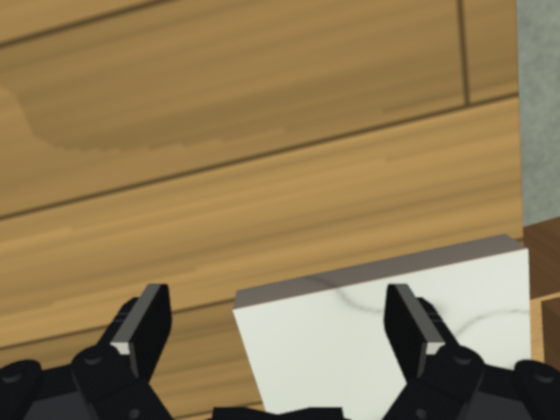

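```bash
cat > h.py <<'E'
import numpy as np, cv2
from scipy.spatial.transform import Rotation as R
from station import state, vision
np.set_printoptions(precision=4,suppress=True)
def snap(n):
    st=state(); s=vision.snapshot(n)
    if n=="wrist":
        T=np.eye(4);T[:3,:3]=R.from_quat(st["orientation"]).as_matrix();T[:3,3]=st["position"]
        s["c2w"]=T@s["mount"]
    else: s["c2w"]=np.linalg.inv(s["world_to_cam"])
    return s
def save(s,name,box=None,k=1):
    f=s["frame"][:,:,::-1]
    if box: x0,y0,x1,y1=box; f=f[y0:y1,x0:x1]
    cv2.imwrite(f"pics/{name}.png",cv2.resize(f,None,fx=k,fy=k,interpolation=cv2.INTER_CUBIC))
def ray(s,u,v):
    K=s["intrinsics"];d=np.array([(u-K[0,2])/K[0,0],(v-K[1,2])/K[1,1],1.])
    return s["c2w"][:3,3],s["c2w"][:3,:3]@d
def plane(s,u,v,z):
    o,d=ray(s,u,v);return o+d*(z-o[2])/d[2]
def dep(s,u,v):
    o,d=ray(s,u,v);return o+d*s["z_map"][int(round(v)),int(round(u))]
def cloud(s):
    K=s["intrinsics"];v,u=np.mgrid[0:420,0:560];z=s["z_map"]
    P=np.stack([(u-K[0,2])/K[0,0]*z,(v-K[1,2])/K[1,1]*z,z],-1)
    return P@s["c2w"][:3,:3].T+s["c2w"][:3,3]
def proj(s,p):
    q=np.linalg.inv(s["c2w"])@np.r_[p,1];q=s["intrinsics"]@q[:3];return q[:2]/q[2]
def Rt(yaw,lean=None):
    """tool down, jaw axis (y) at angle yaw from world x... tool x axis at yaw"""
    z=np.array([0,0,-1.]) if lean is None else np.asarray(lean,float)/np.linalg.norm(lean)
    x=np.array([np.cos(yaw),np.sin(yaw),0]);x-=z*(x@z);x/=np.linalg.norm(x)
    return np.stack([x,np.cross(z,x),z],1)
def go(p,Rm=None):
    """how far to go, in move units; p = TCP target"""
    st=state();R0=R.from_quat(st["orientation"]).as_matrix()
    d=R0.T@(np.asarray(p)-st["position"])/0.12
    w=np.zeros(3) if Rm is None else R.from_matrix(R0.T@Rm).as_rotvec()/np.radians(45)
    print("shift",d.round(3),"turn",w.round(3),"| rows>=",np.ceil(max(np.linalg.norm(d)*120/41.7,np.linalg.norm(w)*45/7.16)))
def pose():
    st=state();print("t",round(st["t"],2),"p",st["position"],"R\n",R.from_quat(st["orientation"]).as_matrix(),"F",st["ft_force"],"w",round(st["width"],4))
E
python3 - <<'E'
from h import *
pose()
s=snap("top"); save(s,"t1",(150,120,450,300),2.6)
s2=snap("scene"); save(s2,"s1",(140,130,420,340),2.8)
for n,(u,v) in dict(stand=(204,196),ttgrip=(379,215),tag=(283,231),tray=(276,173),pointer=(364,260)).items(): print(n,dep(s,u,v))
E
```

```text
t 0.15 p [0.123  0.5098 0.202 ] R
 [[-0.9721  0.2346 -0.0004]
 [ 0.2346  0.9721 -0.0015]
 [ 0.     -0.0015 -1.    ]] F [ 0.3842  0.2773 -0.0187] w 0.0857
stand [0.5593 0.235  0.0088]
ttgrip [ 0.5016 -0.2511  0.1628]
tag [ 0.4598 -0.0048  0.0245]
tray [0.6366 0.0206 0.0035]
pointer [ 0.3819 -0.2388  0.0481]
```

View pics/t1.png

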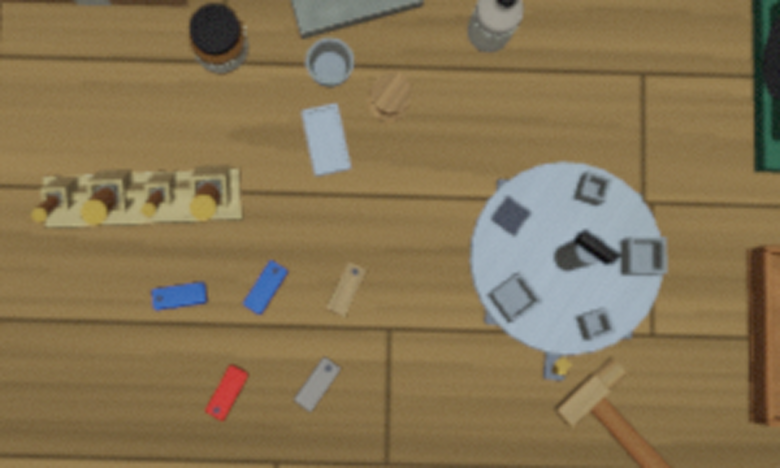

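View pics/s1.png

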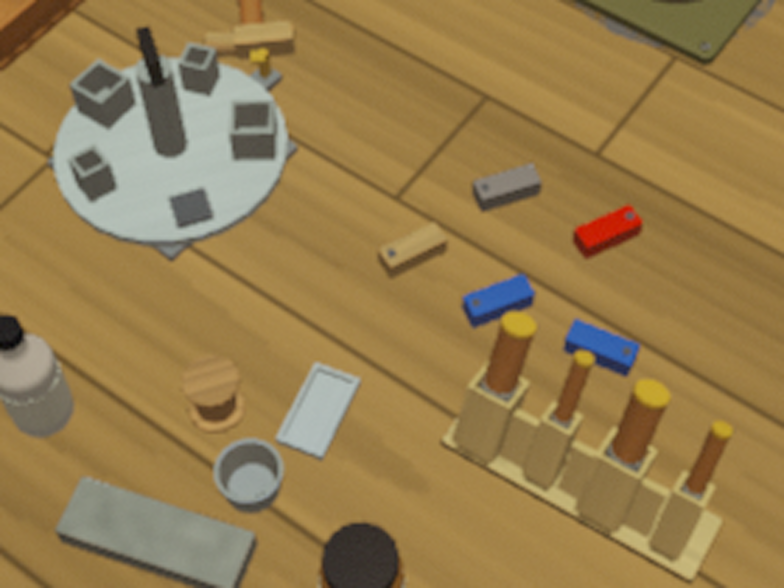

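```bash
python3 - <<'E'
from h import *
go([0.42,0.2,0.36],Rt(np.pi))
s=snap("top");P=cloud(s);f=s["frame"].astype(int)
# brass tops in top view
hsv=cv2.cvtColor(s["frame"],cv2.COLOR_RGB2HSV)
m=((hsv[...,0]>18)&(hsv[...,0]<30)&(hsv[...,1]>130)&(hsv[...,2]>150)).astype(np.uint8)
n,l,st,c=cv2.connectedComponentsWithStats(m)
for i in range(1,n):
    if st[i,4]>8: print(c[i],st[i,4],np.median(P[l==i],0))
E
```

```text
shift [-3.011 -1.932 -1.312] turn [-0.001 -0.    -0.302] | rows>= 11.0
[227.7463 199.1791] 67 [0.5359 0.1467 0.1364]
[185.8657 201.209 ] 67 [0.527  0.2584 0.1369]
[206.8235 200.1765] 17 [0.5314 0.2028 0.1362]
[164.2083 202.25  ] 24 [0.523  0.3163 0.1363]
[366.3529 260.1765] 17 [ 0.3821 -0.2451  0.0459]
```

```bash
python3 -m crank '[[-0.33,-0.2,-0.33,0,0,-0.1],[-0.67,-0.4,-0.67,0,0,-0.2],[-1,-0.6,-1,0,0,-0.3],[-1,-0.6,-1,0,0,-0.3]]'; python3 -m crank '[[-0.3,-0.2,-0.1,0,0,0],[-0.6,-0.4,-0.2,0,0,0],[-0.9,-0.6,-0.3,0,0,0],[-1,-0.67,-0.3,0,0,0]]';python3 -m crank '[[-0.3,-0.2,0,0,0,0],[-0.6,-0.4,0,0,0,0],[-0.9,-0.6,0,0,0,0],[-1,-0.67,0,0,0,0]]'; python3 - <<'E'
from h import *
pose();s=snap("wrist");save(s,"w1",None,1.4)
E
```

```text
t: 0.63
position: [0.2138, 0.4204, 0.3122]
orientation: [-0.001, 1.0, -0.0, -0.0]
ft_force: [0.3, 0.4, -0.1]
width: 0.0852
t: 0.97
position: [0.3363, 0.3395, 0.3492]
orientation: [0.002, 1.0, 0.001, 0.002]
ft_force: [0.3, 2.0, 0.3]
width: 0.0854
t: 1.3
position: [0.4566, 0.2578, 0.3467]
orientation: [0.002, 1.0, -0.001, 0.001]
ft_force: [-0.9, 0.6, -0.3]
width: 0.0856
t 1.3 p [0.4566 0.2578 0.3467] R
 [[-1.      0.0046  0.0013]
 [ 0.0046  1.     -0.0012]
 [-0.0013 -0.0012 -1.    ]] F [-0.9213  0.5793 -0.2822] w 0.0856
```

View pics/w1.png

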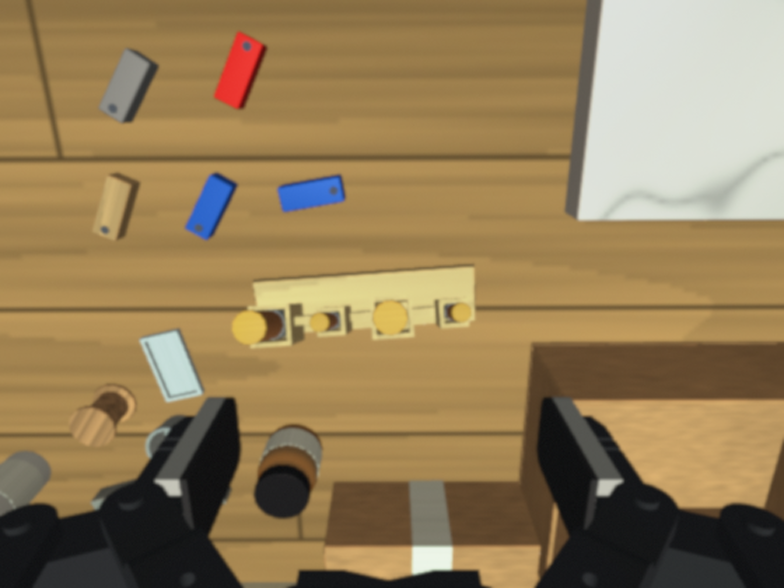

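```bash
cat >> h.py <<'E'
def brass(s,zs=0.136,amin=20,box=None):
    hsv=cv2.cvtColor(s["frame"],cv2.COLOR_RGB2HSV)
    m=((hsv[...,0]>17)&(hsv[...,0]<30)&(hsv[...,1]>130)&(hsv[...,2]>150)).astype(np.uint8)
    m=cv2.morphologyEx(m,cv2.MORPH_OPEN,np.ones((3,3),np.uint8))
    n,l,st,c=cv2.connectedComponentsWithStats(m);P=cloud(s);o=[]
    for i in range(1,n):
        if st[i,4]>amin: 
            p=np.nanmedian(P[l==i],0)
            if p[2]>0.03: print("px",c[i].round(1),"n",st[i,4],"box",st[i,:4],"depthpt",p,"planept",plane(s,*c[i],zs)); o.append(c[i])
    return o
E
python3 - <<'E'
from h import *
s=snap("wrist");brass(s)
f=s["frame"];hsv=cv2.cvtColor(f,cv2.COLOR_RGB2HSV);P=cloud(s)
# stand plywood base top & mouth heights
m=(P[...,2]>0.004)&(P[...,2]<0.013)&(P[...,0]>.5)&(P[...,0]<.65)&(P[...,1]>.1)&(P[...,1]<.35)
q=P[m][:,:2].astype(np.float32);print(len(q),cv2.minAreaRect(q))
m=(P[...,2]>0.06)&(P[...,2]<0.085)&(P[...,0]>.5)&(P[...,0]<.65)&(P[...,1]>.1)&(P[...,1]<.35)
ys=P[m];
for a,b in((.1,.18),(.18,.23),(.23,.285),(.285,.35)):
    k=ys[(ys[:,1]>a)&(ys[:,1]<b)];print(len(k),k.min(0),k.max(0))
E
```

```text
px [279.4 225. ] n 477 box [268 213  24  25] depthpt [0.5285 0.2571 0.134 ] planept [0.5275 0.2575 0.136 ]
px [330.2 221.5] n 148 box [324 215  13  14] depthpt [0.5247 0.3127 0.1339] planept [0.5238 0.3125 0.136 ]
px [177.  232.8] n 568 box [164 220  27  27] depthpt [0.5385 0.1444 0.1331] planept [0.5359 0.1451 0.136 ]
px [229.  228.7] n 149 box [223 222  13  14] depthpt [0.5327 0.2021 0.1338] planept [0.5314 0.2024 0.136 ]
3674 ((0.5623782873153687, 0.23227083683013916), (0.060660164803266525, 0.2256665974855423), 4.024130344390869)
452 [0.5414 0.1281 0.0601] [0.5836 0.1683 0.085 ]
246 [0.5436 0.1908 0.0601] [0.5729 0.2177 0.0846]
332 [0.534  0.2394 0.06  ] [0.5738 0.2786 0.0823]
236 [0.5363 0.3016 0.0607] [0.5642 0.3289 0.0842]
```

```bash
python3 - <<'E'
from h import *
s=snap("top");P=cloud(s)
m=(P[...,2]>0.012)&(P[...,2]<0.035)&(P[...,0]>.35)&(P[...,0]<.65)&(P[...,1]>-.42)&(P[...,1]<-.1)
print(cv2.minEnclosingCircle(P[m][:,:2].astype(np.float32)), np.percentile(P[m],[2,98],axis=0))
m=(P[...,2]>0.15)&(P[...,2]<0.175)&(P[...,0]>.35)&(P[...,0]<.65)&(P[...,1]>-.42)&(P[...,1]<-.1)
print(m.sum(),cv2.minAreaRect(P[m][:,:2].astype(np.float32)))
go([.40,-.25,.36],Rt(np.pi))
E
python3 -m crank '[[0.1,-0.33,0,0,0,0],[0.15,-0.66,0,0,0,0],[0.2,-1,0,0,0,0],[0.2,-1,0,0,0,0]]'; python3 -m crank '[[0,-0.33,0,0,0,0],[0.1,-0.66,0,0,0,0],[0.1,-1,0,0,0,0],[0.1,-1,0,0,0,0]]';python3 -m crank '[[0,-0.33,0,0,0,0],[0,-0.66,0,0,0,0],[0,-1,0,0,0,0],[0,-1,0,0,0,0]]' ; python3 -m crank '[[0,-0.33,0,0,0,0],[0.1,-0.66,0,0,0,0],[0.1,-1,0,0,0,0],[0.1,-1,0,0,0,0],[0.1,-1,0,0,0,0]]'; python3 - <<'E'
from h import *
pose();s=snap("wrist");save(s,"w2",None,1.4)
E
```

```text
((0.4786067306995392, -0.25380250811576843), 0.13539986312389374) [[ 0.3656 -0.3498  0.0181]
 [ 0.6031 -0.155   0.032 ]]
92 ((0.5039427876472473, -0.2548884153366089), (0.04333280399441719, 0.012234103865921497), 54.90836715698242)
shift [ 0.432 -4.248 -0.11 ] turn [-0.    -0.001 -0.006] | rows>= 13.0
t: 1.78
position: [0.4261, 0.1361, 0.3481]
orientation: [0.003, 1.0, -0.001, -0.0]
ft_force: [-0.2, 0.4, 0.7]
width: 0.0857
t: 2.12
position: [0.4156, 0.0161, 0.3478]
orientation: [0.004, 1.0, -0.001, 0.0]
ft_force: [-0.4, 0.8, 0.7]
width: 0.0858
t: 2.45
position: [0.4167, -0.1037, 0.3471]
orientation: [0.004, 1.0, -0.001, 0.0]
ft_force: [0.1, 0.5, 0.4]
width: 0.0856
t: 2.87
position: [0.4049, -0.2193, 0.3469]
orientation: [0.002, 1.0, 0.001, -0.0]
ft_force: [0.4, 0.0, 0.2]
width: 0.0857
t 2.87 p [ 0.4049 -0.2193  0.3469] R
 [[-1.      0.0035 -0.0001]
 [ 0.0035  1.      0.0012]
 [ 0.0001  0.0012 -1.    ]] F [0.3872 0.0253 0.1715] w 0.0857
```

View pics/w2.png

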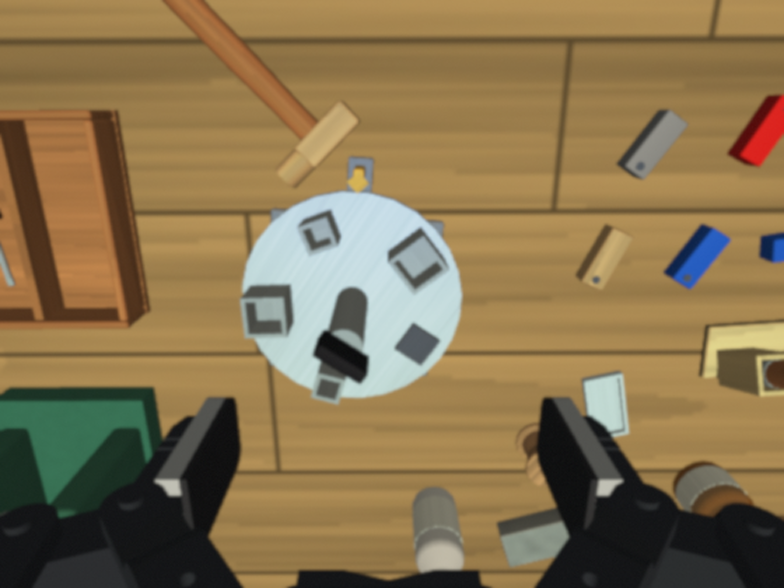

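```bash
cat >> h.py <<'E'
def tt(s,C=None):
    P=cloud(s);X,Y,Z=P[...,0],P[...,1],P[...,2]
    reg=(X>.35)&(X<.65)&(Y>-.42)&(Y<-.1)
    m=reg&(Z>.15)&(Z<.175);r=cv2.minAreaRect(P[m][:,:2].astype(np.float32));print("bar",m.sum(),r,"z",np.median(Z[m]))
    k=(reg&(Z>.045)&(Z<.068)).astype(np.uint8)
    n,l,st,c=cv2.connectedComponentsWithStats(k)
    C=np.array(r[0]) if C is None else np.array(C)
    for i in range(1,n):
        if st[i,4]>40:
            q=P[(l==i)&(Z>.056)][:,:2].astype(np.float32)
            if len(q)<20: continue
            rr=cv2.minAreaRect(q);d=np.array(rr[0])-C
            print("rim",c[i].round(),np.array(rr[0]),np.round(rr[1],4),"ang",round(rr[2],1),"az",np.degrees(np.arctan2(d[1],d[0])).round(1),"r",np.linalg.norm(d).round(4))
E
python3 - <<'E'
from h import *
s=snap("wrist");tt(s)
brass(s,.044)
m=(s["frame"].astype(int).sum(2)<270);m[:, :395//1]=m[:, :395]
u=np.zeros_like(m);u[225:265,278:318]=1
k=(m&u).astype(np.uint8);c=cv2.minAreaRect(np.argwhere(k)[:,::-1].astype(np.float32));print("blank px",c,plane(s,*c[0],.024))
P=cloud(s)
m=(abs(P[...,2]-.022)<.004)&(P[...,0]<.7)&(P[...,0]>.3)&(P[...,1]>-.42)&(P[...,1]<-.1)
k=m.astype(np.uint8);k=cv2.morphologyEx(k,cv2.MORPH_OPEN,np.ones((5,5),np.uint8))
q=P[k>0][:,:2].astype(np.float32);print("disc",cv2.minEnclosingCircle(q), q.min(0),q.max(0))
save(s,"w2c",(240,100,340,160),6)
E
```

```text
bar 560 ((0.504449188709259, -0.25627222657203674), (0.04462575912475586, 0.012473709881305695), 55.06130599975586) z 0.15984181102389264
rim [226. 168.] [ 0.4292 -0.2828] [0.028  0.0283] ang 19.2 az -160.6 r 0.0798
rim [297. 189.] [ 0.4563 -0.193 ] [0.0405 0.0401] ang 37.1 az 127.2 r 0.0795
rim [188. 225.] [ 0.5062 -0.3364] [0.041  0.0406] ang 1.2 az -88.7 r 0.0802
rim [250. 216.] [ 0.4941 -0.2552] [0.0301 0.011 ] ang 82.1 az 174.0 r 0.0104
rim [233. 275.] [ 0.581  -0.2799] [0.028 0.029] ang 72.2 az -17.1 r 0.0801
px [254.5 127.9] n 124 box [249 120  11  16] depthpt [ 0.3814 -0.2463  0.0434] planept [ 0.3812 -0.2468  0.044 ]
blank px ((296.5, 245.0), (19.645851135253906, 19.41335678100586), 35.53767776489258) [ 0.5496 -0.1912  0.024 ]
disc ((0.4560402035713196, -0.2808336019515991), 0.1646086424589157) [ 0.3005 -0.3639] [ 0.614  -0.1475]
```

View pics/w2c.png

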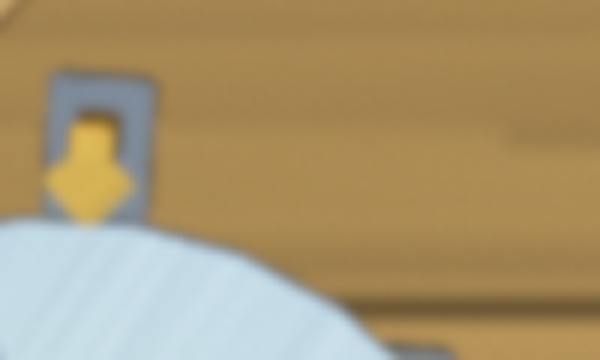

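```bash
python3 - <<'E'
from h import *
s=snap("wrist");C=np.array([.5044,-.2563])
def az(p): d=p[:2]-C;return p,np.degrees(np.arctan2(d[1],d[0])).round(2),np.linalg.norm(d).round(4)
for u,v in [(254.7,137.3),(255.8,120.5),(254.5,127.9)]: print(az(plane(s,u,v,.044)))
P=cloud(s)
m=(P[...,2]>.035)&(P[...,2]<.05)&(P[...,0]>.35)&(P[...,0]<.4)&(P[...,1]>-.27)&(P[...,1]<-.22)
q=P[m];print(len(q),az(q.mean(0)),cv2.minAreaRect(q[:,:2].astype(np.float32)))
s=snap("top")
m=brass(s,.044,8)
for c in m: print(az(plane(s,*c,.044)))
s=snap("scene")
m=brass(s,.044,8)
for c in m: print(az(plane(s,*c,.044)))
E
```

```text
(array([ 0.3929, -0.2463,  0.044 ]), np.float64(174.87), np.float64(0.1119))
(array([ 0.3723, -0.2445,  0.044 ]), np.float64(174.9), np.float64(0.1326))
(array([ 0.3813, -0.2463,  0.044 ]), np.float64(175.36), np.float64(0.1235))
165 (array([ 0.3821, -0.2467,  0.0431]), np.float64(175.5), np.float64(0.1226)) ((0.38141128420829773, -0.24667155742645264), (0.01723266951739788, 0.0182371623814106), 43.85015869140625)
px [227.5 199. ] n 62 box [224 195   8   9] depthpt [0.5358 0.1477 0.1368] planept [0.5477 0.1596 0.044 ]
px [185.9 201.1] n 67 box [182 197   9   9] depthpt [0.5272 0.2583 0.137 ] planept [0.5381 0.2803 0.044 ]
px [207. 200.] n 9 box [206 199   3   3] depthpt [0.5318 0.2026 0.1355] planept [0.543  0.2191 0.044 ]
px [164.1 202.4] n 25 box [162 200   5   6] depthpt [0.5231 0.3166 0.1362] planept [0.5324 0.3434 0.044 ]
(array([0.5477, 0.1596, 0.044 ]), np.float64(84.06), np.float64(0.4182))
(array([0.5381, 0.2803, 0.044 ]), np.float64(86.4), np.float64(0.5376))
(array([0.543 , 0.2191, 0.044 ]), np.float64(85.35), np.float64(0.477))
(array([0.5324, 0.3434, 0.044 ]), np.float64
[... 767 characters left out ...]
4 0.044 ]
px [273. 415.] n 9 box [272 414   3   3] depthpt [0.8704 0.2571 0.0995] planept [0.8616 0.2494 0.044 ]
(array([ 0.3877, -0.2433,  0.044 ]), np.float64(173.66), np.float64(0.1174))
(array([0.4838, 0.1871, 0.044 ]), np.float64(92.65), np.float64(0.4439))
(array([0.6439, 0.4186, 0.044 ]), np.float64(78.32), np.float64(0.6892))
(array([0.6798, 0.4189, 0.044 ]), np.float64(75.44), np.float64(0.6976))
(array([0.7215, 0.4185, 0.044 ]), np.float64(72.17), np.float64(0.7089))
(array([0.8813, 0.187 , 0.044 ]), np.float64(49.63), np.float64(0.5819))
(array([0.8057, 0.3234, 0.044 ]), np.float64(62.54), np.float64(0.6533))
(array([0.8616, 0.2494, 0.044 ]), np.float64(54.77), np.float64(0.6192))
```

```bash
python3 - <<'E'
from h import *
go([.5044,-.2563,.22],Rt(np.radians(235.1)))
E
```

```text
shift [-0.827 -0.324  1.062] turn [ 0.     0.001 -1.222] | rows>= 8.0
```

```bash
python3 -m crank '[[-0.13,-0.05,0.13,0,0,-0.15],[-0.26,-0.1,0.26,0,0,-0.3],[-0.4,-0.15,0.4,0,0,-0.45],[-0.55,-0.2,0.55,0,0,-0.6],[-0.7,-0.26,0.7,0,0,-0.75],[-0.827,-0.32,0.85,0,0,-0.9],[-0.827,-0.324,0.9,0,0,-1],[-0.827,-0.324,0.95,0,0,-1]]' 0.18 40; python3 - <<'E'
from h import *
pose();go([.5044,-.2563,.134],Rt(np.radians(235.1)))
E
```

```text
t: 3.78
position: [0.5043, -0.2569, 0.2317]
orientation: [-0.384, 0.923, 0.001, -0.001]
ft_force: [0.7, 0.0, 0.6]
width: 0.0503
t 3.78 p [ 0.5043 -0.2569  0.2317] R
 [[-0.7055 -0.7087 -0.0019]
 [-0.7087  0.7055  0.0012]
 [ 0.0005  0.0022 -1.    ]] F [0.6858 0.0128 0.6405] w 0.0503
shift [-0.004  0.001  0.814] turn [ 0.003 -0.    -0.222] | rows>= 3.0
```

```bash
python3 -m crank '[[0,0,0.2,0,0,-0.12],[0,0,0.4,0,0,-0.22],[0,0,0.6,0,0,-0.22],[0,0,0.75,0,0,-0.22],[0,0,0.81,0,0,-0.22],[0,0,0.81,0,0,-0.22]]'; python3 -m crank '[[0,0,0,0,0,0],[0,0,0,0,0,0],[0,0,0,0,0,0],[0,0,0,0,0,0]]' -0.8 40; python3 - <<'E'
from h import *
pose()
E
```

```text
t: 4.28
position: [0.5025, -0.2568, 0.1348]
orientation: [-0.46, 0.888, 0.001, -0.001]
ft_force: [0.4, 1.0, -0.6]
width: 0.0506
t: 4.62
position: [0.5047, -0.2588, 0.1374]
orientation: [-0.46, 0.888, -0.001, 0.001]
ft_force: [0.3, -1.2, -0.5]
width: 0.0085
t 4.62 p [ 0.5047 -0.2588  0.1374] R
 [[-0.5761 -0.8174  0.0023]
 [-0.8174  0.5761 -0.0012]
 [-0.0004 -0.0025 -1.    ]] F [ 0.2622 -1.2386 -0.5139] w 0.0085
```

```bash
python3 - <<'E'
from h import *
s=snap("wrist");save(s,"w3",None,1.4);s=snap("scene");save(s,"s3",(120,60,330,240),3.5);pose()
E
```

```text
t 4.72 p [ 0.5043 -0.2587  0.1368] R
 [[-0.5762 -0.8173  0.0014]
 [-0.8173  0.5762 -0.0007]
 [-0.0002 -0.0015 -1.    ]] F [-0.1873  1.0273 -0.067 ] w 0.0084
```

View pics/w3.png

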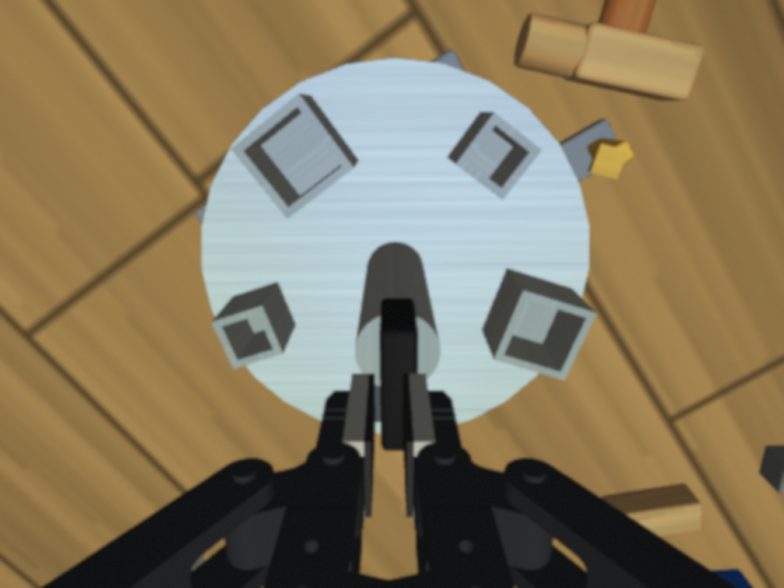

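View pics/s3.png

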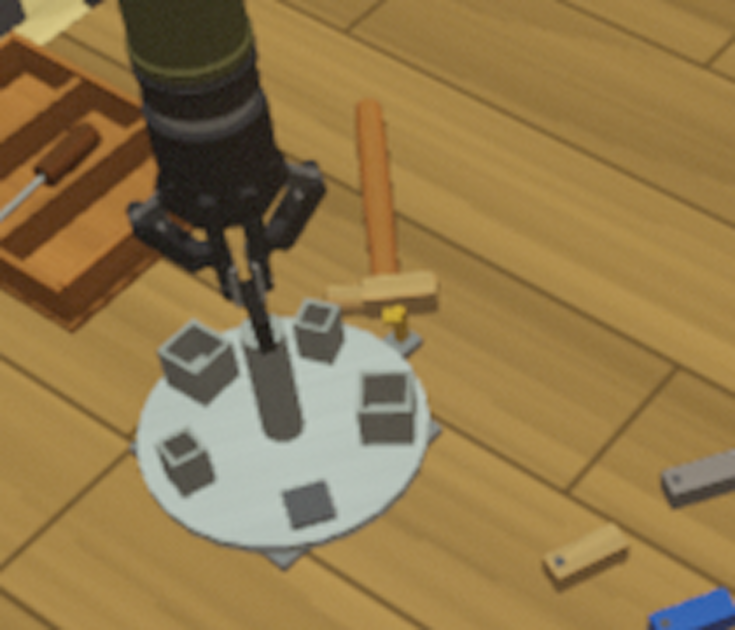

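```bash
python3 -m crank '[[0,0,0,0,0,0],[0,0,0,0,0,0],[0,0,0,0,0,0]]' -1 40; python3 - <<'E'
from h import *
go([.5044,-.2563,.134],Rt(np.radians(283.1)));pose()
E
```

```text
t: 4.97
position: [0.5038, -0.2585, 0.136]
orientation: [-0.46, 0.888, -0.0, 0.0]
ft_force: [-0.2, -0.0, -0.7]
width: 0.0001
shift [-0.018  0.006  0.017] turn [-0.    -0.    -1.073] | rows>= 7.0
t 4.97 p [ 0.5038 -0.2585  0.136 ] R
 [[-0.5761 -0.8174  0.    ]
 [-0.8174  0.5761 -0.    ]
 [ 0.     -0.     -1.    ]] F [-0.214  -0.0363 -0.6648] w 0.0001
```

```bash
python3 - <<'E'
from h import *
s=snap("wrist");save(s,"w4",(200,180,380,420),2.5)
for p in [state()["position"],[.5044,-.2563,.161],state()["position"]+[0,0,.019]]: print(proj(s,p))
s=snap("scene");save(s,"s4",(170,80,230,180),6)
print(state()["width"])
E
```

```text
[281.6291 255.34  ]
[283.8107 285.1089]
[282.0929 274.044 ]
-0.000276683197869855
```

View pics/w4.png

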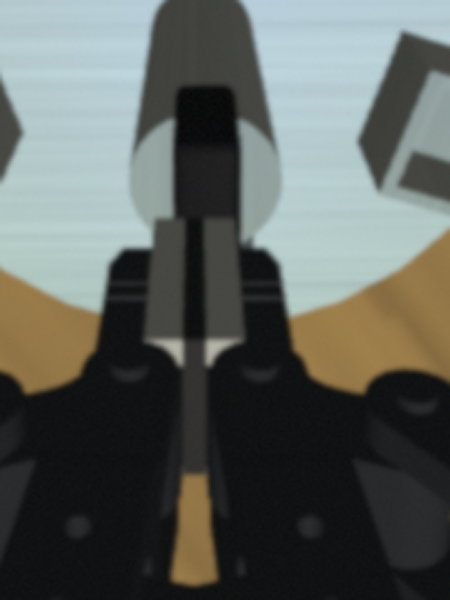

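View pics/s4.png

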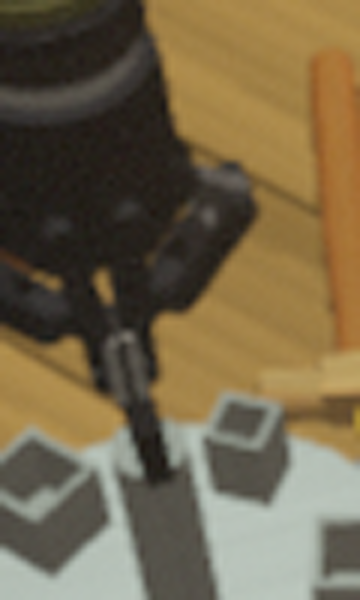

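```bash
python3 - <<'E'
from h import *
s=snap("wrist")
for (u,v) in [(280,225),(280,245),(280,262),(270,275),(288,275),(270,290),(290,290),(278,300),(278,340),(278,360)]: print(u,v,s["z_map"][v,u],dep(s,u,v))
E
```

```text
280 225 0.17205939 [ 0.4925 -0.2758  0.1465]
280 245 0.16001444 [ 0.4947 -0.2729  0.1605]
280 262 0.16290931 [ 0.4994 -0.2663  0.1603]
270 275 0.14975278 [ 0.502  -0.2696  0.1738]
288 275 0.14897959 [ 0.4959 -0.2658  0.1745]
270 290 0.14000812 [ 0.5021 -0.2691  0.1843]
290 290 0.13729382 [ 0.4953 -0.2661  0.1867]
278 300 0.13179551 [ 0.499  -0.2683  0.1926]
278 340 0.12658274 [ 0.5047 -0.2603  0.2015]
278 360 0.12964992 [ 0.5096 -0.2534  0.2013]
```

```bash
python3 -m crank '[[0,0,-0.1,0,0,0],[0,0,-0.35,0,0,0],[0,0,-0.5,0,0,0],[0,0,-0.5,0,0,0]]' ; python3 - <<'E'
from h import *
pose()
s=snap("wrist");save(s,"w5",(180,180,380,420),2.5)
T=np.linalg.inv(s["mount"]);
P=cloud(s);st=state();R0=R.from_quat(st["orientation"]).as_matrix()
q=(P-st["position"])@R0
for z0 in range(235,300,6): print(z0,[ (q[z0,u]*1000).round(0).tolist() for u in (262,272,280,290,300)])
E
```

```text
t: 5.45
position: [0.5062, -0.2597, 0.2002]
orientation: [-0.46, 0.888, -0.003, 0.002]
ft_force: [0.9, -1.4, -0.1]
width: -0.0003
t 5.45 p [ 0.5062 -0.2597  0.2002] R
 [[-0.576  -0.8174  0.0065]
 [-0.8174  0.576  -0.0033]
 [-0.001  -0.0073 -1.    ]] F [ 0.8718 -1.3811 -0.0966] w -0.0003
235 [[-66.0, -19.0, 177.0], [-64.0, -9.0, 173.0], [-6.0, -2.0, 38.0], [-6.0, 5.0, 38.0], [-65.0, 19.0, 173.0]]
241 [[-72.0, -19.0, 175.0], [-70.0, -9.0, 171.0], [-11.0, -1.0, 40.0], [-10.0, 5.0, 38.0], [-70.0, 19.0, 171.0]]
247 [[-79.0, -19.0, 176.0], [-77.0, -9.0, 171.0], [-14.0, -1.0, 37.0], [-13.0, 5.0, 36.0], [-76.0, 19.0, 171.0]]
253 [[-86.0, -19.0, 177.0], [-83.0, -9.0, 171.0], [-18.0, -1.0, 37.0], [-18.0, 5.0, 38.0], [-83.0, 19.0, 171.0]]
259 [[-92.0, -19.0, 176.0], [-90.0, -9.0, 171.0], [-22.0, -1.0, 38.0], [-22.0, 5.0, 36.0], [-90.0, 20.0, 171.0]]
265 [[-100.0, -19.0, 177.0], [-97.0, -9.0, 171.0], [-97.0, -1.0, 171.0], [-97.0, 9.0, 171.0], [-97.0, 20.0, 172.0]]
271 [[10.0, -9.0, -37.0], [11.0, -5.0, -38.0], [11.0, -2.0, -38.0], [10.0, 2.0, -37.0], [-106.0, 20.0, 176.0]]
277 [[10.0, -9.0, -42.0], [10.0, -5.0, -41.0], [10.0, -2.0, -41.0], [11.0, 2.0, -43.0], [-126.0, 22.0, 199.0]]
283 [[10.0, -9.0, -46.0], [10.0, -5.0, -46.0], [10.0, -2.0, -46.0], [10.0, 2.0, -47.0], [6.0, 6.0, -39.0]]
289 [[10.0, -9.0, -50.0], [10.0, -5.0, -51.0], [10.0, -2.0, -51.0], [11.0, 2.0, -51.0], [7.0, 6.0, -45.0]]
295 [[10.0, -8.0, -55.0], [11.0, -5.0, -55.0], [10.0, -2.0, -55.0], [10.0, 2.0, -55.0], [6.0, 6.0, -48.0]]
```

View pics/w5.png

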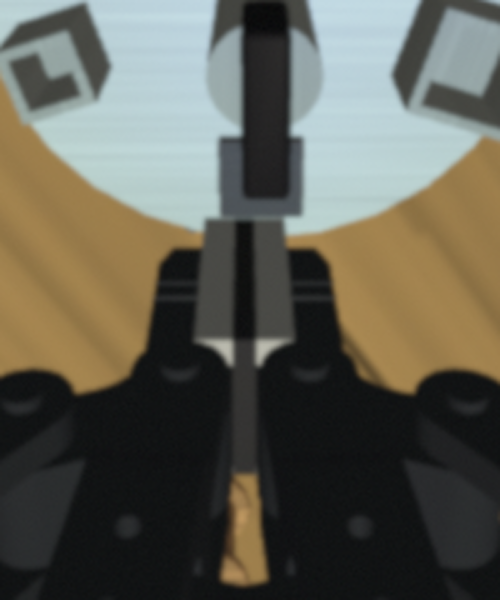

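```bash
python3 - <<'E'
from h import *
pose()
s=snap("scene");P=cloud(s);p=state()["position"]
m=(abs(P[...,0]-p[0])<.03)&(abs(P[...,1]-p[1])<.04)&(P[...,2]>.166)
v,u=np.nonzero(m);print(len(v),v.min(),v.max(),u.min(),u.max())
z=P[m][:,2];print(np.percentile(z,[0,1,2,5,10,20]),proj(s,p),proj(s,p+[0,0,.035]))
for vv in range(v.max()-12,v.max()+1): 
    k=v==vv;print(vv,u[k].min(),u[k].max(),P[vv,u[k]].mean(0))
x,y=proj(s,p).astype(int);save(s,"s5",(x-40,y-60,x+40,y+30),7)
E
```

```text
t 5.5 p [ 0.5054 -0.2592  0.1982] R
 [[-0.576  -0.8174  0.0042]
 [-0.8175  0.576  -0.0022]
 [-0.0006 -0.0047 -1.    ]] F [ 0.5295 -0.4651 -0.5658] w -0.0005
2985 0 129 131 203
[0.227  0.2386 0.2457 0.2672 0.2818 0.311 ] [188.143 134.265] [185.6565 123.539 ]
117 173 190 [ 0.5152 -0.2502  0.2654]
118 173 191 [ 0.5124 -0.2492  0.2608]
119 179 191 [ 0.5106 -0.2494  0.2561]
120 179 191 [ 0.5111 -0.2495  0.2534]
121 179 191 [ 0.5108 -0.2508  0.2493]
122 180 191 [ 0.5116 -0.2489  0.248 ]
123 180 192 [ 0.5111 -0.2486  0.2446]
124 180 192 [ 0.5111 -0.2494  0.241 ]
125 181 191 [ 0.5116 -0.2495  0.2383]
126 181 189 [ 0.5147 -0.25    0.2373]
127 182 189 [ 0.5143 -0.2495  0.2341]
128 185 190 [ 0.5115 -0.2468  0.2302]
129 185 185 [ 0.5166 -0.25    0.2294]
```

View pics/s5.png

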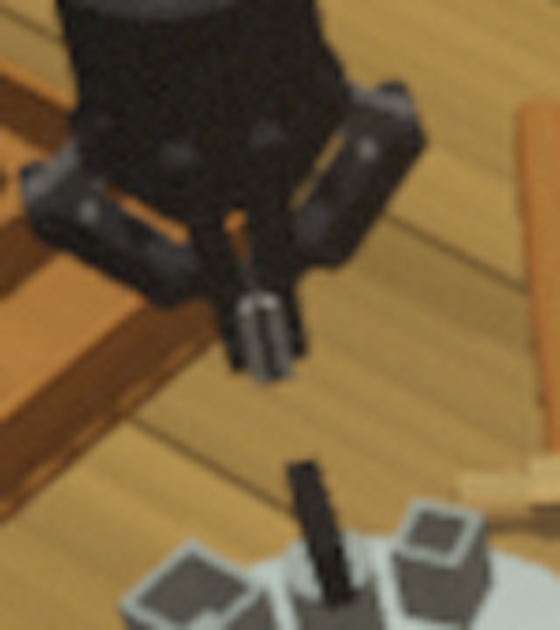

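```bash
cat >> h.py <<'E'
def tips(s):
    st=state();R0=R.from_quat(st["orientation"]).as_matrix();q=(cloud(s)-st["position"])@R0*1000
    m=(abs(q[...,0])<25)&(abs(q[...,1])<62)&(q[...,2]>-75)&(q[...,2]<15)&(s["z_map"]>0)
    for sg in(-1,1):
        k=m&(q[...,1]*sg>0)
        if k.sum()==0: continue
        a=q[k];t=a[:,2].max();b=a[a[:,2]>t-12]
        print("side",sg,"tip z",np.percentile(a[:,2],[90,97,100]).round(1),"y range",b[:,1].min().round(1),b[:,1].max().round(1),"x",b[:,0].min().round(1),b[:,0].max().round(1),k.sum())
E
python3 -m crank '[[0,0,0,0,0,0],[0,0,0,0,0,0],[0,0,-0.2,0,0,0]]' 0.18; python3 - <<'E'
from h import *
pose();s=snap("wrist");tips(s);save(s,"w6",None,1.4)
E
python3 -m crank '[[0,0,0,0,0,0],[0,0,0,0,0,0],[0,0,0,0,0,0]]' 1; python3 - <<'E'
from h import *
pose();s=snap("wrist");tips(s)
E
```

```text
t: 5.8
position: [0.5001, -0.2565, 0.2144]
orientation: [-0.46, 0.888, 0.005, -0.003]
ft_force: [0.3, -0.4, 0.2]
width: 0.0357
t 5.8 p [ 0.5001 -0.2565  0.2144] R
 [[-0.5759 -0.8174 -0.0105]
 [-0.8175  0.5759  0.0054]
 [ 0.0017  0.0117 -0.9999]] F [ 0.2868 -0.3561  0.1769] w 0.0357
side -1 tip z [-35.8 -28.8 -21.2] y range -30.0 -16.3 x -10.9 11.9 5372
side 1 tip z [-35.3 -28.8 -21.6] y range 19.0 32.7 x -11.4 11.9 4940
t: 6.1
position: [0.5032, -0.2581, 0.2188]
orientation: [-0.46, 0.888, 0.001, -0.001]
ft_force: [-0.3, 0.6, 0.0]
width: 0.0788
t 6.1 p [ 0.5032 -0.2581  0.2188] R
 [[-0.576  -0.8175 -0.0017]
 [-0.8175  0.576   0.0008]
 [ 0.0003  0.0018 -1.    ]] F [-0.3495  0.5812  0.0311] w 0.0788
side -1 tip z [-45.8 -41.7 -38.3] y range -55.4 -41.2 x -11.7 11.3 3405
side 1 tip z [-45.9 -41.7 -38.1] y range 36.6 50.8 x -12.4 11.2 3409
```

View pics/w6.png

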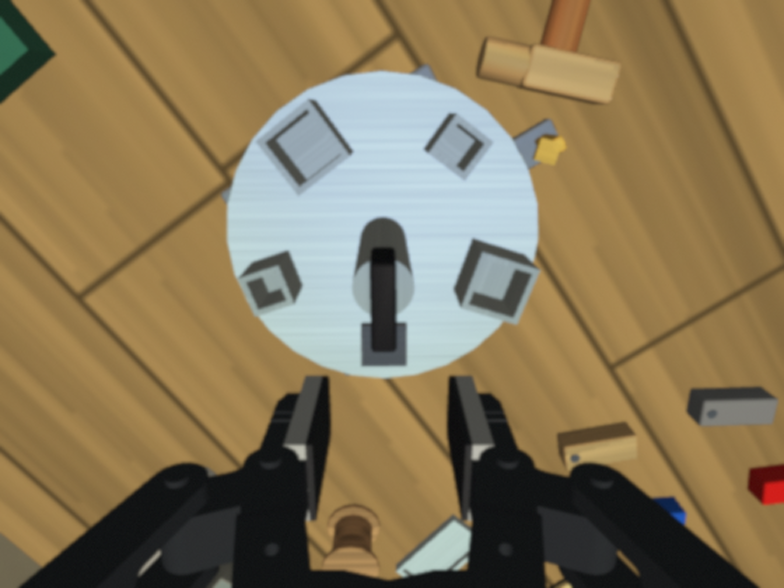

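```bash
python3 -m crank '[[0,0,0,0,0,0],[0,0,0,0,0,0],[0,0,0,0,0,0],[0,0,0,0,0,0],[0,0,0,0,0,0]]' -0.2; python3 - <<'E'
from h import *
pose();s=snap("wrist");tips(s)
st=state();R0=R.from_quat(st["orientation"]).as_matrix();q=(cloud(s)-st["position"])@R0*1000
for v in range(262,300,4):
    print(v,[(u,q[v,u].round(0).tolist()) for u in range(236,330,6) if q[v,u,2]<0 and abs(q[v,u,0])<30])
E
python3 -m crank '[[0,0,0,0,0,0],[0,0,0,0,0,0],[0,0,0,0,0,0],[0,0,0,0,0,0],[0,0,0,0,0,0],[0,0,0,0,0,0]]' 1; python3 - <<'E'
from h import *
pose();s=snap("wrist");tips(s)
E
```

```text
t: 6.57
position: [0.5038, -0.2584, 0.2199]
orientation: [-0.46, 0.888, 0.0, -0.0]
ft_force: [-0.5, -0.6, 0.2]
width: 0.0338
t 6.57 p [ 0.5038 -0.2584  0.2199] R
 [[-0.576  -0.8175 -0.0001]
 [-0.8175  0.576   0.    ]
 [ 0.      0.0001 -1.    ]] F [-0.5079 -0.5626  0.1915] w 0.0338
side -1 tip z [-39.  -34.1 -28.5] y range -32.8 -19.0 x -11.5 11.4 3297
side 1 tip z [-39.1 -34.  -28.5] y range 14.9 28.2 x -11.3 11.3 3292
262 []
266 []
270 [(236, [9.0, -19.0, -32.0]), (320, [11.0, 15.0, -35.0]), (326, [10.0, 18.0, -34.0])]
274 [(236, [8.0, -19.0, -33.0]), (320, [9.0, 15.0, -36.0]), (326, [10.0, 17.0, -37.0])]
278 [(236, [6.0, -19.0, -32.0]), (320, [8.0, 15.0, -37.0]), (326, [10.0, 17.0, -40.0])]
282 [(236, [5.0, -19.0, -35.0]), (320, [7.0, 15.0, -37.0]), (326, [10.0, 17.0, -43.0])]
286 [(236, [3.0, -19.0, -34.0]), (320, [5.0, 15.0, -38.0]), (326, [11.0, 16.0, -47.0])]
290 [(236, [2.0, -19.0, -36.0]), (320, [4.0, 15.0, -39.0]), (326, [11.0, 16.0, -51.0])]
294 [(236, [0.0, -19.0, -36.0]), (320, [2.0, 15.0, -39.0]), (326, [11.0, 15.0, -53.0])]
298 [(236, [-1.0, -19.0, -36.0]), (320, [1.0, 15.0, -40.0]), (326, [11.0, 15.0, -55.0])]
t: 7.12
position: [0.5038, -0.2584, 0.22]
orientation: [-0.46, 0.888, -0.0, 0.0]
ft_force: [-0.2, 1.2, 0.3]
width: 0.0857
t 7.12 p [ 0.5038 -0.2584  0.22  ] R
 [[-0.576  -0.8175  0.0001]
 [-0.8175  0.576  -0.0001]
 [ 0.     -0.0001 -1.    ]] F [-0.1832  1.2056  0.2814] w 0.0857
side -1 tip z [-48.1 -44.3 -40. ] y range -57.7 -44.1 x -12.3 11.5 3417
side 1 tip z [-48.1 -44.3 -40.1] y range 40.1 54.5 x -11.7 11.3 3413
```

```bash
python3 -m crank '[[-0.03,0.025,0.2,0,0,0],[-0.03,0.025,0.45,0,0,0],[-0.03,0.025,0.7,0,0,0],[-0.03,0.025,0.85,0,0,0],[-0.03,0.025,0.88,0,0,0],[-0.03,0.025,0.88,0,0,0]]' 0 40; python3 -m crank '[[0,0,0,0,0,0],[0,0,0,0,0,0],[0,0,0,0,0,0],[0,0,0,0,0,0],[0,0,0,0,0,0]]' -1 40;  python3 - <<'E'
from h import *
pose();s=snap("wrist");save(s,"w7",(180,180,380,420),2.5)
E
```

```text
t: 7.67
position: [0.5023, -0.2531, 0.1131]
orientation: [-0.46, 0.888, 0.001, -0.001]
ft_force: [0.7, -0.1, -0.1]
width: 0.0428
t: 8.08
position: [0.5042, -0.2541, 0.1164]
orientation: [-0.46, 0.888, -0.001, 0.001]
ft_force: [-1.8, 1.6, 5.8]
width: 0.0109
t 8.08 p [ 0.5042 -0.2541  0.1164] R
 [[-0.576  -0.8175  0.0025]
 [-0.8175  0.576  -0.001 ]
 [-0.0006 -0.0026 -1.    ]] F [-1.7549  1.6078  5.8296] w 0.0109
```

View pics/w7.png

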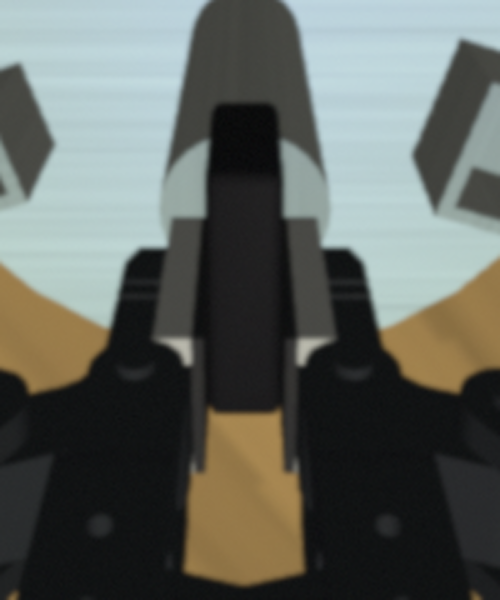

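```bash
python3 -m crank '[[0,0,0,0,0,-0.12],[0,0,0,0,0,-0.24],[0,0,0,0,0,-0.36],[0,0,0,0,0,-0.48],[0,0,0,0,0,-0.6],[0,0,0,0,0,-0.72],[0,0,0,0,0,-0.84],[0,0,0,0,0,-0.96]]'; python3 -m crank '[[0,0,0,0,0,-0.06],[0,0,0,0,0,-0.107],[0,0,0,0,0,-0.107],[0,0,0,0,0,-0.107],[0,0,0,0,0,-0.107]]';python3 - <<'E'
from h import *
pose();st=state();R0=R.from_quat(st["orientation"]).as_matrix();print("yaw",np.degrees(np.arctan2(R0[1,0],R0[0,0]))%360)
s=snap("wrist");save(s,"w8",None,1.4);tt(s,(.504,-.2563))
s=snap("top");save(s,"t8",(300,160,430,290),5);tt(s)
E
```

```text
t: 8.8
position: [0.5024, -0.2536, 0.1163]
orientation: [0.756, -0.654, -0.0, 0.0]
ft_force: [-5.7, 1.5, 10.1]
width: 0.0108
t: 9.22
position: [0.5021, -0.2536, 0.1164]
orientation: [0.782, -0.624, -0.0, 0.001]
ft_force: [-6.2, 1.8, 10.2]
width: 0.0108
t 9.22 p [ 0.5021 -0.2536  0.1164] R
 [[ 0.2223 -0.975  -0.001 ]
 [-0.975  -0.2223 -0.0005]
 [ 0.0003  0.0011 -1.    ]] F [-6.169   1.8486 10.229 ] w 0.0108
yaw 282.8424933207199
bar 5620 ((0.5046007037162781, -0.25737547874450684), (0.03466897830367088, 0.0405675545334816), 51.41461944580078) z 0.16047651114880415
rim [195. 107.] [ 0.565  -0.3093] [0.0407 0.0401] ang 49.0 az -41.0 r 0.0808
rim [357. 107.] [ 0.4732 -0.3304] [0.0281 0.0285] ang 67.0 az -112.6 r 0.0803
rim [277. 192.] [ 0.5067 -0.2673] [0.0301 0.0113] ang 11.8 az -76.0 r 0.0113
rim [390. 244.] [ 0.4249 -0.2497] [0.0412 0.0409] ang 85.3 az 175.2 r 0.0794
rim [165. 245.] [ 0.5731 -0.2158] [0.0289 0.0287] ang 31.1 az 30.4 r 0.0801
bar 49 ((0.5009574294090271, -0.24043138325214386), (0.03450528904795647, 0.013502886518836021), 14.333888053894043) z 0.1631088104387972
rim [357. 194.] [ 0.5725 -0.2143] [0.0273 0.03  ] ang 28.9 az 20.0 r 0.0762
rim [368. 245.] [ 0.4243 -0.2486] [0.0406 0.0396] ang 84.6 az -173.9 r 0.0771
```

View pics/w8.png

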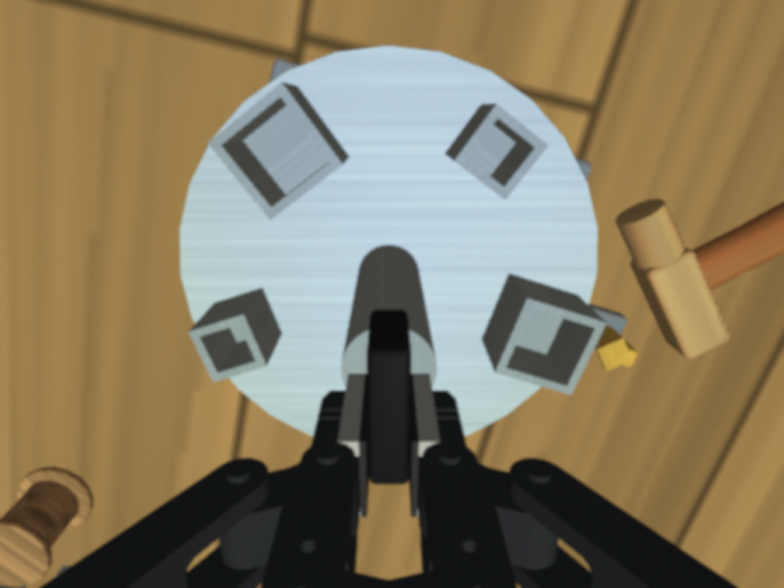

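```bash
cat >> h.py <<'E'
SY=np.radians(4.1)
U=np.array([-np.sin(np.radians(20))*np.cos(SY),-np.sin(np.radians(20))*np.sin(SY),np.cos(np.radians(20))])
RL=Rt(np.pi+SY,-U)
TOP={k:np.array([.5296-np.sin(SY)*y,.2312+np.cos(SY)*y,.136]) for k,y in dict(a=-.084,b=-.028,c=.028,d=.084).items()}
def yaw():
    R0=R.from_quat(state()["orientation"]).as_matrix();print("yaw",(np.degrees(np.arctan2(R0[1,0],R0[0,0]))%360).round(2))
def gT(k,h): # TCP target, tip h m past the brass top along the axis
    return TOP[k]-U*(h+.028)
E
python3 -m crank '[[0,0,0,0,0,0],[0,0,0,0,0,0],[0,0,-0.3,0,0,0],[0,0,-0.6,0,0,0],[0,0,-1,0,0,0],[0,0,-1,0,0,0]]' 0.1; python3 - <<'E'
from h import *
pose();print(RL); go([.5,.0,.27],Rt(np.pi+SY))
s=snap("wrist");tt(s)
E
```

```text
t: 9.82
position: [0.5073, -0.2556, 0.2419]
orientation: [0.782, -0.624, 0.006, -0.001]
ft_force: [0.6, 0.1, 0.7]
width: 0.0469
t 9.82 p [ 0.5073 -0.2556  0.2419] R
 [[ 0.2224 -0.9749  0.0115]
 [-0.9749 -0.2224 -0.0057]
 [ 0.0081 -0.0099 -0.9999]] F [0.5718 0.1171 0.6637] w 0.0469
[[-0.9373 -0.0715  0.3411]
 [-0.0672  0.9974  0.0245]
 [-0.342   0.     -0.9397]]
shift [-2.088 -0.417 -0.247] turn [-0.018  0.003  2.194] | rows>= 14.0
bar 1037 ((0.5047484040260315, -0.25694388151168823), (0.011696921661496162, 0.044271308928728104), 13.405532836914062) z 0.16023918173399898
rim [232. 103.] [ 0.5648 -0.3092] [0.0401 0.04  ] ang 49.0 az -41.1 r 0.0796
rim [336. 102.] [ 0.4732 -0.3303] [0.0279 0.0283] ang 67.1 az -113.3 r 0.0798
rim [284. 159.] [ 0.5075 -0.2679] [0.0286 0.0092] ang 15.2 az -75.7 r 0.0113
rim [361. 196.] [ 0.4248 -0.2496] [0.0408 0.0404] ang 85.3 az 174.7 r 0.0803
rim [208. 196.] [ 0.5732 -0.2155] [0.0291 0.0285] ang 31.9 az 31.2 r 0.08
```

```bash
python3 -m crank '[[-0.1,-0.02,-0.1,0,0,0.15],[-0.25,-0.05,-0.2,0,0,0.3],[-0.4,-0.1,-0.3,0,0,0.45],[-0.6,-0.14,-0.3,0,0,0.6],[-0.8,-0.18,-0.3,0,0,0.75],[-0.95,-0.2,-0.3,0,0,0.9],[-1,-0.22,-0.3,0,0,1]]'; python3 - <<'E'
from h import *
pose(); go([.48,.05,.27],Rt(np.pi+SY))
E
```

```text
t: 10.45
position: [0.5019, -0.1285, 0.2695]
orientation: [-0.482, 0.876, 0.001, -0.0]
ft_force: [-0.3, -1.1, 0.2]
width: 0.0468
t 10.45 p [ 0.5019 -0.1285  0.2695] R
 [[-0.5347 -0.845  -0.0011]
 [-0.845   0.5347  0.0013]
 [-0.0005  0.0016 -1.    ]] F [-0.2504 -1.1107  0.2263] w 0.0468
shift [-1.159  0.949 -0.002] turn [ 0.002 -0.     1.191] | rows>= 8.0
```

```bash
python3 -m crank '[[-0.2,0.15,0,0,0,0.15],[-0.35,0.3,0,0,0,0.3],[-0.5,0.45,0,0,0,0.45],[-0.7,0.6,0,0,0,0.6],[-0.85,0.75,0,0,0,0.75],[-1,0.9,0,0,0,0.9],[-1,0.95,0,0,0,1],[-1,0.95,0,0,0,1]]'; python3 - <<'E'
from h import *
pose(); go(gT("a",-.065),RL)
E
```

```text
t: 11.12
position: [0.4687, 0.0329, 0.2694]
orientation: [-0.113, 0.994, 0.0, -0.001]
ft_force: [-0.3, 0.4, 0.4]
width: 0.0469
t 11.12 p [0.4687 0.0329 0.2694] R
 [[-0.9746 -0.2241 -0.0015]
 [-0.2241  0.9746  0.0001]
 [ 0.0015  0.0005 -1.    ]] F [-0.263   0.4095  0.4258] w 0.0469
shift [-0.654  0.821  0.822] turn [ 0.035 -0.445  0.195] | rows>= 4.0
```

```bash
python3 -m crank '[[-0.15,0.2,0.15,0.005,-0.1,0.05],[-0.3,0.4,0.3,0.015,-0.2,0.1],[-0.45,0.6,0.5,0.02,-0.3,0.15],[-0.6,0.75,0.7,0.03,-0.4,0.19],[-0.65,0.82,0.82,0.035,-0.445,0.195],[-0.65,0.82,0.82,0.035,-0.445,0.195],[-0.65,0.82,0.82,0.035,-0.445,0.195]]'; python3 - <<'E'
from h import *
pose(); go(gT("a",-.065),RL);go(gT("a",.035),RL)
s=snap("wrist");save(s,"w9",None,1.4);brass(s)
st=state();R0=R.from_quat(st["orientation"]).as_matrix();q=(cloud(s)-st["position"])@R0*1000
tips(s)
E
```

```text
t: 11.7
position: [0.5224, 0.144, 0.1703]
orientation: [-0.035, 0.984, 0.005, 0.172]
ft_force: [0.6, -0.6, -0.3]
width: 0.0466
t 11.7 p [0.5224 0.144  0.1703] R
 [[-0.9382 -0.0714  0.3387]
 [-0.0679  0.9974  0.0219]
 [-0.3394 -0.0024 -0.9406]] F [ 0.5828 -0.6171 -0.3336] w 0.0466
shift [-0.007  0.021 -0.001] turn [-0.003 -0.004  0.001] | rows>= 1.0
shift [-0.01   0.023  0.832] turn [-0.003 -0.004  0.001] | rows>= 3.0
px [554.5 227.8] n 211 box [548 216  12  23] depthpt [0.5257 0.309  0.1342] planept [0.5239 0.3072 0.136 ]
side -1 tip z [-38.8 -33.6 -28.1] y range -37.3 -24.1 x -10.7 12.3 3583
side 1 tip z [-38.8 -33.6 -28.5] y range 22.3 36.1 x -10.4 12.5 3587
```

View pics/w9.png

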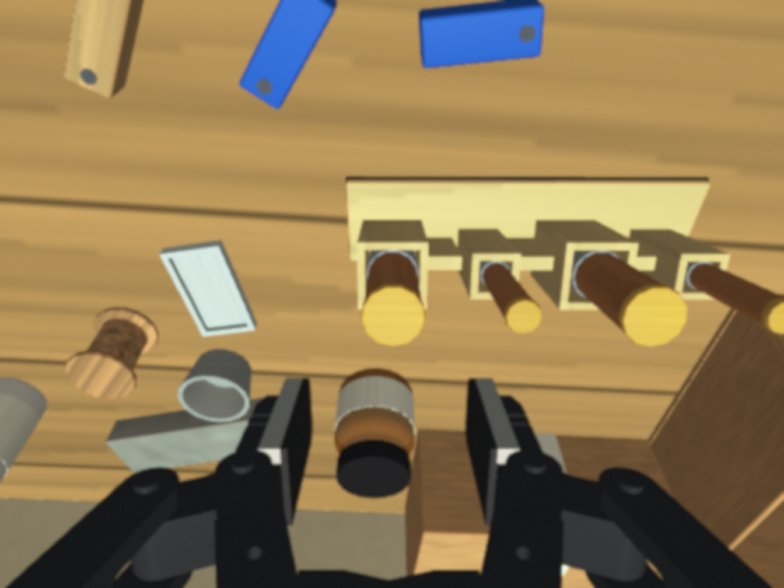

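```bash
cat >> h.py <<'E'
def rel(s,boxpx,hr=(14,34),smin=110,vmin=120):
    "brass blobs within box, in tool coordinates mm (from depth)"
    hsv=cv2.cvtColor(s["frame"],cv2.COLOR_RGB2HSV);x0,y0,x1,y1=boxpx
    m=np.zeros(hsv.shape[:2],np.uint8);m[y0:y1,x0:x1]=1
    m&=((hsv[...,0]>=hr[0])&(hsv[...,0]<=hr[1])&(hsv[...,1]>smin)&(hsv[...,2]>vmin)).astype(np.uint8)
    st=state();R0=R.from_quat(st["orientation"]).as_matrix();q=(cloud(s)-st["position"])@R0*1000
    n,l,a,c=cv2.connectedComponentsWithStats(m)
    for i in range(1,n):
        if a[i,4]>60: 
            k=q[l==i];print("px",c[i].round(1),a[i].tolist(),"tool med",np.median(k,0).round(1),"y-range",np.percentile(k[:,1],[2,98]).round(1),"x-range",np.percentile(k[:,0],[2,98]).round(1))
E
python3 - <<'E'
from h import *
s=snap("wrist");f=cv2.cvtColor(s["frame"],cv2.COLOR_RGB2HSV);print(f[226,281],f[190,281],f[226,373])
rel(s,(250,200,312,250));rel(s,(355,205,390,245));rel(s,(440,200,495,250))
E
```

```text
[ 24 148 235] [ 12 161  84] [ 23 150 230]
px [280.8 226. ] [250, 200, 62, 50, 2874] tool med [-5.9  1.1 41.7] y-range [-29.8  34.6] x-range [-99.4  15.5]
px [373.3 226.7] [355, 205, 35, 40, 1224] tool med [-52.3  87.2 204.2] y-range [ 50.  121.7] x-range [-92.3  10.3]
px [468.3 226.9] [440, 200, 55, 50, 2411] tool med [ -1.7 117.7  40.9] y-range [ 99.9 239.1] x-range [-99.2  15.9]
```

```bash
cat >> h.py <<'E'
def relz(s,boxpx,zr):
    x0,y0,x1,y1=boxpx;st=state();R0=R.from_quat(st["orientation"]).as_matrix();q=(cloud(s)-st["position"])@R0*1000
    k=q[y0:y1,x0:x1].reshape(-1,3);k=k[(k[:,2]>zr[0])&(k[:,2]<zr[1])]
    print(len(k),"mean",k.mean(0).round(1),"y",np.percentile(k[:,1],[1,99]).round(1),"x",np.percentile(k[:,0],[1,99]).round(1))
E
python3 - <<'E'
from h import *
s=snap("wrist");relz(s,(250,200,312,250),(37,45));relz(s,(355,205,390,245),(37,45));relz(s,(440,200,495,250),(37,45))
E
```

```text
1493 mean [ 4.4  0.9 40.9] y [-12.   13.7] x [-8.3 15.7]
529 mean [ 5.  56.2 41.2] y [49.3 63.7] x [-2.6 11.7]
1554 mean [  4.4 111.7  40.9] y [ 99.3 124.9] x [-8.1 15.7]
```

```bash
python3 -m crank '[[0.012,0.02,0.15,0,0,0],[0.012,0.02,0.35,0,0,0],[0.012,0.02,0.55,0,0,0],[0.012,0.02,0.7,0,0,0],[0.012,0.02,0.8,0,0,0],[0.012,0.02,0.84,0,0,0],[0.012,0.02,0.84,0,0,0],[0.012,0.02,0.84,0,0,0]]'; python3 - <<'E'
from h import *
pose();s=snap("wrist");save(s,"w10",None,1.4);tips(s)
E
```

```text
t: 12.52
position: [0.5583, 0.149, 0.0779]
orientation: [-0.034, 0.984, 0.006, 0.175]
ft_force: [0.1, -0.3, 0.5]
width: 0.0468
t 12.52 p [0.5583 0.149  0.0779] R
 [[-0.9366 -0.0685  0.3437]
 [-0.0643  0.9977  0.0234]
 [-0.3445 -0.0002 -0.9388]] F [ 0.1208 -0.271   0.486 ] w 0.0468
side -1 tip z [ 4.8  7.7 15. ] y range -21.1 -0.4 x -19.7 19.1 9324
side 1 tip z [ 5.5 10.5 15. ] y range 0.1 62.0 x -19.6 19.3 13320
```

View pics/w10.png

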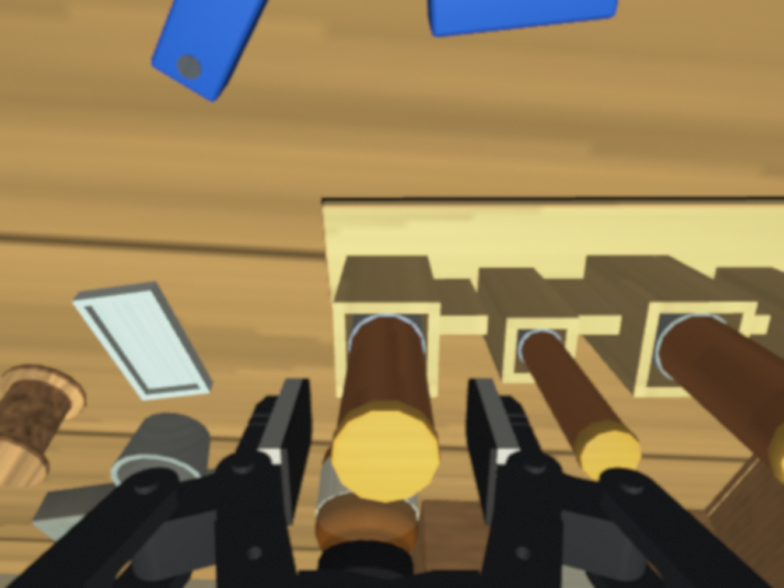

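```bash
python3 -m crank '[[0,0,0,0,0,0],[0,0,0,0,0,0],[0,0,0,0,0,0],[0,0,0,0,0,0],[0,0,0,0,0,0]]' -0.45 25; python3 - <<'E'
from h import *
pose();s=snap("wrist");save(s,"w11",None,1.4)
E
```

```text
t: 12.98
position: [0.5579, 0.1494, 0.0783]
orientation: [-0.034, 0.984, 0.006, 0.175]
ft_force: [-2.3, -2.1, 6.8]
width: 0.0273
t 12.98 p [0.5579 0.1494 0.0783] R
 [[-0.9361 -0.0692  0.3448]
 [-0.0651  0.9976  0.0234]
 [-0.3456 -0.0006 -0.9384]] F [-2.3013 -2.0949  6.8275] w 0.0273
```

View pics/w11.png

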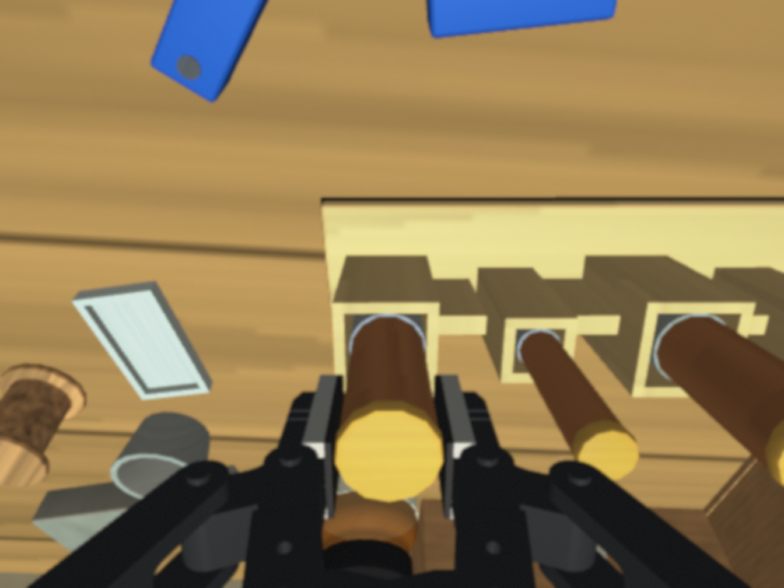

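```bash
python3 -m crank '[[0,0,-0.03,0,0,0],[0,0,-0.06,0,0,0],[0,0,-0.1,0,0,0],[0,0,-0.14,0,0,0],[0,0,-0.18,0,0,0],[0,0,-0.18,0,0,0]]'; python3 - <<'E'
from h import *
pose();s=snap("wrist");save(s,"w12",None,1.0);s=snap("scene");save(s,"s12",(260,210,420,340),4)
E
```

```text
t: 13.53
position: [0.5499, 0.1491, 0.0983]
orientation: [-0.034, 0.984, 0.006, 0.175]
ft_force: [0.0, -0.2, -1.1]
width: 0.0271
t 13.53 p [0.5499 0.1491 0.0983] R
 [[-0.9365 -0.0695  0.3436]
 [-0.0653  0.9976  0.024 ]
 [-0.3444  0.     -0.9388]] F [ 0.024  -0.2407 -1.0712] w 0.0271
```

View pics/w12.png

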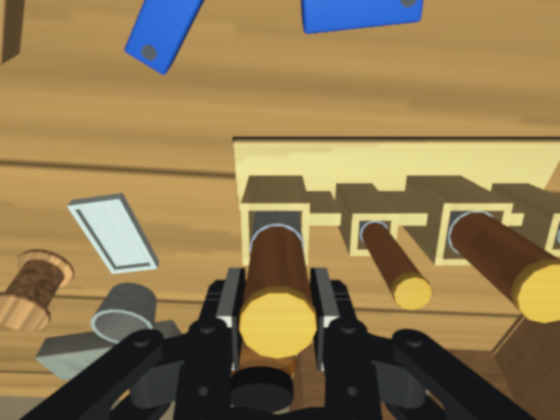

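View pics/s12.png

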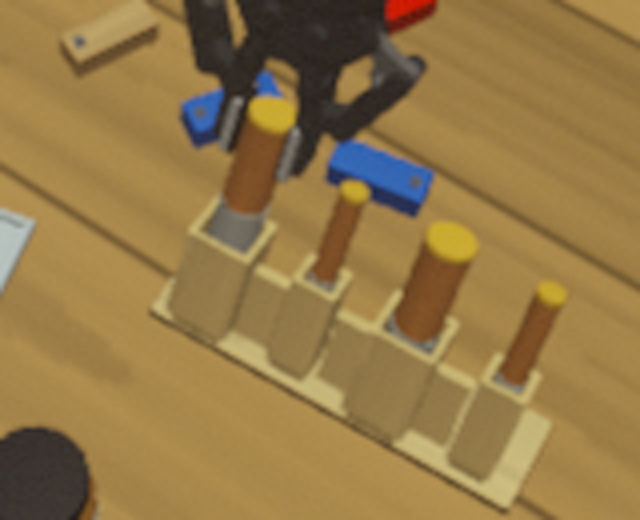

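```bash
python3 -m crank '[[0,0,-0.05,0,0,0],[0,0,-0.1,0,0,0],[0,0,-0.16,0,0,0],[0,0,-0.22,0,0,0],[0,0,-0.28,0,0,0],[0,0,-0.34,0,0,0],[0,0,-0.4,0,0,0],[0,0,-0.46,0,0,0],[0,0,-0.55,0,0,0],[0,0,-0.7,0,0,0]]'; python3 - <<'E'
from h import *
pose();s=snap("scene");save(s,"s13",(220,160,420,340),4)
go([.45,.05,.27],Rt(np.pi))
E
```

```text
t: 14.47
position: [0.5192, 0.1464, 0.1751]
orientation: [-0.034, 0.984, 0.005, 0.172]
ft_force: [-0.0, 0.1, -2.0]
width: 0.027
t 14.47 p [0.5192 0.1464 0.1751] R
 [[-0.9382 -0.0693  0.3392]
 [-0.0656  0.9976  0.0224]
 [-0.3399 -0.0012 -0.9405]] F [-0.0357  0.0942 -1.9657] w 0.027
shift [ 0.344 -0.766 -0.93 ] turn [0.016 0.449 0.088] | rows>= 4.0
```

View pics/s13.png

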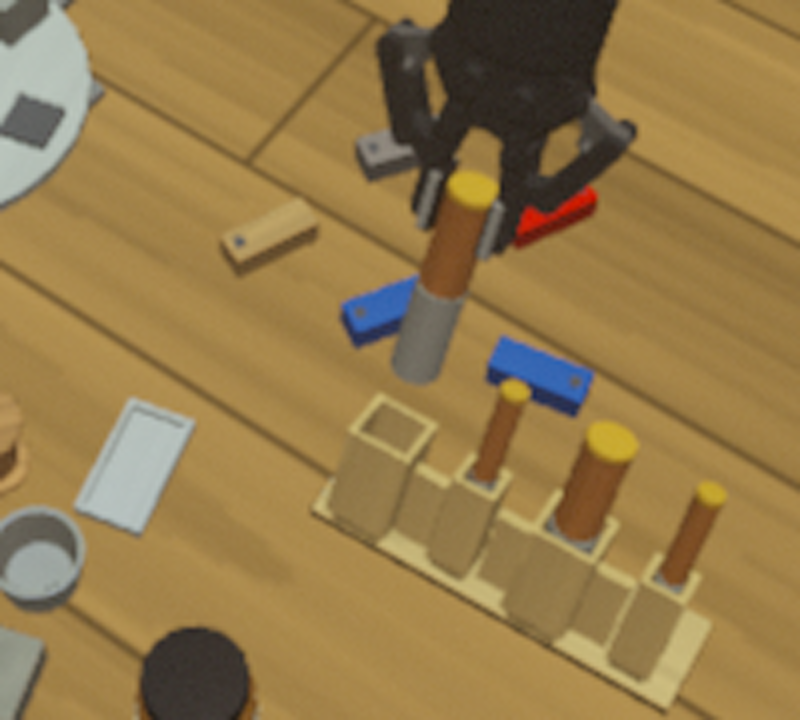

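```bash
python3 -m crank '[[0,-0.05,-0.3,0,0,0],[0.05,-0.25,-0.6,0,0.1,0.02],[0.15,-0.45,-0.85,0.005,0.2,0.04],[0.25,-0.65,-0.93,0.01,0.3,0.06],[0.34,-0.77,-0.93,0.015,0.4,0.08],[0.34,-0.77,-0.93,0.016,0.449,0.088]]';  python3 - <<'E'
from h import *
pose();go([.40,-.15,.265],Rt(np.pi))
E
```

```text
t: 15.02
position: [0.4509, 0.047, 0.268]
orientation: [0.002, 1.0, -0.001, -0.002]
ft_force: [0.7, 0.4, -1.5]
width: 0.0276
t 15.02 p [0.4509 0.047  0.268 ] R
 [[-1.      0.0042 -0.0039]
 [ 0.0042  1.     -0.002 ]
 [ 0.0039 -0.002  -1.    ]] F [ 0.6807  0.373  -1.5106] w 0.0276
shift [ 0.417 -1.643  0.03 ] turn [-0.003 -0.005 -0.005] | rows>= 5.0
```

```bash
python3 -m crank '[[0.07,-0.25,0,0,0,0],[0.14,-0.5,0,0,0,0],[0.2,-0.75,0,0,0,0],[0.25,-1,0,0,0,0],[0.25,-1,0,0,0,0]]';python3 -m crank '[[0,-0.25,0,0,0,0],[-0.05,-0.5,0,0,0,0],[-0.05,-0.75,0,0,0,0],[-0.05,-0.9,0,0,0,0],[-0.05,-1,0,0,0,0]]';   python3 - <<'E'
from h import *
pose();go([.4243,-.2481,.24],Rt(np.pi))
E
```

```text
t: 15.43
position: [0.4198, -0.0747, 0.2671]
orientation: [0.003, 1.0, -0.002, -0.001]
ft_force: [0.5, -0.1, -1.5]
width: 0.027
t: 15.85
position: [0.4271, -0.1922, 0.267]
orientation: [0.001, 1.0, -0.001, -0.001]
ft_force: [0.7, 0.5, -1.6]
width: 0.0273
t 15.85 p [ 0.4271 -0.1922  0.267 ] R
 [[-1.      0.0021 -0.0021]
 [ 0.0021  1.     -0.0012]
 [ 0.0021 -0.0012 -1.    ]] F [ 0.7039  0.4607 -1.6139] w 0.0273
shift [ 0.021 -0.465  0.225] turn [-0.002 -0.003 -0.003] | rows>= 2.0
```

```bash
python3 -m crank '[[0.01,-0.2,0,0,0,0],[0.02,-0.4,0.1,0,0,0],[0.02,-0.465,0.3,0,0,0],[0.02,-0.465,0.6,0,0,0],[0.02,-0.465,0.85,0,0,0],[0.02,-0.465,0.95,0,0,0],[0.02,-0.465,0.95,0,0,0],[0.02,-0.465,0.95,0,0,0]]';   python3 - <<'E'
from h import *
pose();s=snap("wrist");save(s,"w14",None,1.4);s=snap("scene");save(s,"s14",(150,80,270,200),5)
s=snap("top");save(s,"t14",(330,200,410,270),8)
E
```

```text
t: 16.52
position: [0.4238, -0.2457, 0.1528]
orientation: [-0.0, 1.0, 0.0, -0.002]
ft_force: [0.6, 0.2, -1.0]
width: 0.0272
t 16.52 p [ 0.4238 -0.2457  0.1528] R
 [[-1.     -0.0002 -0.0037]
 [-0.0002  1.      0.0003]
 [ 0.0037  0.0003 -1.    ]] F [ 0.6042  0.1986 -0.9663] w 0.0272
```

View pics/w14.png

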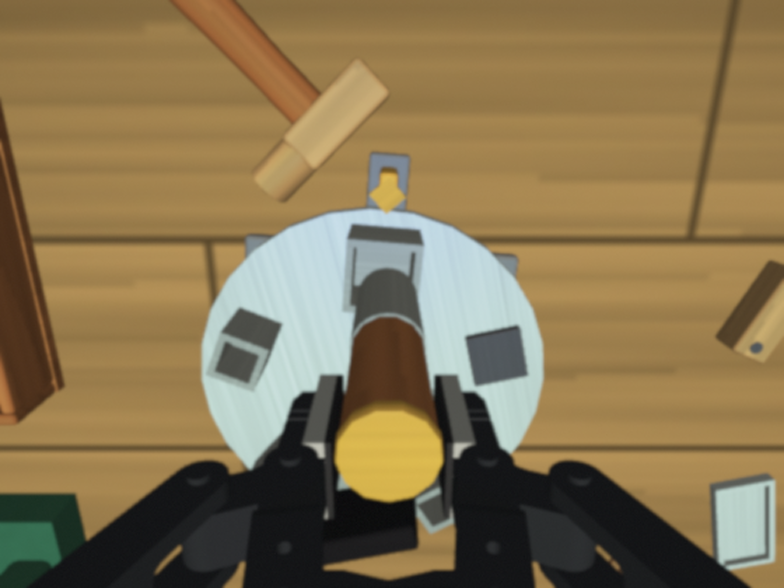

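View pics/s14.png

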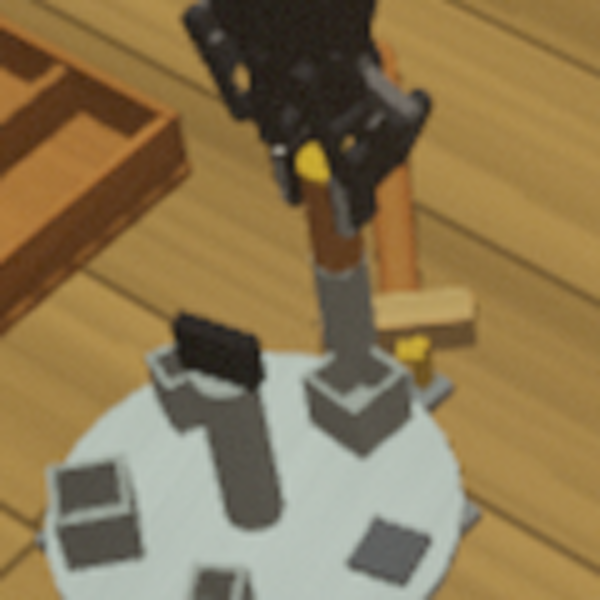

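```bash
cat >> h.py <<'E'
def insp(s,rad=14):
    st=state();R0=R.from_quat(st["orientation"]).as_matrix();P=cloud(s);q=(P-st["position"])@R0*1000
    v,u=np.mgrid[0:420,0:560]
    m=(abs(q[...,1])<rad+6)&(q[...,2]>-15)&(q[...,2]<80)&(q[...,0]>0)&(q[...,0]<30)
    for a in range(-10,70,10):
        k=q[m&(q[...,2]>a)&(q[...,2]<a+10)]
        if len(k)>20: print("punch z",a+5,"y",np.percentile(k[:,1],[1,99]).round(1),"mid",np.percentile(k[:,1],[1,99]).mean().round(1),"front x",np.percentile(k[:,0],97).round(1),"axis x",(np.percentile(k[:,0],97)-rad).round(1),len(k))
    zr=(st["position"][2]-.061)*1000
    m=(abs(P[...,2]-.061)<.0035)&(abs(q[...,1])<26)&(abs(q[...,0])<30)
    k=q[m]
    print("rim n",len(k),"y",np.percentile(k[:,1],[1,99]).round(1),np.percentile(k[:,1],[1,99]).mean().round(1),"x",np.percentile(k[:,0],[1,99]).round(1))
E
python3 - <<'E'
from h import *
s=snap("wrist");insp(s)
E
```

```text
punch z -5 y [-13.3  11.2] mid -1.0 front x 13.3 axis x -0.7 388
punch z 5 y [-14.7  12.3] mid -1.2 front x 13.8 axis x -0.2 452
punch z 15 y [-14.4  11.8] mid -1.3 front x 13.7 axis x -0.3 302
punch z 25 y [-14.2  12. ] mid -1.1 front x 13.6 axis x -0.4 263
punch z 35 y [-14.4  11.8] mid -1.3 front x 13.4 axis x -0.6 225
punch z 45 y [-14.6  11.6] mid -1.5 front x 13.3 axis x -0.7 209
punch z 55 y [-14.4  11.7] mid -1.4 front x 13.2 axis x -0.8 176
punch z 65 y [-14.6  11.7] mid -1.5 front x 12.9 axis x -1.1 78
rim n 820 y [-23.4  18.1] -2.7 x [-17.1  21.5]
```

```bash
python3 -m crank '[[0.005,-0.011,0.05,0,0,0],[0.005,-0.011,0.12,0,0,0],[0.005,-0.011,0.19,0,0,0],[0.005,-0.011,0.26,0,0,0],[0.005,-0.011,0.33,0,0,0],[0.005,-0.011,0.4,0,0,0],[0.005,-0.011,0.43,0,0,0],[0.005,-0.011,0.45,0,0,0],[0.005,-0.011,0.45,0,0,0]]'; python3 -m crank '[[0,0,0.01,0,0,0],[0,0,0.02,0,0,0],[0,0,0.03,0,0,0]]';python3 - <<'E'
from h import *
pose()
E
```

```text
t: 17.47
position: [0.4228, -0.2476, 0.0985]
orientation: [0.0, 1.0, -0.0, -0.002]
ft_force: [0.2, -0.2, -1.9]
width: 0.0269
t: 17.72
position: [0.4236, -0.248, 0.0959]
orientation: [0.0, 1.0, -0.001, -0.001]
ft_force: [-0.5, -1.0, -1.6]
width: 0.0273
t 17.72 p [ 0.4236 -0.248   0.0959] R
 [[-1.      0.0004 -0.0018]
 [ 0.0004  1.     -0.0012]
 [ 0.0018 -0.0012 -1.    ]] F [-0.477  -1.0026 -1.6165] w 0.0273
```

```bash
python3 -m crank '[[0,0,0.01,0,0,0],[0,0,0.02,0,0,0],[0,0,0.03,0,0,0]]'; python3 -m crank '[[0,0,0.01,0,0,0],[0,0,0.02,0,0,0],[0,0,0.02,0,0,0]]'
```

```text
t: 17.97
position: [0.4233, -0.2479, 0.092]
orientation: [0.0, 1.0, -0.0, -0.001]
ft_force: [0.0, -0.6, -1.6]
width: 0.0276
t: 18.22
position: [0.4236, -0.248, 0.09]
orientation: [0.0, 1.0, -0.001, -0.001]
ft_force: [-0.4, 0.9, 3.4]
width: 0.0271
```

```bash
python3 -m crank '[[0,0,0,0,0,0],[0,0,0,0,0,0],[0,0,0,0,0,0],[0,0,-0.2,0,0,0],[0,0,-0.5,0,0,0],[0,0,-0.9,0,0,0],[0,0,-1,0,0,0],[0,0,-1,0,0,0],[0,0,-1,0,0,0]]' 0.1; python3 - <<'E'
from h import *
pose();s=snap("wrist");save(s,"w15",None,1.4);tt(s)
P=cloud(s)
m=(P[...,2]>.13)&(P[...,2]<.157)&(abs(P[...,0]-.4243)<.03)&(abs(P[...,1]+.2481)<.03)
print(m.sum(),P[m].mean(0),np.median(P[m][:,2]))
E
```

```text
t: 18.97
position: [0.4245, -0.2483, 0.2108]
orientation: [0.0, 1.0, -0.001, 0.0]
ft_force: [-0.1, -0.1, 0.1]
width: 0.0471
t 18.97 p [ 0.4245 -0.2483  0.2108] R
 [[-1.      0.0005  0.0003]
 [ 0.0005  1.     -0.0025]
 [-0.0003 -0.0025 -1.    ]] F [-0.1296 -0.1191  0.1291] w 0.0471
bar 2253 ((0.46231335401535034, -0.25783011317253113), (0.10333224385976791, 0.044499412178993225), 1.3524987697601318) z 0.154622945039122
rim [277. 167.] [ 0.425  -0.2497] [0.04   0.0404] ang 85.0 az 167.8 r 0.0382
rim [191. 226.] [ 0.4733 -0.3304] [0.0282 0.029 ] ang 67.1 az -81.4 r 0.0733
rim [270. 246.] [ 0.4942 -0.2561] [0.0304 0.0118] ang 86.1 az 3.1 r 0.0319
rim [229. 311.] [ 0.5695 -0.2989] [0.0163 0.049 ] ang 81.4 az -21.0 r 0.1148
rim [312. 317.] [ 0.5732 -0.2157] [0.0294 0.0285] ang 31.2 az 20.8 r 0.1186
1533 [ 0.4213 -0.2495  0.1486] 0.15020106503475703
```

View pics/w15.png

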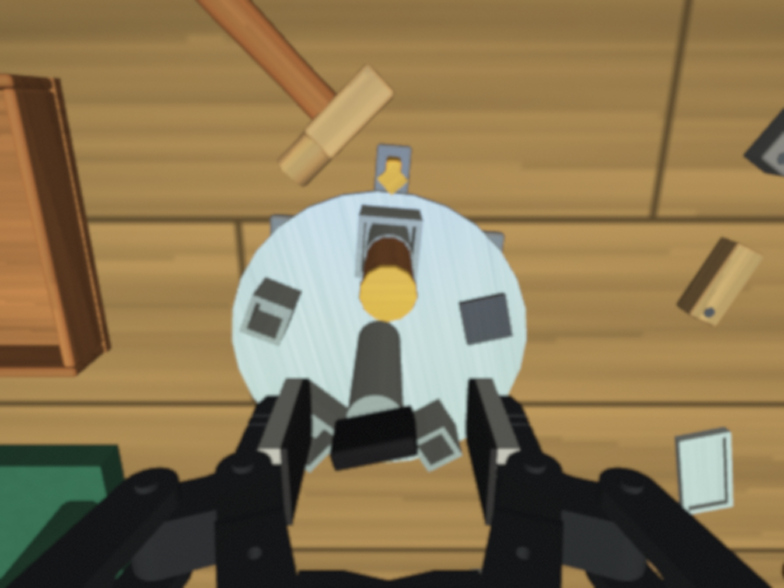

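```bash
python3 -m crank '[[-0.1,-0.01,-0.1,0,0,-0.15],[-0.2,-0.02,-0.1,0,0,-0.3],[-0.3,-0.03,-0.1,0,0,-0.45],[-0.4,-0.04,-0.1,0,0,-0.6],[-0.5,-0.05,-0.1,0,0,-0.75],[-0.6,-0.05,-0.1,0,0,-0.9],[-0.65,-0.05,-0.1,0,0,-1]]' 0; python3 - <<'E'
from h import *
go([.5035,-.254,.2],Rt(np.radians(283)))
E
```

```text
t: 19.6
position: [0.5017, -0.2533, 0.2188]
orientation: [-0.385, 0.923, 0.002, -0.002]
ft_force: [-0.4, -0.3, -0.4]
width: 0.0424
shift [-0.007 -0.016  0.156] turn [ 0.008 -0.001 -1.282] | rows>= 9.0
```

```bash
python3 -m crank '[[0,0,0,0,0,-0.15],[0,0,0,0,0,-0.3],[0,0,0,0,0,-0.45],[0,0,0.05,0,0,-0.6],[0,0,0.1,0,0,-0.75],[0,0,0.15,0,0,-0.9],[0,0,0.2,0,0,-1],[0,0,0.2,0,0,-1]]' ; python3 - <<'E'
from h import *
yaw();s=snap("wrist");tt(s)
go([.5035,-.254,.117],Rt(np.radians(283)))
st=state();R0=R.from_quat(st["orientation"]).as_matrix();P=cloud(s);q=(P-st["position"])@R0*1000
k=q[(abs(P[...,2]-.16)<.005)&(abs(q[...,0])<60)&(abs(q[...,1])<20)];print("bar tool",np.percentile(k,[2,98],axis=0).round(1));tips(s)
E
```

```text
t: 20.27
position: [0.4994, -0.2528, 0.1939]
orientation: [0.707, -0.707, -0.004, 0.002]
ft_force: [-0.8, -0.5, -0.5]
width: 0.0426
yaw 270.04
bar 2542 ((0.46291545033454895, -0.2578689455986023), (0.10284428298473358, 0.04434594139456749), 1.0218591690063477) z 0.15932590060042345
rim [313.  87.] [ 0.4733 -0.3304] [0.028 0.028] ang 67.1 az -81.9 r 0.0733
rim [195. 114.] [ 0.5649 -0.3092] [0.0406 0.04  ] ang 49.0 az -26.7 r 0.1142
rim [272. 164.] [ 0.5046 -0.2677] [0.0297 0.0103] ang 0.2 az -13.3 r 0.0428
rim [360. 179.] [ 0.4249 -0.2499] [0.0404 0.0405] ang 85.1 az 168.1 r 0.0389
rim [195. 224.] [ 0.573  -0.2157] [0.029  0.0284] ang 30.9 az 21.0 r 0.1179
shift [ 0.009 -0.036  0.648] turn [ 0.009  0.003 -0.292] | rows>= 2.0
bar tool [[-15.8 -13.7  33.3]
 [ 25.3   3.6  37.9]]
side -1 tip z [-39.1 -34.3 -28.3] y range -36.1 -22.7 x -10.5 12.2 3435
side 1 tip z [-39.2 -34.1 -28.3] y range 19.5 32.9 x -10.5 12.3 3427
```

```bash
python3 -m crank '[[0.01,-0.035,0.05,0,0,-0.15],[0.01,-0.035,0.2,0,0,-0.29],[0.01,-0.035,0.4,0,0,-0.29],[0.01,-0.035,0.55,0,0,-0.29],[0.01,-0.035,0.64,0,0,-0.29],[0.01,-0.035,0.64,0,0,-0.29]]'; python3 -m crank '[[0,0,0,0,0,0],[0,0,0,0,0,0],[0,0,0,0,0,0],[0,0,0,0,0,0],[0,0,0,0,0,0]]' -1 40; python3 -m crank '[[0,0,0,0,0,0.12],[0,0,0,0,0,0.24],[0,0,0,0,0,0.36],[0,0,0,0,0,0.48],[0,0,0,0,0,0.6],[0,0,0,0,0,0.72],[0,0,0,0,0,0.8],[0,0,0,0,0,0.8]]'; python3 - <<'E'
from h import *
pose();yaw()
E
```

```text
t: 20.82
position: [0.5029, -0.2538, 0.1172]
orientation: [0.782, -0.623, -0.004, 0.002]
ft_force: [0.3, -0.2, -0.2]
width: 0.0428
t: 21.23
position: [0.5025, -0.2561, 0.1214]
orientation: [0.782, -0.623, -0.002, 0.004]
ft_force: [-7.1, -1.6, 2.6]
width: 0.0112
t: 21.9
position: [0.5025, -0.2561, 0.1214]
orientation: [-0.55, 0.835, 0.001, -0.004]
ft_force: [-7.0, -2.6, 2.8]
width: 0.0105
t 21.9 p [ 0.5025 -0.2561  0.1214] R
 [[-0.3942 -0.919  -0.0074]
 [-0.919   0.3942 -0.0033]
 [ 0.006   0.0055 -1.    ]] F [-7.0266 -2.6304  2.7852] w 0.0105
yaw 246.79
```

```bash
python3 -m crank '[[0,0,0,0,0,0.12],[0,0,0,0,0,0.24],[0,0,0,0,0,0.36],[0,0,0,0,0,0.48],[0,0,0,0,0,0.6],[0,0,0,0,0,0.72],[0,0,0,0,0,0.793],[0,0,0,0,0,0.793],[0,0,0,0,0,0.793]]'; python3 - <<'E'
from h import *
pose();yaw();s=snap("wrist");save(s,"w16",None,1.4);tt(s,(.5045,-.2565))
E
```

```text
t: 22.65
position: [0.5026, -0.2561, 0.1214]
orientation: [-0.269, 0.963, -0.001, -0.004]
ft_force: [-6.9, -1.6, 3.1]
width: 0.0107
t 22.65 p [ 0.5026 -0.2561  0.1214] R
 [[-0.8552 -0.5183 -0.0072]
 [-0.5183  0.8552 -0.0032]
 [ 0.0079  0.001  -1.    ]] F [-6.8977 -1.5782  3.0945] w 0.0107
yaw 211.22
bar 6775 ((0.49928024411201477, -0.21949580311775208), (0.04360384866595268, 0.11549463868141174), 7.350580215454102) z 0.16000794223982268
rim [198. 111.] [ 0.4735 -0.3305] [0.0401 0.0404] ang 67.1 az -112.8 r 0.0802
rim [355. 112.] [ 0.425  -0.2497] [0.0287 0.028 ] ang 85.2 az 175.1 r 0.0798
rim [277. 195.] [ 0.4959 -0.2621] [0.0118 0.0306] ang 31.6 az -146.9 r 0.0103
rim [382. 237.] [ 0.4867 -0.179 ] [0.0408 0.0411] ang 12.8 az 102.9 r 0.0795
rim [167. 245.] [ 0.5649 -0.3091] [0.0286 0.0287] ang 49.1 az -41.0 r 0.0801
```

View pics/w16.png

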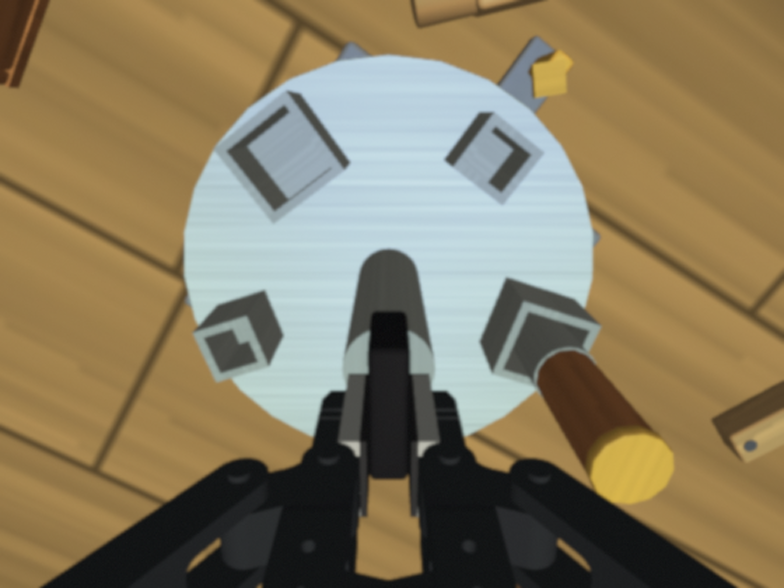

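```bash
python3 -m crank '[[0,0,0,0,0,0],[0,0,0,0,0,0],[0,0,-0.3,0,0,0],[0,0,-0.6,0,0,0],[0,0,-1,0,0,0]]' 0; python3 - <<'E'
from h import *
pose();go([.46,-.02,.28],Rt(np.pi+SY))
E
```

```text
t: 23.12
position: [0.5054, -0.2544, 0.2349]
orientation: [-0.27, 0.963, 0.001, -0.002]
ft_force: [1.2, -0.4, -1.0]
width: 0.0427
t 23.12 p [ 0.5054 -0.2544  0.2349] R
 [[-0.8541 -0.5201 -0.0037]
 [-0.5201  0.8541  0.0003]
 [ 0.003   0.0022 -1.    ]] F [ 1.1886 -0.3559 -1.0386] w 0.0427
shift [-0.692  1.866 -0.374] turn [ 0.002 -0.004  0.605] | rows>= 6.0
```

```bash
python3 -m crank '[[-0.1,0.2,-0.15,0,0,0.1],[-0.2,0.4,-0.3,0,0,0.2],[-0.25,0.65,-0.37,0,0,0.3],[-0.35,0.9,-0.37,0,0,0.4],[-0.38,1,-0.37,0,0,0.5],[-0.38,1,-0.37,0,0,0.6]]';  python3 - <<'E'
from h import *
go([.47,.1,.26],RL)
E
```

```text
t: 23.62
position: [0.4825, -0.1259, 0.2804]
orientation: [-0.038, 0.999, -0.0, 0.0]
ft_force: [-0.7, 0.3, 1.0]
width: 0.0427
shift [-0.037  1.885  0.169] turn [ 0.001 -0.444  0.005] | rows>= 6.0
```

```bash
python3 -m crank '[[0,0.2,0,0,-0.1,0],[0,0.45,0,0,-0.2,0],[-0.02,0.7,0.03,0,-0.3,0],[-0.02,0.95,0.05,0,-0.4,0],[-0.02,1,0.08,0,-0.444,0],[-0.02,1,0.08,0,-0.444,0]]' -0.15;  python3 - <<'E'
from h import *
go(gT("b",-.065),RL)
E
```

```text
t: 24.12
position: [0.4728, -0.0069, 0.2686]
orientation: [-0.039, 0.984, 0.007, 0.172]
ft_force: [-0.3, 0.2, 0.2]
width: 0.0362
shift [-0.213  1.708  0.944] turn [ 0.003 -0.003  0.009] | rows>= 6.0
```

```bash
python3 -m crank '[[0,0.25,0,0,0,0],[0,0.5,0,0,0,0],[0,0.75,0,0,0,0],[0,1,0,0,0,0],[0,1,0,0,0,0]]';  python3 -m crank '[[-0.05,0.2,0.2,0,0,0],[-0.1,0.4,0.4,0,0,0],[-0.15,0.6,0.65,0,0,0],[-0.2,0.7,0.85,0,0,0],[-0.21,0.7,0.94,0,0,0],[-0.21,0.7,0.94,0,0,0],[-0.21,0.7,0.94,0,0,0]]';python3 - <<'E'
from h import *
pose();go(gT("b",-.065),RL)
s=snap("wrist");save(s,"w17",None,1.4);tips(s)
relz(s,(260,205,306,245),(30,52))
E
```

```text
t: 24.53
position: [0.4681, 0.1153, 0.2704]
orientation: [-0.04, 0.984, 0.008, 0.173]
ft_force: [-0.5, -0.4, -0.0]
width: 0.0363
t: 25.12
position: [0.5229, 0.1986, 0.1709]
orientation: [-0.037, 0.984, 0.006, 0.171]
ft_force: [1.0, -0.7, 0.2]
width: 0.0362
t 25.12 p [0.5229 0.1986 0.1709] R
 [[-0.9385 -0.0747  0.3371]
 [-0.0708  0.9972  0.0238]
 [-0.3379 -0.0015 -0.9412]] F [ 1.0479 -0.6849  0.1878] w 0.0362
shift [ 0.029  0.034 -0.009] turn [-0.    -0.006  0.004] | rows>= 1.0
side -1 tip z [-38.8 -33.5 -27.4] y range -32.9 -18.9 x -12.5 10.6 3570
side 1 tip z [-38.7 -33.4 -27.2] y range 17.0 30.8 x -12.8 10.5 3590
579 mean [ 5.6  2.2 39.8] y [-4.9  9.4] x [-2.4 12.1]
```

View pics/w17.png

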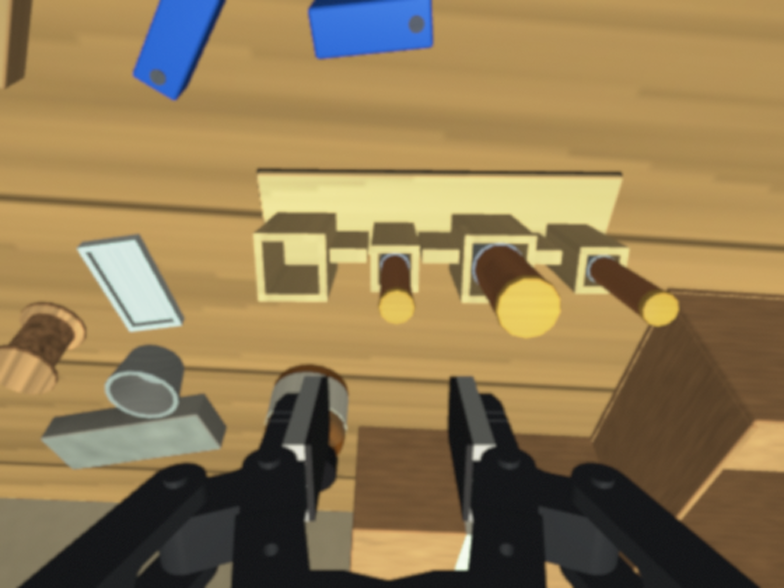

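```bash
python3 -m crank '[[0.035,0.03,0.1,0,0,0],[0.035,0.03,0.3,0,0,0],[0.035,0.03,0.5,0,0,0],[0.035,0.03,0.68,0,0,0],[0.035,0.03,0.8,0,0,0],[0.035,0.03,0.83,0,0,0],[0.035,0.03,0.83,0,0,0],[0.035,0.03,0.83,0,0,0]]'; python3 - <<'E'
from h import *
pose();go(gT("b",.035),RL);s=snap("wrist");save(s,"w18",None,1.4)
E
```

```text
t: 25.83
position: [0.5525, 0.2049, 0.0777]
orientation: [-0.037, 0.984, 0.007, 0.173]
ft_force: [0.1, -0.5, -0.2]
width: 0.0361
t 25.83 p [0.5525 0.2049 0.0777] R
 [[-0.9374 -0.075   0.3402]
 [-0.0704  0.9972  0.0256]
 [-0.3411  0.     -0.94  ]] F [ 0.0654 -0.4667 -0.2391] w 0.0361
shift [-0.002 -0.001  0.009] turn [ 0.002 -0.001  0.004] | rows>= 1.0
```

View pics/w18.png

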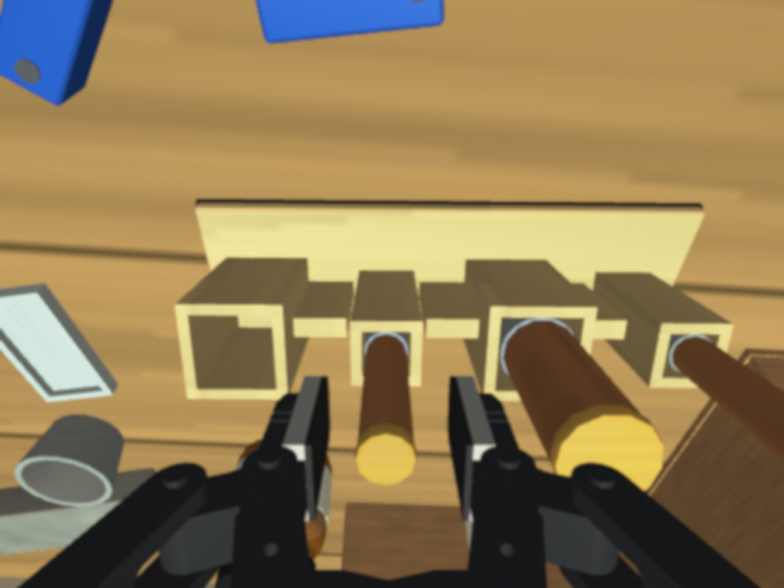

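```bash
python3 -m crank '[[0,0,0,0,0,0],[0,0,0,0,0,0],[0,0,0,0,0,0],[0,0,0,0,0,0],[0,0,0,0,0,0]]' -0.75 25;  python3 -m crank '[[0,0,-0.03,0,0,0],[0,0,-0.06,0,0,0],[0,0,-0.1,0,0,0],[0,0,-0.14,0,0,0],[0,0,-0.18,0,0,0],[0,0,-0.18,0,0,0]]'; python3 - <<'E'
from h import *
pose();s=snap("scene");save(s,"s19",(260,210,420,340),4)
E
```

```text
t: 26.3
position: [0.5525, 0.205, 0.0778]
orientation: [-0.037, 0.984, 0.006, 0.173]
ft_force: [-2.6, -0.9, 5.8]
width: 0.0151
t: 26.8
position: [0.5446, 0.2047, 0.0977]
orientation: [-0.037, 0.984, 0.007, 0.173]
ft_force: [0.3, 0.5, 0.3]
width: 0.0154
t 26.8 p [0.5446 0.2047 0.0977] R
 [[-0.9375 -0.0758  0.3397]
 [-0.0713  0.9971  0.0258]
 [-0.3406 -0.     -0.9402]] F [0.3359 0.52   0.2844] w 0.0154
```

View pics/s19.png

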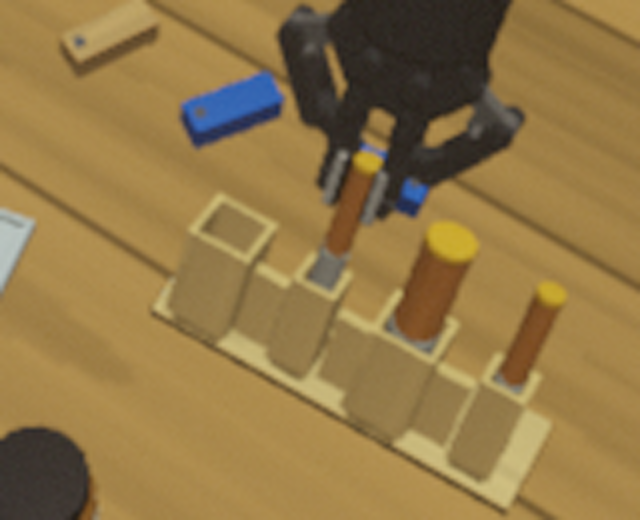

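Clean: the stand is unmoved. Continuing the draw and carrying on.

```bash
python3 -m crank '[[0,0,-0.05,0,0,0],[0,0,-0.1,0,0,0],[0,0,-0.16,0,0,0],[0,0,-0.22,0,0,0],[0,0,-0.28,0,0,0],[0,0,-0.34,0,0,0],[0,0,-0.4,0,0,0],[0,0,-0.46,0,0,0],[0,0,-0.6,0,0,0],[0,0,-0.8,0,0,0]]'; python3 -m crank '[[0,0,-0.3,0,0,0],[0.05,-0.15,-0.6,0,0.05,0.02],[0.1,-0.35,-0.75,0.005,0.15,0.04],[0.2,-0.6,-0.8,0.01,0.25,0.06],[0.3,-0.8,-0.8,0.015,0.35,0.08],[0.34,-1,-0.8,0.016,0.44,0.088],[0.34,-1,-0.8,0.016,0.44,0.088]]';  python3 - <<'E'
from h import *
pose();go([.42,-.15,.265],Rt(np.pi))
E
```

```text
t: 27.68
position: [0.5098, 0.2011, 0.1855]
orientation: [-0.037, 0.985, 0.005, 0.17]
ft_force: [-0.5, -0.3, -0.3]
width: 0.0151
t: 28.27
position: [0.4513, 0.0737, 0.2631]
orientation: [-0.0, 1.0, -0.002, -0.001]
ft_force: [0.3, -0.1, -0.6]
width: 0.0152
t 28.27 p [0.4513 0.0737 0.2631] R
 [[-1.     -0.001  -0.0024]
 [-0.001   1.     -0.0033]
 [ 0.0024 -0.0033 -1.    ]] F [ 0.2687 -0.0566 -0.5524] w 0.0152
shift [ 0.262 -1.864 -0.009] turn [-0.004 -0.003  0.001] | rows>= 6.0
```

```bash
python3 -m crank '[[0.03,-0.25,0,0,0,0],[0.07,-0.5,0,0,0,0],[0.1,-0.75,0,0,0,0],[0.13,-1,0,0,0,0],[0.13,-1,0,0,0,0]]';python3 -m crank '[[0.03,-0.25,0,0,0,0],[0.06,-0.5,0,0,0,0],[0.09,-0.75,0,0,0,0],[0.1,-1,0,0,0,0],[0.1,-1,0,0,0,0]]';   python3 - <<'E'
from h import *
pose();go([.424,-.247,.153],Rt(np.pi))
E
```

```text
t: 28.68
position: [0.4343, -0.0466, 0.2637]
orientation: [-0.0, 1.0, -0.002, 0.0]
ft_force: [-0.8, 0.5, -0.2]
width: 0.0153
t: 29.1
position: [0.4241, -0.1665, 0.2637]
orientation: [-0.001, 1.0, -0.002, 0.001]
ft_force: [0.8, -0.4, -0.8]
width: 0.015
t 29.1 p [ 0.4241 -0.1665  0.2637] R
 [[-1.     -0.0014  0.0017]
 [-0.0015  1.     -0.0038]
 [-0.0016 -0.0038 -1.    ]] F [ 0.7619 -0.3981 -0.8438] w 0.015
shift [ 0.003 -0.667  0.925] turn [-0.005  0.002  0.002] | rows>= 4.0
```

```bash
python3 -m crank '[[0,-0.25,0,0,0,0],[0,-0.5,0,0,0,0],[0,-0.667,0.1,-0.004,0,0],[0,-0.667,0.4,-0.004,0,0],[0,-0.667,0.7,-0.004,0,0],[0,-0.667,0.9,-0.004,0,0],[0,-0.667,0.92,-0.004,0,0],[0,-0.667,0.92,-0.004,0,0]]';   python3 - <<'E'
from h import *
pose();s=snap("wrist");save(s,"w20",None,1.4);insp(s,8)
E
```

```text
t: 29.77
position: [0.4235, -0.2416, 0.1523]
orientation: [-0.003, 1.0, 0.002, -0.001]
ft_force: [0.5, -0.2, -0.5]
width: 0.0156
t 29.77 p [ 0.4235 -0.2416  0.1523] R
 [[-1.     -0.0067 -0.0024]
 [-0.0067  1.      0.0041]
 [ 0.0024  0.0042 -1.    ]] F [ 0.5331 -0.1591 -0.4512] w 0.0156
punch z -5 y [-7.4  7.1] mid -0.2 front x 7.9 axis x -0.1 253
punch z 5 y [-7.8  7.6] mid -0.1 front x 8.1 axis x 0.1 271
punch z 15 y [-7.7  7.4] mid -0.1 front x 8.1 axis x 0.1 194
punch z 25 y [-7.9  7.3] mid -0.3 front x 7.9 axis x -0.1 171
punch z 35 y [-7.7  7.5] mid -0.1 front x 7.9 axis x -0.1 153
punch z 45 y [-8.   7.2] mid -0.4 front x 7.8 axis x -0.2 133
punch z 55 y [-7.7  7.4] mid -0.2 front x 7.4 axis x -0.6 117
punch z 65 y [-7.8  7.2] mid -0.3 front x 7.4 axis x -0.6 63
rim n 594 y [-22.1   6.6] -7.7 x [-13.2  14.9]
```

View pics/w20.png

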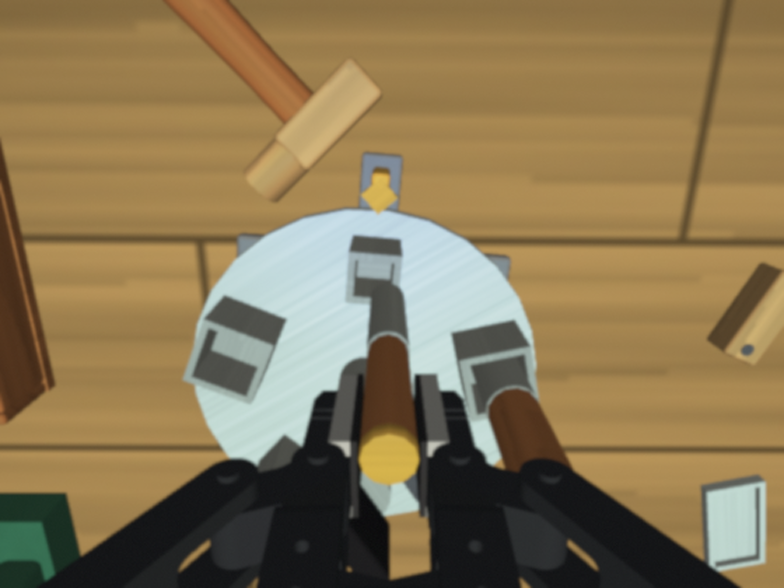

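```bash
python3 -m crank '[[0,0,0,0,0,0],[0,0,0,0,0,0]]';   python3 - <<'E'
from h import *
pose();s=snap("wrist");insp(s,8)
go([.424,-.248,.153],Rt(np.pi))
E
```

```text
t: 29.98
position: [0.4262, -0.2438, 0.1554]
orientation: [-0.003, 1.0, 0.0, 0.002]
ft_force: [-0.0, -0.5, -1.0]
width: 0.0152
t 29.98 p [ 0.4262 -0.2438  0.1554] R
 [[-1.     -0.0064  0.0043]
 [-0.0064  1.      0.    ]
 [-0.0043  0.     -1.    ]] F [-0.0315 -0.4995 -1.0216] w 0.0152
punch z -5 y [-7.9  5.9] mid -1.0 front x 6.4 axis x -1.6 233
punch z 5 y [-8.7  6.3] mid -1.2 front x 6.6 axis x -1.4 260
punch z 15 y [-8.5  6.4] mid -1.1 front x 6.5 axis x -1.5 185
punch z 25 y [-8.8  6.2] mid -1.3 front x 6.3 axis x -1.7 168
punch z 35 y [-8.7  6.4] mid -1.2 front x 6.1 axis x -1.9 143
punch z 45 y [-8.5  5.8] mid -1.4 front x 5.9 axis x -2.1 124
punch z 55 y [-8.7  6. ] mid -1.3 front x 5.7 axis x -2.3 114
punch z 65 y [-8.   5.9] mid -1.0 front x 5.6 axis x -2.4 41
rim n 607 y [-20.4   8.4] -6.0 x [-11.4  16.3]
shift [ 0.017 -0.035  0.018] turn [0.    0.005 0.008] | rows>= 1.0
```

```bash
python3 -m crank '[[0.022,-0.038,0,0,0,0.008],[0.022,-0.038,0,0,0.005,0.008],[0.022,-0.038,0.05,0,0.005,0.008],[0.022,-0.038,0.1,0,0.005,0.008],[0.022,-0.038,0.15,0,0.005,0.008],[0.022,-0.038,0.15,0,0.005,0.008],[0.022,-0.038,0.15,0,0.005,0.008],[0.022,-0.038,0.15,0,0.005,0.008]]';   python3 - <<'E'
from h import *
pose();s=snap("wrist");insp(s,8);save(s,"w21",(200,140,360,340),3)
E
```

```text
t: 30.7
position: [0.4217, -0.2477, 0.135]
orientation: [0.0, 1.0, 0.001, -0.002]
ft_force: [-0.6, -0.3, -0.3]
width: 0.015
t 30.7 p [ 0.4217 -0.2477  0.135 ] R
 [[-1.      0.0005 -0.004 ]
 [ 0.0004  1.      0.0024]
 [ 0.004   0.0024 -1.    ]] F [-0.5942 -0.2889 -0.2519] w 0.015
punch z -5 y [-8.   5.9] mid -1.0 front x 6.7 axis x -1.3 233
punch z 5 y [-8.6  6.8] mid -0.9 front x 6.9 axis x -1.1 271
punch z 15 y [-8.4  6.6] mid -0.9 front x 6.9 axis x -1.1 191
punch z 25 y [-8.6  6.4] mid -1.1 front x 6.8 axis x -1.2 164
punch z 35 y [-8.5  6.6] mid -0.9 front x 6.5 axis x -1.5 142
punch z 45 y [-8.7  6.4] mid -1.2 front x 6.3 axis x -1.7 136
punch z 55 y [-8.6  6.2] mid -1.2 front x 6.2 axis x -1.8 115
punch z 65 y [-8.5  6. ] mid -1.2 front x 6.0 axis x -2.0 46
rim n 668 y [-16.9  12.1] -2.4 x [-16.7  11.4]
```

View pics/w21.png

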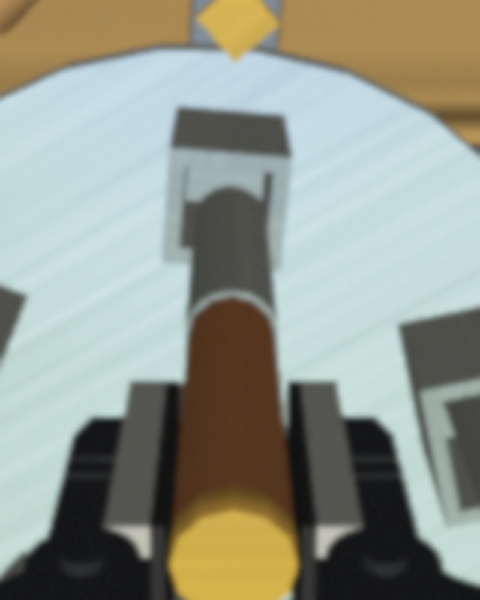

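```bash
python3 -m crank '[[0,-0.01,0,0,0,0],[0,-0.01,0.03,0,0,0],[0,-0.01,0.08,0,0,0],[0,-0.01,0.13,0,0,0],[0,-0.01,0.18,0,0,0],[0,-0.01,0.23,0,0,0],[0,-0.01,0.26,0,0,0],[0,-0.01,0.28,0,0,0],[0,-0.01,0.28,0,0,0]]';  python3 -m crank '[[0,0,0.01,0,0,0],[0,0,0.02,0,0,0],[0,0,0.03,0,0,0]]'; python3 -m crank '[[0,0,0.01,0,0,0],[0,0,0.02,0,0,0],[0,0,0.03,0,0,0]]'
```

```text
t: 31.5
position: [0.4213, -0.2487, 0.1009]
orientation: [0.0, 1.0, 0.001, -0.002]
ft_force: [-0.1, -0.1, -0.4]
width: 0.0153
t: 31.75
position: [0.4219, -0.2491, 0.0981]
orientation: [0.0, 1.0, 0.001, -0.001]
ft_force: [-0.1, -1.1, -1.4]
width: 0.0152
t: 32.0
position: [0.4217, -0.249, 0.0944]
orientation: [0.0, 1.0, 0.001, -0.002]
ft_force: [0.9, -0.1, -1.2]
width: 0.0151
```

```bash
python3 -m crank '[[0,0,0.01,0,0,0],[0,0,0.02,0,0,0],[0,0,0.02,0,0,0]]'; python3 -m crank '[[0,0,0.01,0,0,0],[0,0,0.02,0,0,0],[0,0,0.02,0,0,0]]'
```

```text
t: 32.25
position: [0.4215, -0.2488, 0.0917]
orientation: [0.0, 1.0, 0.001, -0.002]
ft_force: [0.4, -0.6, -1.6]
width: 0.015
t: 32.5
position: [0.422, -0.2491, 0.0899]
orientation: [0.0, 1.0, 0.001, -0.001]
ft_force: [-0.8, 0.1, 2.4]
width: 0.0152
```

```bash
python3 -m crank '[[0,0,0,0,0,0],[0,0,0,0,0,0],[0,0,0,0,0,0],[0,0,-0.2,0,0,0],[0,0,-0.5,0,0,0],[0,0,-0.9,0,0,0],[-0.1,0,-1,0,0,0],[-0.3,0,-1,0,0,0],[-0.3,0,-1,0,0,0]]' -0.1; python3 - <<'E'
from h import *
pose();s=snap("wrist");save(s,"w22",None,1.4)
P=cloud(s)
m=(P[...,2]>.13)&(P[...,2]<.157)&(abs(P[...,0]-.4243)<.02)&(abs(P[...,1]+.2481)<.02)
print(m.sum(),P[m].mean(0),np.median(P[m][:,2]))
go([.5035,-.2545,.2],Rt(np.radians(211)))
E
```

```text
t: 33.25
position: [0.4629, -0.2504, 0.2114]
orientation: [-0.0, 1.0, -0.0, 0.002]
ft_force: [0.7, -0.9, -0.2]
width: 0.0385
t 33.25 p [ 0.4629 -0.2504  0.2114] R
 [[-1.     -0.0006  0.0037]
 [-0.0006  1.     -0.0007]
 [-0.0037 -0.0007 -1.    ]] F [ 0.725  -0.9016 -0.2272] w 0.0385
556 [ 0.4236 -0.2499  0.1485] 0.15006765192011856
shift [-0.361 -0.041  0.083] turn [ 0.001 -0.001 -0.688] | rows>= 5.0
```

View pics/w22.png

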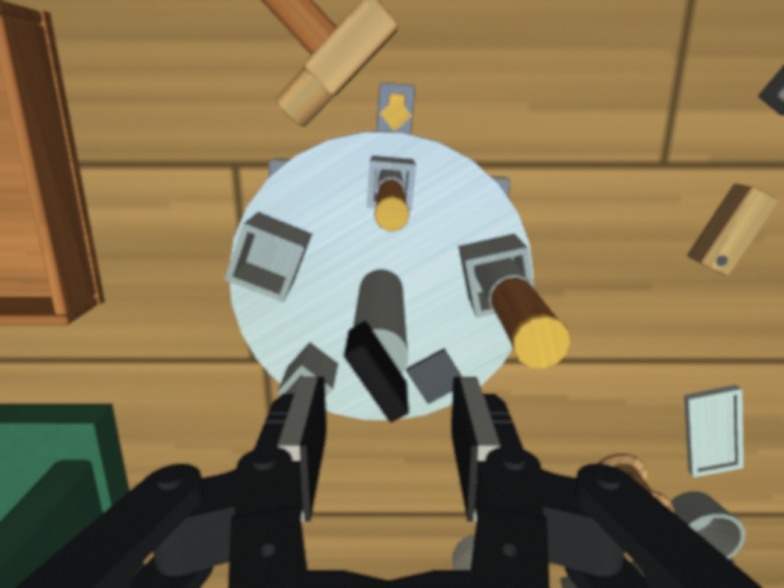

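```bash
python3 -m crank '[[-0.1,-0.01,0,0,0,-0.15],[-0.2,-0.02,0,0,0,-0.3],[-0.3,-0.03,0,0,0,-0.45],[-0.34,-0.04,0.03,0,0,-0.6],[-0.34,-0.04,0.08,0,0,-0.69],[-0.34,-0.04,0.1,0,0,-0.69],[-0.34,-0.04,0.1,0,0,-0.69]]' 0; python3 - <<'E'
from h import *
pose();yaw();go([.5035,-.2545,.118],Rt(np.radians(211.2)))
s=snap("wrist")
st=state();R0=R.from_quat(st["orientation"]).as_matrix();P=cloud(s);q=(P-st["position"])@R0*1000
k=q[(abs(P[...,2]-.16)<.005)&(abs(q[...,0])<60)&(abs(q[...,1])<20)];print("bar tool",np.percentile(k,[2,98],axis=0).round(1));tips(s)
E
```

```text
t: 33.88
position: [0.4973, -0.2534, 0.1958]
orientation: [-0.266, 0.964, 0.003, -0.003]
ft_force: [-0.5, 0.5, 0.1]
width: 0.0426
t 33.88 p [ 0.4973 -0.2534  0.1958] R
 [[-0.858  -0.5136 -0.0067]
 [-0.5137  0.858   0.0036]
 [ 0.0039  0.0065 -1.    ]] F [-0.4583  0.4762  0.117 ] w 0.0426
yaw 210.91
shift [-0.042 -0.039  0.648] turn [ 0.008 -0.005 -0.007] | rows>= 2.0
bar tool [[-24.6 -12.3  34.7]
 [ 17.3  -1.   39. ]]
side -1 tip z [-39.3 -34.6 -28.6] y range -35.7 -22.5 x -12.2 10.5 3384
side 1 tip z [-39.3 -34.6 -28.8] y range 19.7 33.2 x -12.6 10.5 3361
```

```bash
python3 -m crank '[[-0.03,-0.04,0.05,0,0,-0.007],[-0.03,-0.04,0.2,0,0,-0.007],[-0.03,-0.04,0.4,0,0,-0.007],[-0.03,-0.04,0.55,0,0,-0.007],[-0.03,-0.04,0.64,0,0,-0.007],[-0.03,-0.04,0.64,0,0,-0.007]]'; python3 -m crank '[[0,0,0,0,0,0],[0,0,0,0,0,0],[0,0,0,0,0,0],[0,0,0,0,0,0],[0,0,0,0,0,0]]' -1 40; python3 -m crank '[[0,0,0,0,0,0.12],[0,0,0,0,0,0.24],[0,0,0,0,0,0.36],[0,0,0,0,0,0.48],[0,0,0,0,0,0.6],[0,0,0,0,0,0.72],[0,0,0,0,0,0.8],[0,0,0,0,0,0.8]]'; python3 -m crank '[[0,0,0,0,0,0.12],[0,0,0,0,0,0.24],[0,0,0,0,0,0.36],[0,0,0,0,0,0.48],[0,0,0,0,0,0.6],[0,0,0,0,0,0.72],[0,0,0,0,0,0.8],[0,0,0,0,0,0.8],[0,0,0,0,0,0.8]]'; python3 - <<'E'
from h import *
pose();yaw();s=snap("wrist");save(s,"w23",None,1.4);tt(s,(.5045,-.2565))
E
```

```text
t: 34.43
position: [0.5022, -0.2552, 0.1177]
orientation: [-0.27, 0.963, 0.003, -0.003]
ft_force: [-1.0, 0.4, -0.2]
width: 0.0426
t: 34.85
position: [0.5041, -0.2551, 0.1217]
orientation: [-0.27, 0.963, 0.002, -0.001]
ft_force: [-2.2, 4.2, 5.3]
width: 0.0106
t: 35.52
position: [0.5043, -0.2562, 0.1216]
orientation: [0.041, 0.999, 0.001, -0.001]
ft_force: [-1.9, 2.3, 6.5]
width: 0.0105
t: 36.27
position: [0.5039, -0.2572, 0.1217]
orientation: [0.347, 0.938, -0.001, -0.001]
ft_force: [-3.5, 0.0, 6.0]
width: 0.0108
t 36.27 p [ 0.5039 -0.2572  0.1217] R
 [[-0.7592  0.6508 -0.0032]
 [ 0.6508  0.7592 -0.0005]
 [ 0.0021 -0.0024 -1.    ]] F [-3.5473  0.0317  5.9943] w 0.0108
yaw 139.39
bar 7648 ((0.5223264098167419, -0.23068299889564514), (0.09309644252061844, 0.11505305767059326), 71.4690170288086) z 0.1596329400986919
rim [198. 107.] [ 0.4249 -0.2502] [0.0405 0.0402] ang 85.2 az 175.5 r 0.0798
rim [349. 106.] [ 0.4864 -0.179 ] [0.0284 0.028 ] ang 13.2 az 103.1 r 0.0795
rim [278. 191.] [ 0.4966 -0.2495] [0.03   0.0112] ang 47.6 az 138.5 r 0.0105
rim [382. 235.] [ 0.5732 -0.2153] [0.0415 0.0405] ang 31.4 az 31.0 r 0.0801
rim [168. 242.] [ 0.4738 -0.3305] [0.029  0.0286] ang 66.9 az -112.6 r 0.0801
```

View pics/w23.png

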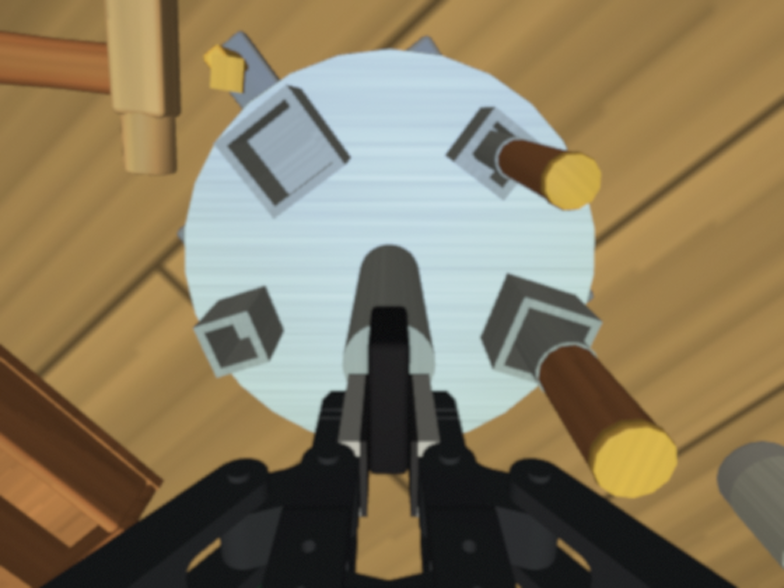

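```bash
python3 -m crank '[[0,0,0,0,0,0],[0,0,0,0,0,0],[0,0,-0.3,0,0,0],[0,0,-0.6,0,0,0],[0,0,-1,0,0,0]]' 0; python3 - <<'E'
from h import *
pose();go([.46,-.02,.28],Rt(np.pi+SY))
E
```

```text
t: 36.73
position: [0.5038, -0.256, 0.2339]
orientation: [0.347, 0.938, 0.0, -0.003]
ft_force: [0.7, -0.5, 0.1]
width: 0.0426
t 36.73 p [ 0.5038 -0.256   0.2339] R
 [[-0.7592  0.6509 -0.0061]
 [ 0.6509  0.7592  0.0031]
 [ 0.0066 -0.0016 -1.    ]] F [ 0.6898 -0.4964  0.0865] w 0.0426
shift [ 1.56   1.255 -0.376] turn [ 0.001 -0.009 -0.994] | rows>= 7.0
```

```bash
python3 -m crank '[[0.1,0.1,-0.2,0,0,-0.15],[0.25,0.2,-0.37,0,0,-0.3],[0.4,0.35,-0.37,0,0,-0.45],[0.6,0.5,-0.37,0,0,-0.6],[0.8,0.65,-0.37,0,0,-0.75],[1,0.8,-0.37,0,0,-0.9],[1,0.8,-0.37,0,0,-0.99]]' 0.1;  python3 - <<'E'
from h import *
pose();go([.47,.1,.26],RL)
E
```

```text
t: 37.32
position: [0.4753, -0.1014, 0.2795]
orientation: [-0.039, 0.999, 0.002, -0.001]
ft_force: [0.8, 0.5, -0.2]
width: 0.0471
t 37.32 p [ 0.4753 -0.1014  0.2795] R
 [[-0.9969 -0.078  -0.0029]
 [-0.0781  0.9969  0.004 ]
 [ 0.0025  0.0042 -1.    ]] F [ 0.7809  0.4583 -0.2305] w 0.0471
shift [-0.088  1.676  0.17 ] turn [ 0.007 -0.448  0.007] | rows>= 5.0
```

```bash
python3 -m crank '[[0,0.2,0,0,-0.1,0],[0,0.45,0,0,-0.2,0],[-0.02,0.7,0.03,0,-0.3,0],[-0.02,0.95,0.05,0.003,-0.4,0],[-0.02,1,0.05,0.007,-0.448,0.007],[-0.02,1,0.05,0.007,-0.448,0.007]]';  python3 -m crank '[[0,0.25,0,0,0,0],[0,0.5,0,0,0,0],[0,0.75,0,0,0,0],[0,1,0,0,0,0],[0,1,0,0,0,0]]'; python3 - <<'E'
from h import *
pose();go(gT("c",-.065),RL)
E
```

```text
t: 37.82
position: [0.4677, 0.0162, 0.2726]
orientation: [-0.033, 0.984, 0.005, 0.174]
ft_force: [-0.8, -0.5, -0.3]
width: 0.0468
t: 38.23
position: [0.4645, 0.1387, 0.2738]
orientation: [-0.033, 0.984, 0.006, 0.174]
ft_force: [0.6, -0.2, 0.5]
width: 0.047
t 38.23 p [0.4645 0.1387 0.2738] R
 [[-0.9373 -0.0678  0.3418]
 [-0.0638  0.9977  0.0229]
 [-0.3426 -0.0003 -0.9395]] F [ 0.5514 -0.2083  0.4995] w 0.047
shift [-0.164  0.965  0.973] turn [-0.002  0.001 -0.004] | rows>= 4.0
```

```bash
python3 -m crank '[[-0.05,0.25,0.2,0,0,0],[-0.1,0.5,0.4,0,0,0],[-0.15,0.75,0.6,0,0,0],[-0.16,0.9,0.8,0,0,-0.004],[-0.16,0.965,0.95,0,0,-0.004],[-0.16,0.965,0.97,0,0,-0.004],[-0.16,0.965,0.97,0,0,-0.004],[-0.16,0.965,0.97,0,0,-0.004]]';python3 - <<'E'
from h import *
pose();go(gT("c",-.065),RL)
s=snap("wrist");save(s,"w24",None,1.4);tips(s)
relz(s,(250,200,312,250),(34,48))
go(gT("c",.035),RL)
E
```

```text
t: 38.9
position: [0.5144, 0.2522, 0.1705]
orientation: [-0.032, 0.984, 0.004, 0.173]
ft_force: [-0.2, 0.3, 0.7]
width: 0.047
t 38.9 p [0.5144 0.2522 0.1705] R
 [[-0.9378 -0.0633  0.3413]
 [-0.0608  0.998   0.018 ]
 [-0.3417 -0.0038 -0.9398]] F [-0.1749  0.2824  0.6911] w 0.047
shift [-0.008  0.049  0.   ] turn [-0.008 -0.    -0.008] | rows>= 1.0
side -1 tip z [-39.2 -34.2 -28.7] y range -38.0 -24.4 x -12.1 10.6 3497
side 1 tip z [-39.1 -34.  -29. ] y range 22.1 36.0 x -12.1 10.7 3489
1610 mean [ 1.   4.2 40. ] y [-8.6 17.1] x [-12.3  13. ]
shift [-0.004  0.053  0.839] turn [-0.007  0.001 -0.009] | rows>= 3.0
```

View pics/w24.png

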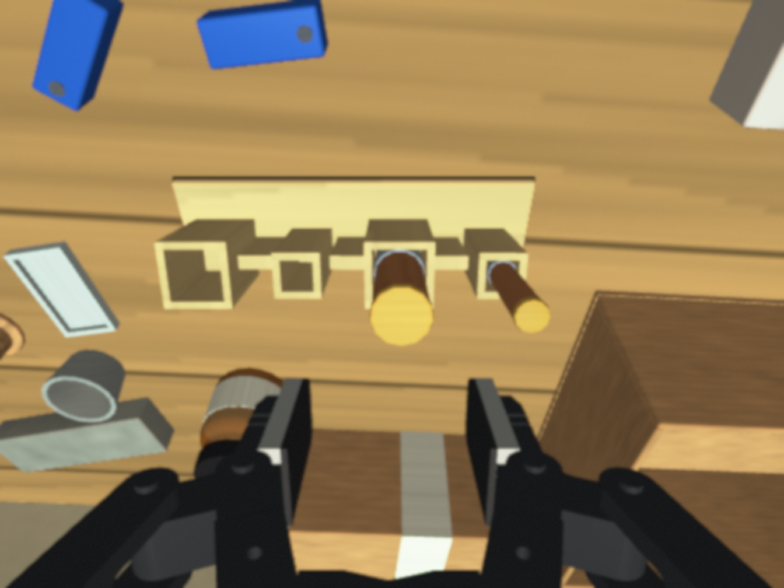

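```bash
python3 -m crank '[[0.005,0.048,0.05,-0.007,0,-0.008],[0.005,0.048,0.25,-0.007,0,-0.008],[0.005,0.048,0.45,-0.007,0,-0.008],[0.005,0.048,0.65,-0.007,0,-0.008],[0.005,0.048,0.8,-0.007,0,-0.008],[0.005,0.048,0.835,-0.007,0,-0.008],[0.005,0.048,0.835,-0.007,0,-0.008],[0.005,0.048,0.835,-0.007,0,-0.008]]'; python3 - <<'E'
from h import *
pose();go(gT("c",.035),RL);s=snap("wrist");save(s,"w25",None,1.4)
E
```

```text
t: 39.62
position: [0.5474, 0.2609, 0.0766]
orientation: [-0.035, 0.984, 0.006, 0.174]
ft_force: [0.9, 0.7, -0.0]
width: 0.0468
t 39.62 p [0.5474 0.2609 0.0766] R
 [[-0.9371 -0.0719  0.3417]
 [-0.0674  0.9974  0.025 ]
 [-0.3426  0.0004 -0.9395]] F [ 0.9174  0.6849 -0.0397] w 0.0468
shift [-0.014 -0.003  0.003] turn [0.001 0.001 0.   ] | rows>= 1.0
```

View pics/w25.png

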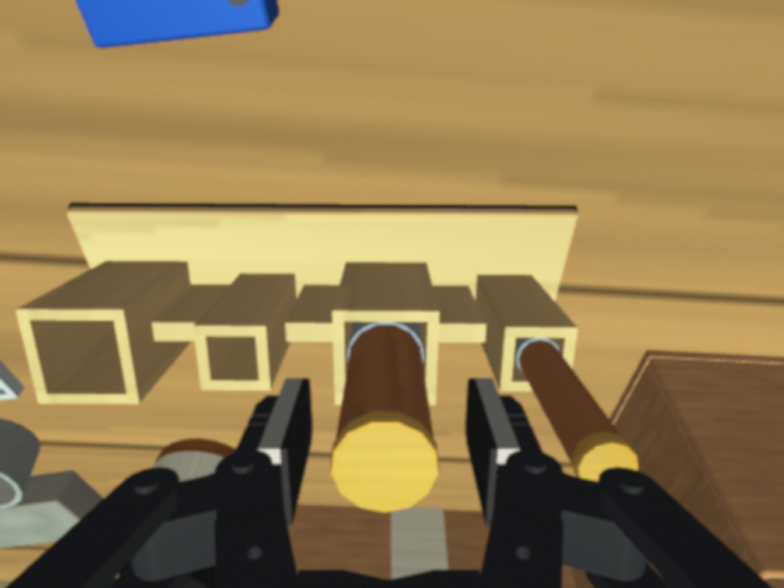

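```bash
python3 -m crank '[[0,-0.004,0,0,0,0],[0,-0.004,0,0,0,0],[0,-0.004,0,0,0,0],[0,-0.004,0,0,0,0],[0,-0.004,0,0,0,0]]' -0.45 25;  python3 -m crank '[[0,0,-0.03,0,0,0],[0,0,-0.06,0,0,0],[0,0,-0.1,0,0,0],[0,0,-0.14,0,0,0],[0,0,-0.18,0,0,0],[0,0,-0.18,0,0,0]]'; python3 - <<'E'
from h import *
pose();s=snap("scene");save(s,"s26",(260,210,420,340),4)
E
```

```text
t: 40.08
position: [0.5479, 0.2607, 0.0773]
orientation: [-0.036, 0.984, 0.007, 0.175]
ft_force: [-2.2, -1.1, 5.9]
width: 0.0273
t: 40.58
position: [0.5398, 0.2601, 0.097]
orientation: [-0.036, 0.984, 0.006, 0.174]
ft_force: [0.8, 0.4, 0.5]
width: 0.0273
t 40.58 p [0.5398 0.2601 0.097 ] R
 [[-0.9369 -0.0724  0.3419]
 [-0.0679  0.9974  0.0251]
 [-0.3428  0.0003 -0.9394]] F [0.8058 0.3913 0.507 ] w 0.0273
```

View pics/s26.png

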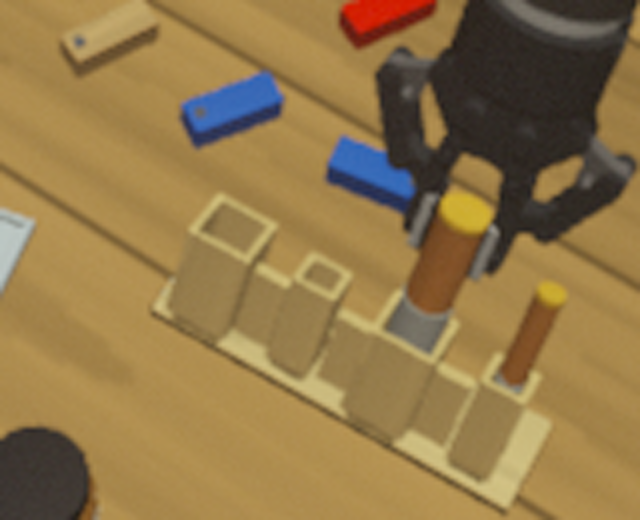

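```bash
python3 -m crank '[[0,0,-0.05,0,0,0],[0,0,-0.1,0,0,0],[0,0,-0.16,0,0,0],[0,0,-0.22,0,0,0],[0,0,-0.28,0,0,0],[0,0,-0.34,0,0,0],[0,0,-0.4,0,0,0],[0,0,-0.46,0,0,0],[0,0,-0.6,0,0,0],[0,0,-0.8,0,0,0]]'; python3 -m crank '[[0,0,-0.3,0,0,0],[0.05,-0.15,-0.6,0,0.05,0.02],[0.1,-0.35,-0.75,0.005,0.15,0.04],[0.2,-0.6,-0.8,0.01,0.25,0.06],[0.3,-0.8,-0.8,0.015,0.35,0.08],[0.34,-1,-0.8,0.016,0.44,0.088],[0.34,-1,-0.8,0.016,0.44,0.088]]'; python3 -m crank '[[0.03,-0.25,0,0,0,0],[0.05,-0.5,0,0,0,0],[0.05,-0.75,0,0,0,0],[0.08,-1,0,0,0,0],[0.08,-1,0,0,0,0]]' ; python3 - <<'E'
from h import *
pose();go([.42,-.15,.265],Rt(np.pi))
E
```

```text
t: 41.47
position: [0.505, 0.2564, 0.1847]
orientation: [-0.036, 0.985, 0.005, 0.171]
ft_force: [-0.6, -0.3, -0.5]
width: 0.0275
t: 42.05
position: [0.4456, 0.1291, 0.2624]
orientation: [0.001, 1.0, -0.002, 0.0]
ft_force: [1.4, -0.2, -0.9]
width: 0.0272
t: 42.47
position: [0.4343, 0.0088, 0.2627]
orientation: [0.001, 1.0, -0.002, 0.002]
ft_force: [-0.3, 0.3, -1.5]
width: 0.0276
t 42.47 p [0.4343 0.0088 0.2627] R
 [[-1.      0.0025  0.003 ]
 [ 0.0025  1.     -0.0034]
 [-0.003  -0.0034 -1.    ]] F [-0.3339  0.3146 -1.5498] w 0.0276
shift [ 0.116 -1.324 -0.015] turn [-0.004  0.004 -0.003] | rows>= 4.0
```

```bash
python3 -m crank '[[0.03,-0.25,0,0,0,0],[0.06,-0.5,0,-0.004,0,0],[0.08,-0.75,0,-0.004,0,0],[0.1,-1,0,-0.004,0,0],[0.1,-1,0,-0.004,0,0]]';python3 -m crank '[[0,-0.25,0,0,0,0],[0,-0.5,0,0,0,0],[0,-0.75,0,0,0,0],[0,-1,0,0,0,0],[0,-1.0,0,0,0,0],[0,-1.0,0,0,0,0],[0,-1.0,0,0,0,0]]';   python3 - <<'E'
from h import *
pose();go([.4232,-.2475,.153],Rt(np.pi))
E
```

```text
t: 42.88
position: [0.4235, -0.1109, 0.2627]
orientation: [0.001, 1.0, -0.0, 0.002]
ft_force: [0.4, 0.2, -1.1]
width: 0.0273
t: 43.47
position: [0.4239, -0.2262, 0.2621]
orientation: [-0.001, 1.0, 0.002, 0.001]
ft_force: [-0.8, -0.4, -1.5]
width: 0.0274
t 43.47 p [ 0.4239 -0.2262  0.2621] R
 [[-1.     -0.0028  0.0027]
 [-0.0028  1.      0.0037]
 [-0.0027  0.0037 -1.    ]] F [-0.8244 -0.3748 -1.4898] w 0.0274
shift [ 0.009 -0.18   0.908] turn [0.005 0.003 0.004] | rows>= 3.0
```

```bash
python3 -m crank '[[0.005,-0.1,0,0.005,0.003,0],[0.005,-0.18,0.05,0.005,0.003,0.004],[0.005,-0.18,0.3,0.005,0.003,0.004],[0.005,-0.18,0.6,0.005,0.003,0.004],[0.005,-0.18,0.85,0.005,0.003,0.004],[0.005,-0.18,0.95,0.005,0.003,0.004],[0.005,-0.18,0.95,0.005,0.003,0.004],[0.005,-0.18,0.95,0.005,0.003,0.004],[0.005,-0.18,0.95,0.005,0.003,0.004]]';   python3 - <<'E'
from h import *
pose();s=snap("wrist");save(s,"w27",None,1.4);insp(s,14)
E
```

```text
t: 44.22
position: [0.4246, -0.2492, 0.1491]
orientation: [0.0, 1.0, -0.001, 0.001]
ft_force: [-0.9, -0.0, -1.1]
width: 0.0276
t 44.22 p [ 0.4246 -0.2492  0.1491] R
 [[-1.      0.0005  0.0023]
 [ 0.0005  1.     -0.0024]
 [-0.0023 -0.0024 -1.    ]] F [-0.9237 -0.0325 -1.0903] w 0.0276
punch z -5 y [-13.1  11.4] mid -0.8 front x 11.4 axis x -2.6 396
punch z 5 y [-14.1  12.3] mid -0.9 front x 11.8 axis x -2.2 450
punch z 15 y [-14.1  12.1] mid -1.0 front x 11.8 axis x -2.2 317
punch z 25 y [-14.1  12. ] mid -1.0 front x 11.7 axis x -2.3 265
punch z 35 y [-14.5  11.8] mid -1.3 front x 11.5 axis x -2.5 236
punch z 45 y [-14.2  11.9] mid -1.2 front x 11.4 axis x -2.6 207
punch z 55 y [-14.4  11.7] mid -1.3 front x 11.1 axis x -2.9 185
punch z 65 y [-14.   11.7] mid -1.1 front x 11.1 axis x -2.9 85
rim n 881 y [-21.3  20.4] -0.5 x [-18.3  21.2]
```

View pics/w27.png

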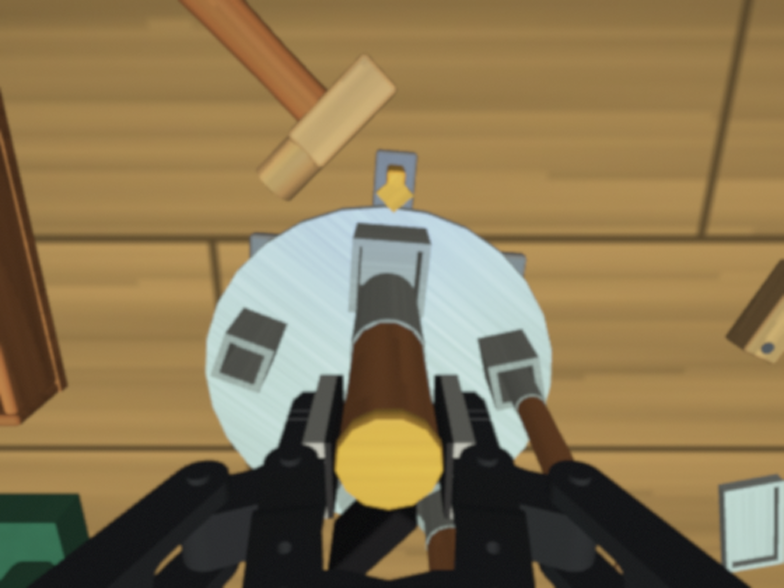

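```bash
python3 -m crank '[[0.018,0.006,0,0,0,0],[0.018,0.006,0,0,0,0],[0.018,0.006,0.05,0,0,0],[0.018,0.006,0.1,0,0,0],[0.018,0.006,0.12,0,0,0],[0.018,0.006,0.12,0,0,0],[0.018,0.006,0.12,0,0,0]]';   python3 - <<'E'
from h import *
pose();s=snap("wrist");save(s,"w28",(200,140,360,340),3);insp(s,14)
E
```

```text
t: 44.85
position: [0.4211, -0.2478, 0.1331]
orientation: [0.0, 1.0, -0.0, -0.0]
ft_force: [-0.8, -0.4, -1.1]
width: 0.0271
t 44.85 p [ 0.4211 -0.2478  0.1331] R
 [[-1.      0.0007 -0.0005]
 [ 0.0007  1.     -0.0007]
 [ 0.0005 -0.0007 -1.    ]] F [-0.7751 -0.4043 -1.1186] w 0.0271
punch z -5 y [-13.2  11.4] mid -0.9 front x 11.4 axis x -2.6 398
punch z 5 y [-14.2  12.3] mid -1.0 front x 11.9 axis x -2.1 445
punch z 15 y [-14.1  12. ] mid -1.0 front x 11.8 axis x -2.2 308
punch z 25 y [-14.2  11.9] mid -1.1 front x 11.7 axis x -2.3 272
punch z 35 y [-14.5  12. ] mid -1.2 front x 11.5 axis x -2.5 232
punch z 45 y [-14.3  12.1] mid -1.1 front x 11.3 axis x -2.7 212
punch z 55 y [-14.4  11.7] mid -1.4 front x 11.2 axis x -2.8 184
punch z 65 y [-14.1  11.5] mid -1.3 front x 11.1 axis x -2.9 81
rim n 945 y [-22.6  18.7] -1.9 x [-21.2  17.6]
```

View pics/w28.png

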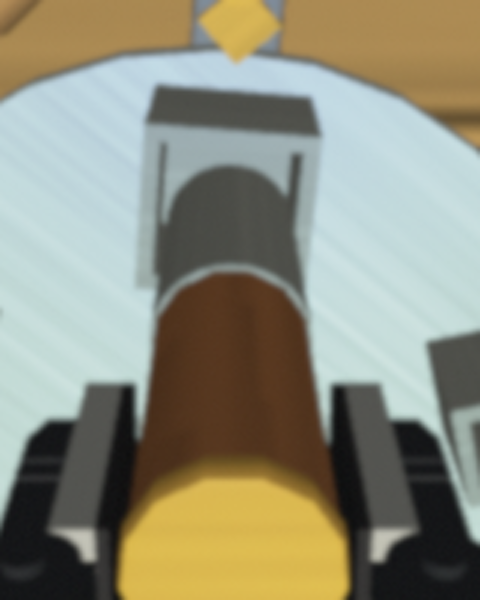

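```bash
python3 -m crank '[[-0.005,-0.004,0,0,0,0],[-0.005,-0.004,0.03,0,0,0],[-0.005,-0.004,0.08,0,0,0],[-0.005,-0.004,0.13,0,0,0],[-0.005,-0.004,0.18,0,0,0],[-0.005,-0.004,0.22,0,0,0],[-0.005,-0.004,0.25,0,0,0],[-0.005,-0.004,0.27,0,0,0],[-0.005,-0.004,0.27,0,0,0]]';  python3 -m crank '[[0,0,0.01,0,0,0],[0,0,0.02,0,0,0],[0,0,0.03,0,0,0]]'; python3 -m crank '[[0,0,0.01,0,0,0],[0,0,0.02,0,0,0],[0,0,0.02,0,0,0]]'
```

```text
t: 45.65
position: [0.4216, -0.2483, 0.1005]
orientation: [0.0, 1.0, -0.0, -0.0]
ft_force: [0.3, -1.0, -1.2]
width: 0.027
t: 45.9
position: [0.4223, -0.2487, 0.0978]
orientation: [0.0, 1.0, -0.001, 0.001]
ft_force: [0.6, 0.2, -1.2]
width: 0.0275
t: 46.15
position: [0.4219, -0.2485, 0.095]
orientation: [0.0, 1.0, -0.001, 0.0]
ft_force: [0.2, -0.5, -1.8]
width: 0.0272
```

```bash
python3 -m crank '[[0,0,0.01,0,0,0],[0,0,0.02,0,0,0],[0,0,0.03,0,0,0]]'; python3 -m crank '[[0,0,0.01,0,0,0],[0,0,0.02,0,0,0],[0,0,0.02,0,0,0]]'
```

```text
t: 46.4
position: [0.4221, -0.2486, 0.0916]
orientation: [0.0, 1.0, -0.001, 0.0]
ft_force: [0.2, 0.5, -1.3]
width: 0.0272
t: 46.65
position: [0.4225, -0.2488, 0.0899]
orientation: [0.0, 1.0, -0.001, 0.001]
ft_force: [-0.7, 1.7, 2.8]
width: 0.0275
```

Contact at the same height as before (seated). Release and retreat.

```bash
python3 -m crank '[[0,0,0,0,0,0],[0,0,0,0,0,0],[0,0,0,0,0,0],[0,0,-0.2,0,0,0],[0,0,-0.5,0,0,0],[0,0,-0.9,0,0,0],[-0.1,0,-1,0,0,0],[-0.3,0,-1,0,0,0],[-0.3,0,-1,0,0,0]]' 0.1; python3 - <<'E'
from h import *
pose();s=snap("wrist");save(s,"w29",None,1.4)
P=cloud(s)
m=(P[...,2]>.13)&(P[...,2]<.157)&(abs(P[...,0]-.4243)<.02)&(abs(P[...,1]+.2481)<.02)
print(m.sum(),P[m].mean(0),np.median(P[m][:,2]))
s=snap("scene");m=None;save(s,"s29",(260,210,420,340),4)
go([.5035,-.2545,.2],Rt(np.radians(139.4)))
E
```

```text
t: 47.4
position: [0.4629, -0.2497, 0.2111]
orientation: [-0.0, 1.0, -0.002, 0.004]
ft_force: [1.6, -1.0, -0.4]
width: 0.0471
t 47.4 p [ 0.4629 -0.2497  0.2111] R
 [[-1.     -0.0003  0.0077]
 [-0.0004  1.     -0.004 ]
 [-0.0077 -0.004  -1.    ]] F [ 1.6483 -1.0034 -0.438 ] w 0.0471
1611 [ 0.4249 -0.2501  0.1495] 0.1502453495830725
shift [-0.376 -0.051  0.075] turn [-0.001  0.001  0.902] | rows>= 6.0
```

View pics/w29.png

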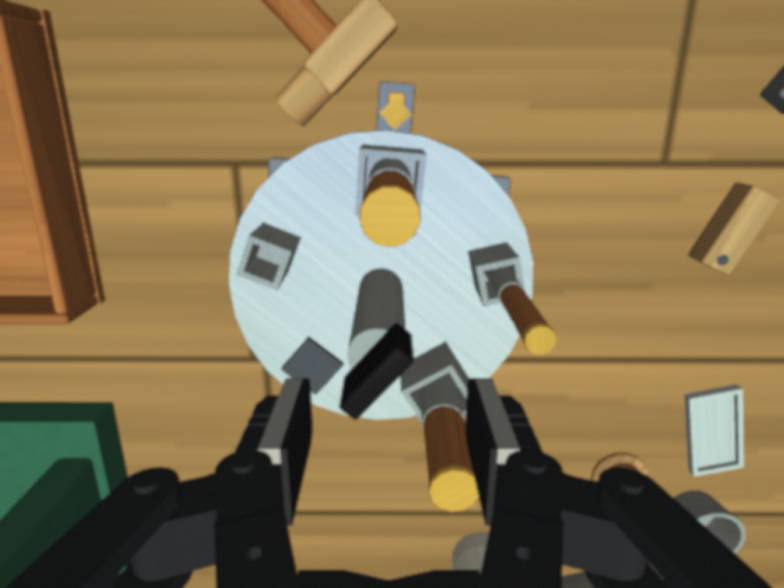

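View pics/s29.png

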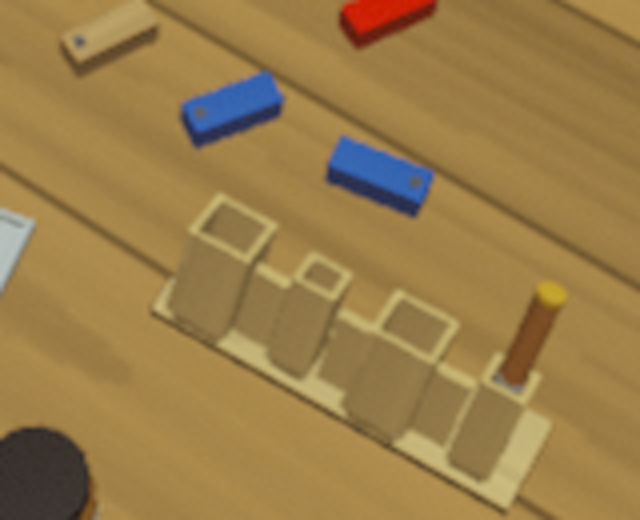

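```bash
python3 -m crank '[[-0.1,-0.01,0,0,0,0.15],[-0.2,-0.02,0,0,0,0.3],[-0.3,-0.03,0,0,0,0.45],[-0.34,-0.04,0.03,0,0,0.6],[-0.34,-0.05,0.08,0,0,0.75],[-0.34,-0.05,0.1,0,0,0.9],[-0.34,-0.05,0.1,0,0,0.9]]' 0; python3 - <<'E'
from h import *
pose();yaw();go([.5035,-.2545,.118],Rt(np.radians(139.3)))
s=snap("wrist")
st=state();R0=R.from_quat(st["orientation"]).as_matrix();P=cloud(s);q=(P-st["position"])@R0*1000
k=q[(abs(P[...,2]-.16)<.005)&(abs(q[...,0])<30)&(abs(q[...,1])<18)];print("bar tool",np.percentile(k,[2,98],axis=0).round(1));tips(s)
E
```

```text
t: 48.08
position: [0.4969, -0.2539, 0.1955]
orientation: [0.347, 0.938, -0.0, -0.002]
ft_force: [-0.6, 0.5, 0.1]
width: 0.0425
t 48.08 p [ 0.4969 -0.2539  0.1955] R
 [[-0.7585  0.6517 -0.0034]
 [ 0.6517  0.7585  0.0005]
 [ 0.0029 -0.0018 -1.    ]] F [-0.5583  0.5053  0.1135] w 0.0425
yaw 139.33
shift [-0.047  0.033  0.645] turn [-0.002 -0.004  0.001] | rows>= 2.0
bar tool [[-27.8  -3.   34.5]
 [ 14.3   8.6  38.9]]
side -1 tip z [-39.3 -34.4 -28.6] y range -34.2 -20.5 x -12.9 10.0 3393
side 1 tip z [-39.3 -34.4 -28.5] y range 21.7 35.1 x -12.9 9.7 3376
```

```bash
python3 -m crank '[[-0.043,0.025,0.05,0,0,0],[-0.043,0.025,0.2,0,0,0],[-0.043,0.025,0.4,0,0,0],[-0.043,0.025,0.55,0,0,0],[-0.043,0.025,0.64,0,0,0],[-0.043,0.025,0.64,0,0,0]]'; python3 -m crank '[[0,0,0,0,0,0],[0,0,0,0,0,0],[0,0,0,0,0,0],[0,0,0,0,0,0],[0,0,0,0,0,0]]' -1 40; python3 -m crank '[[0,0,0,0,0,0.12],[0,0,0,0,0,0.24],[0,0,0,0,0,0.36],[0,0,0,0,0,0.48],[0,0,0,0,0,0.6],[0,0,0,0,0,0.72],[0,0,0,0,0,0.8],[0,0,0,0,0,0.8]]'; python3 -m crank '[[0,0,0,0,0,0.12],[0,0,0,0,0,0.24],[0,0,0,0,0,0.36],[0,0,0,0,0,0.48],[0,0,0,0,0,0.6],[0,0,0,0,0,0.72],[0,0,0,0,0,0.8],[0,0,0,0,0,0.8],[0,0,0,0,0,0.8]]'; python3 - <<'E'
from h import *
pose();yaw();s=snap("wrist");save(s,"w30",None,1.4);tt(s,(.5045,-.2565))
E
```

```text
t: 48.63
position: [0.5026, -0.2546, 0.1174]
orientation: [0.346, 0.938, -0.0, -0.002]
ft_force: [-0.1, -0.4, -0.0]
width: 0.0427
t: 49.05
position: [0.5043, -0.2575, 0.1216]
orientation: [0.347, 0.938, -0.002, 0.001]
ft_force: [-3.0, -4.7, -0.3]
width: 0.0109
t: 49.72
position: [0.5032, -0.2582, 0.1216]
orientation: [0.621, 0.784, -0.003, 0.001]
ft_force: [-5.1, -6.3, 0.9]
width: 0.011
t: 50.47
position: [0.5018, -0.2581, 0.1216]
orientation: [0.832, 0.555, -0.004, 0.002]
ft_force: [-7.3, -5.9, 4.5]
width: 0.0107
t 50.47 p [ 0.5018 -0.2581  0.1216] R
 [[ 0.3849  0.9229 -0.0042]
 [ 0.9229 -0.3849 -0.0066]
 [-0.0077 -0.0013 -1.    ]] F [-7.2631 -5.9172  4.4819] w 0.0107
yaw 67.36
bar 11160 ((0.5255441665649414, -0.24478930234909058), (0.11044465005397797, 0.15505406260490417), 0.4927891790866852) z 0.15141777952839203
rim [211.  99.] [ 0.4864 -0.1791] [0.0402 0.0401] ang 13.2 az 103.2 r 0.0795
rim [348. 105.] [ 0.573  -0.2154] [0.0281 0.0281] ang 31.4 az 30.9 r 0.0799
rim [278. 190.] [ 0.5084 -0.2475] [0.0122 0.0307] ang 68.5 az 66.7 r 0.0098
rim [382. 233.] [ 0.5651 -0.3094] [0.0411 0.0412] ang 48.9 az -41.1 r 0.0805
rim [167. 241.] [ 0.4251 -0.2504] [0.0287 0.0288] ang 85.4 az 175.6 r 0.0797
```

View pics/w30.png

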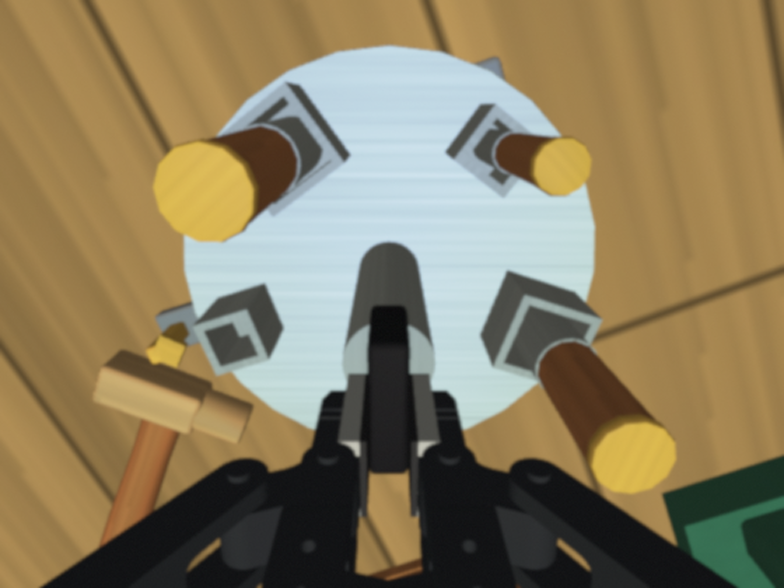

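```bash
python3 -m crank '[[0,0,0,0,0,0],[0,0,0,0,0,0],[0,0,-0.3,0,0,0],[0,0,-0.6,0,0,0],[0,0,-1,0,0,0],[0,0,-1,0,0,0]]' 0; python3 -m crank '[[0.05,0,0,0,0,-0.15],[0.1,0,-0.1,0,0,-0.3],[0.2,-0.05,-0.2,0,0,-0.45],[0.35,-0.1,-0.3,0,0,-0.6],[0.5,-0.15,-0.37,0,0,-0.75],[0.6,-0.2,-0.37,0,0,-0.9],[0.6,-0.2,-0.37,0,0,-1]]'; python3 - <<'E'
from h import *
pose();go([.46,-.02,.28],Rt(np.pi+SY))
E
```

```text
t: 51.02
position: [0.5088, -0.2569, 0.2486]
orientation: [0.831, 0.556, 0.004, 0.006]
ft_force: [1.4, -0.2, 0.5]
width: 0.0428
t: 51.6
position: [0.5113, -0.1773, 0.2865]
orientation: [0.552, 0.834, 0.001, 0.002]
ft_force: [0.6, -0.1, -0.2]
width: 0.0428
t 51.6 p [ 0.5113 -0.1773  0.2865] R
 [[-0.3898  0.9209  0.0043]
 [ 0.9209  0.3898 -0.0006]
 [-0.0022  0.0038 -1.    ]] F [ 0.6121 -0.1253 -0.1609] w 0.0428
shift [1.374 0.117 0.052] turn [ 0.002  0.005 -1.581] | rows>= 10.0
```

```bash
python3 -m crank '[[0.2,0,0,0,0,-0.15],[0.4,0,0,0,0,-0.3],[0.6,0.03,0,0,0,-0.45],[0.8,0.05,0,0,0,-0.6],[1,0.08,0,0,0,-0.75],[1,0.1,0.05,0,0,-0.9],[1,0.12,0.05,0,0,-1]]'; python3 - <<'E'
from h import *
pose();go([.46,.12,.27],RL)
E
```

```text
t: 52.18
position: [0.4776, -0.0616, 0.279]
orientation: [0.191, 0.982, -0.0, 0.001]
ft_force: [0.5, 0.2, -0.3]
width: 0.0429
t 52.18 p [ 0.4776 -0.0616  0.279 ] R
 [[-0.9267  0.3757  0.0023]
 [ 0.3757  0.9267 -0.0005]
 [-0.0023  0.0003 -1.    ]] F [ 0.4595  0.2191 -0.3188] w 0.0429
shift [0.705 1.347 0.074] turn [-0.102 -0.434 -0.575] | rows>= 5.0
```

```bash
python3 -m crank '[[0.1,0.2,0,-0.02,-0.1,-0.12],[0.25,0.45,0,-0.04,-0.2,-0.25],[0.4,0.7,0.03,-0.06,-0.3,-0.38],[0.5,0.9,0.05,-0.09,-0.4,-0.5],[0.53,1,0.05,-0.102,-0.434,-0.575],[0.53,1,0.05,-0.102,-0.434,-0.575]]' -0.15;python3 - <<'E'
from h import *
pose();go(gT("d",-.065),RL)
E
```

```text
t: 52.68
position: [0.4625, 0.0742, 0.2726]
orientation: [-0.034, 0.984, 0.006, 0.174]
ft_force: [-1.0, 0.1, -0.1]
width: 0.036
t 52.68 p [0.4625 0.0742 0.2726] R
 [[-0.9373 -0.0691  0.3416]
 [-0.0646  0.9976  0.0244]
 [-0.3425  0.0008 -0.9395]] F [-1.0012  0.0729 -0.0609] w 0.036
shift [-0.217  1.966  0.984] turn [-0.     0.001 -0.003] | rows>= 7.0
```

```bash
python3 -m crank '[[0,0.25,0,0,0,0],[0,0.5,0,0,0,0],[0,0.75,0,0,0,0],[0,1,0,0,0,0],[0,1,0,0,0,0]]';python3 -m crank '[[-0.05,0.25,0.2,0,0,0],[-0.1,0.5,0.4,0,0,0],[-0.15,0.75,0.6,0,0,0],[-0.2,0.9,0.8,0,0,-0.004],[-0.22,0.965,0.95,0,0,-0.004],[-0.22,0.965,0.97,0,0,-0.004],[-0.22,0.965,0.97,0,0,-0.004],[-0.22,0.965,0.97,0,0,-0.004]]';python3 - <<'E'
from h import *
pose();go(gT("d",-.065),RL)
s=snap("wrist");save(s,"w31",None,1.4);tips(s)
relz(s,(260,205,306,245),(30,52))
go(gT("d",.035),RL)
E
```

```text
t: 53.1
position: [0.4588, 0.1965, 0.2736]
orientation: [-0.033, 0.984, 0.007, 0.174]
ft_force: [0.2, -0.4, 0.6]
width: 0.0363
t: 53.77
position: [0.5149, 0.3104, 0.1725]
orientation: [-0.032, 0.984, 0.005, 0.173]
ft_force: [0.3, -0.2, -0.4]
width: 0.036
t 53.77 p [0.5149 0.3104 0.1725] R
 [[-0.9382 -0.0642  0.34  ]
 [-0.061   0.9979  0.0203]
 [-0.3406 -0.0016 -0.9402]] F [ 0.3447 -0.1963 -0.4315] w 0.036
shift [0.034 0.033 0.003] turn [-0.005 -0.002 -0.008] | rows>= 1.0
side -1 tip z [-38.8 -33.7 -27.6] y range -32.8 -19.1 x -12.2 10.4 3519
side 1 tip z [-38.7 -33.7 -27.7] y range 16.9 30.6 x -12.4 10.3 3508
552 mean [ 5.4  2.2 40.8] y [-5.   9.4] x [-2.5 11.9]
shift [0.036 0.035 0.842] turn [-0.004 -0.    -0.008] | rows>= 3.0
```

View pics/w31.png

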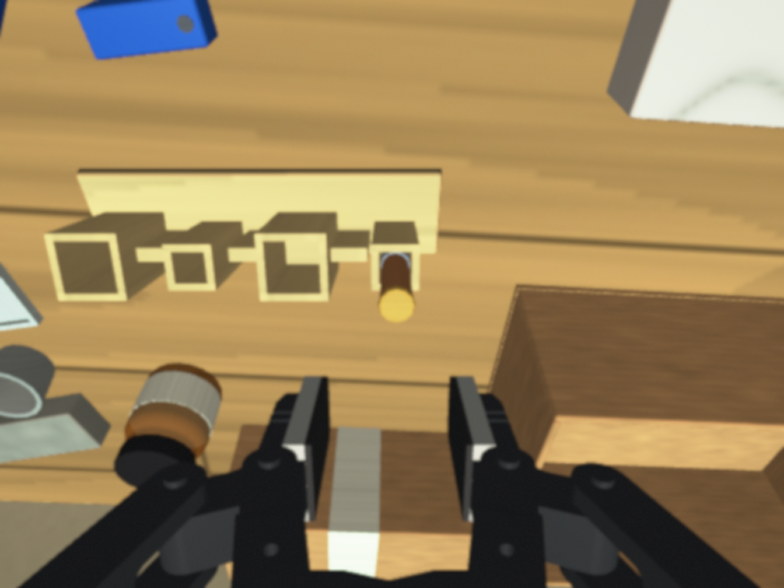

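```bash
python3 -m crank '[[0.038,0.03,0.05,-0.005,0,-0.008],[0.038,0.03,0.25,-0.005,0,-0.008],[0.038,0.03,0.45,-0.005,0,-0.008],[0.038,0.03,0.65,-0.005,0,-0.008],[0.038,0.03,0.8,-0.005,0,-0.008],[0.038,0.03,0.84,-0.005,0,-0.008],[0.038,0.03,0.84,-0.005,0,-0.008],[0.038,0.03,0.84,-0.005,0,-0.008]]'; python3 - <<'E'
from h import *
pose();go(gT("d",.035),RL);s=snap("wrist");save(s,"w32",None,1.4)
E
```

```text
t: 54.48
position: [0.5443, 0.3167, 0.0766]
orientation: [-0.036, 0.984, 0.007, 0.173]
ft_force: [-0.1, -1.2, -0.1]
width: 0.0362
t 54.48 p [0.5443 0.3167 0.0766] R
 [[-0.9374 -0.0728  0.3405]
 [-0.0681  0.9973  0.0255]
 [-0.3414  0.0007 -0.9399]] F [-0.0703 -1.1511 -0.0675] w 0.0362
shift [-0.007 -0.002  0.001] turn [ 0.001 -0.001  0.001] | rows>= 1.0
```

View pics/w32.png

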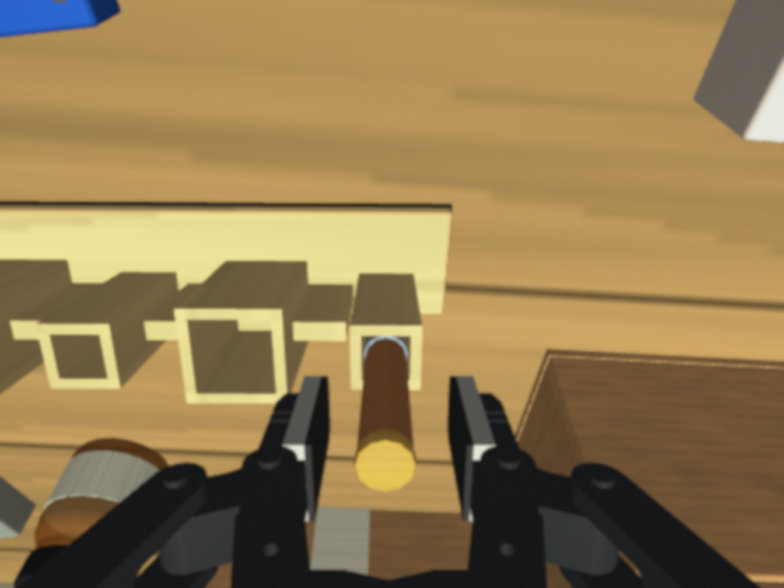

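```bash
python3 -m crank '[[0,-0.006,0,0,0,0],[0,-0.006,0,0,0,0],[0,-0.006,0,0,0,0],[0,-0.006,0,0,0,0],[0,-0.006,0,0,0,0]]' -0.75 22;  python3 -m crank '[[0,0,-0.02,0,0,0],[0,0,-0.05,0,0,0],[0,0,-0.08,0,0,0],[0,0,-0.11,0,0,0],[0,0,-0.14,0,0,0],[0,0,-0.16,0,0,0],[0,0,-0.16,0,0,0]]'; python3 - <<'E'
from h import *
pose();s=snap("scene");save(s,"s33",(260,210,420,340),4)
E
```

```text
t: 54.95
position: [0.5449, 0.3164, 0.0773]
orientation: [-0.036, 0.984, 0.007, 0.174]
ft_force: [-2.2, -1.4, 7.2]
width: 0.015
t: 55.53
position: [0.5376, 0.3157, 0.0942]
orientation: [-0.036, 0.984, 0.007, 0.173]
ft_force: [0.1, -0.0, -0.8]
width: 0.0154
t 55.53 p [0.5376 0.3157 0.0942] R
 [[-0.9375 -0.0733  0.3401]
 [-0.0687  0.9973  0.0255]
 [-0.3411  0.0006 -0.94  ]] F [ 0.1021 -0.0436 -0.8175] w 0.0154
```

View pics/s33.png

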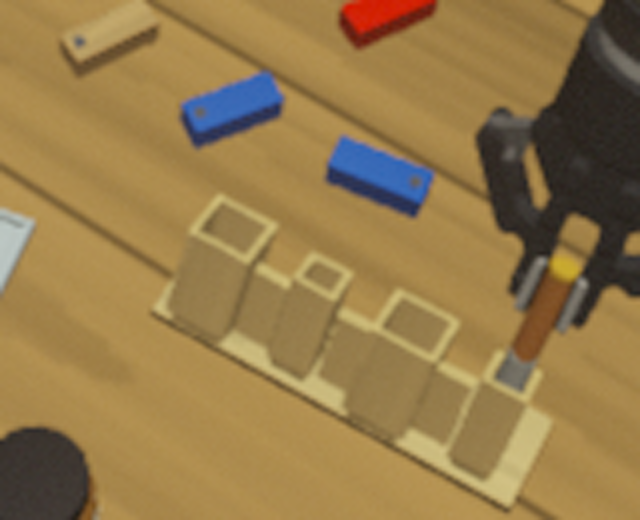

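```bash
python3 -m crank '[[0,0,-0.05,0,0,0],[0,0,-0.1,0,0,0],[0,0,-0.15,0,0,0],[0,0,-0.2,0,0,0],[0,0,-0.26,0,0,0],[0,0,-0.32,0,0,0],[0,0,-0.38,0,0,0],[0,0,-0.44,0,0,0],[0,0,-0.55,0,0,0],[0,0,-0.8,0,0,0]]'; python3 -m crank '[[0,0,-0.3,0,0,0],[0.05,-0.15,-0.6,0,0.05,0.02],[0.1,-0.35,-0.75,0.005,0.15,0.04],[0.2,-0.6,-0.8,0.01,0.25,0.06],[0.3,-0.8,-0.8,0.015,0.35,0.08],[0.34,-1,-0.8,0.016,0.44,0.088],[0.34,-1,-0.8,0.016,0.44,0.088]]'; python3 -m crank '[[0.03,-0.25,0,0,0,0],[0.05,-0.5,0,0,0,0],[0.05,-0.75,0,0,0,0],[0.08,-1,0,0,0,0],[0.08,-1,0,0,0,0]]' ;python3 -m crank '[[0,-0.25,0,0,0,0],[0,-0.5,0,0,0,0],[0,-0.75,0,0,0,0],[0,-1,0,0,0,0],[0,-1,0,0,0,0]]' ; python3 - <<'E'
from h import *
pose();go([.4235,-.23,.263],Rt(np.pi))
E
```

```text
t: 56.42
position: [0.5031, 0.3114, 0.1813]
orientation: [-0.036, 0.985, 0.005, 0.17]
ft_force: [0.8, 0.2, -0.7]
width: 0.0152
t: 57.0
position: [0.4441, 0.1846, 0.2605]
orientation: [0.001, 1.0, -0.001, -0.0]
ft_force: [1.4, 0.5, -0.8]
width: 0.0152
t: 57.42
position: [0.4328, 0.0644, 0.2607]
orientation: [0.001, 1.0, -0.002, 0.001]
ft_force: [0.4, 0.5, -0.6]
width: 0.0153
t: 57.83
position: [0.4344, -0.0553, 0.2607]
orientation: [0.001, 1.0, -0.002, 0.002]
ft_force: [0.1, -0.2, -1.2]
width: 0.0153
t 57.83 p [ 0.4344 -0.0553  0.2607] R
 [[-1.      0.0015  0.0033]
 [ 0.0015  1.     -0.0031]
 [-0.0033 -0.0031 -1.    ]] F [ 0.0549 -0.2007 -1.2238] w 0.0153
shift [ 0.089 -1.456 -0.015] turn [-0.004  0.004 -0.002] | rows>= 5.0
```

```bash
python3 -m crank '[[0.03,-0.25,0,0,0,0],[0.06,-0.5,0,-0.004,0.004,0],[0.08,-0.75,0,-0.004,0.004,0],[0.09,-1,0,-0.004,0.004,0],[0.09,-1,0,-0.004,0.004,0]]';python3 -m crank '[[0,-0.25,0,0,0,0],[0,-0.45,0,0,0,0],[0,-0.6,0,0,0,0],[0,-0.6,0,0,0,0],[0,-0.6,0,0,0,0],[0,-0.6,0,0,0,0]]';   python3 - <<'E'
from h import *
pose();go([.4225,-.248,.153],Rt(np.pi))
E
```

```text
t: 58.25
position: [0.4244, -0.1753, 0.2605]
orientation: [0.001, 1.0, -0.0, 0.0]
ft_force: [0.8, 0.6, -0.3]
width: 0.0155
t: 58.75
position: [0.4241, -0.2425, 0.2601]
orientation: [-0.002, 1.0, 0.002, -0.001]
ft_force: [-0.3, -0.0, -1.0]
width: 0.0152
t 58.75 p [ 0.4241 -0.2425  0.2601] R
 [[-1.     -0.0041 -0.0013]
 [-0.0041  1.      0.0038]
 [ 0.0013  0.0038 -1.    ]] F [-0.2712 -0.0287 -0.9842] w 0.0152
shift [ 0.013 -0.049  0.892] turn [ 0.005 -0.002  0.005] | rows>= 3.0
```

```bash
python3 -m crank '[[0.01,-0.04,0,0.005,0,0],[0.01,-0.04,0.05,0.005,0,0.005],[0.01,-0.04,0.3,0.005,0,0.005],[0.01,-0.04,0.6,0.005,0,0.005],[0.01,-0.04,0.85,0.005,0,0.005],[0.01,-0.04,1,0.005,0,0.005],[0.01,-0.04,1,0.005,0,0.005],[0.01,-0.04,1,0.005,0,0.005],[0.01,-0.04,1,0.005,0,0.005]]';   python3 - <<'E'
from h import *
pose();s=snap("wrist");save(s,"w34",(180,100,380,340),2.5);insp(s,8)
E
```

```text
t: 59.5
position: [0.4234, -0.2485, 0.1413]
orientation: [0.0, 1.0, -0.001, 0.0]
ft_force: [0.4, -0.1, 0.1]
width: 0.0153
t 59.5 p [ 0.4234 -0.2485  0.1413] R
 [[-1.      0.0004  0.0004]
 [ 0.0004  1.     -0.0019]
 [-0.0004 -0.0019 -1.    ]] F [ 0.4426 -0.0834  0.0695] w 0.0153
punch z -5 y [-7.5  6.4] mid -0.6 front x 6.5 axis x -1.5 246
punch z 5 y [-8.3  7. ] mid -0.6 front x 6.9 axis x -1.1 270
punch z 15 y [-8.3  6.8] mid -0.7 front x 6.9 axis x -1.1 195
punch z 25 y [-7.9  7.1] mid -0.4 front x 6.7 axis x -1.3 164
punch z 35 y [-8.3  6.9] mid -0.7 front x 6.4 axis x -1.6 147
punch z 45 y [-8.1  6.7] mid -0.7 front x 6.3 axis x -1.7 129
punch z 55 y [-8.2  6.8] mid -0.7 front x 6.1 axis x -1.9 115
punch z 65 y [-7.8  6.6] mid -0.6 front x 6.0 axis x -2.0 48
rim n 652 y [-15.5  13.3] -1.1 x [-15.2  13.9]
```

View pics/w34.png

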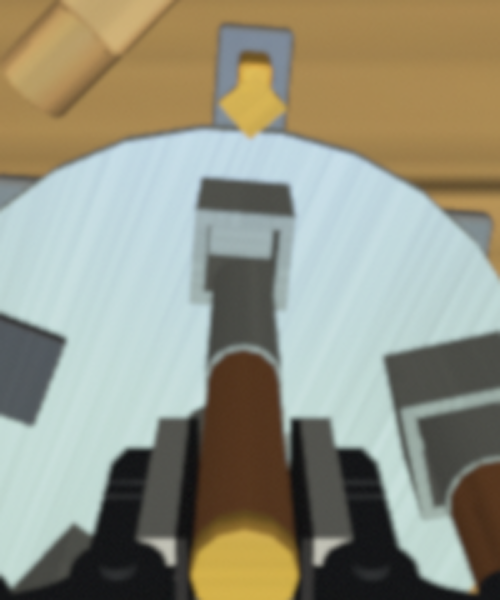

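```bash
python3 -m crank '[[0.01,-0.003,0,0,0,0],[0.01,-0.003,0.03,0,0,0],[0.01,-0.003,0.08,0,0,0],[0.01,-0.003,0.13,0,0,0],[0.01,-0.003,0.18,0,0,0],[0.01,-0.003,0.24,0,0,0],[0.01,-0.003,0.3,0,0,0],[0.01,-0.003,0.34,0,0,0],[0.01,-0.003,0.34,0,0,0]]';  python3 -m crank '[[0,0,0.01,0,0,0],[0,0,0.02,0,0,0],[0,0,0.03,0,0,0]]'; python3 -m crank '[[0,0,0.01,0,0,0],[0,0,0.02,0,0,0],[0,0,0.03,0,0,0]]'
```

```text
t: 60.3
position: [0.4206, -0.2483, 0.0978]
orientation: [0.0, 1.0, 0.0, -0.002]
ft_force: [1.0, -0.6, -0.4]
width: 0.0152
t: 60.55
position: [0.4215, -0.2489, 0.0958]
orientation: [0.0, 1.0, -0.001, -0.0]
ft_force: [-0.6, -0.1, 0.4]
width: 0.0149
t: 60.8
position: [0.4214, -0.2488, 0.0921]
orientation: [0.0, 1.0, -0.001, -0.001]
ft_force: [-0.9, 0.9, -0.5]
width: 0.0151
```

```bash
python3 -m crank '[[0,0,0.01,0,0,0],[0,0,0.02,0,0,0],[0,0,0.02,0,0,0]]'
```

```text
t: 61.05
position: [0.4214, -0.2488, 0.0897]
orientation: [0.0, 1.0, -0.001, -0.001]
ft_force: [-0.4, 0.5, 0.5]
width: 0.0153
```

```bash
python3 -m crank '[[0,0,0.01,0,0,0],[0,0,0.01,0,0,0]]'
```

```text
t: 61.22
position: [0.422, -0.2492, 0.0896]
orientation: [0.0, 1.0, -0.001, 0.0]
ft_force: [-0.9, 0.4, 7.9]
width: 0.0155
```

Seated. Release and retreat.

```bash
python3 -m crank '[[0,0,0,0,0,0],[0,0,0,0,0,0],[0,0,0,0,0,0],[0,0,-0.2,0,0,0],[0,0,-0.5,0,0,0],[0,0,-0.9,0,0,0],[-0.1,0,-1,0,0,0],[-0.3,0,-1,0,0,0],[-0.3,0,-1,0,0,0]]' -0.1; python3 - <<'E'
from h import *
pose();s=snap("wrist");save(s,"w35",None,1.4)
P=cloud(s)
m=(P[...,2]>.13)&(P[...,2]<.157)&(abs(P[...,0]-.4243)<.02)&(abs(P[...,1]+.2481)<.02)
print(m.sum(),P[m].mean(0),np.median(P[m][:,2]))
go([.5035,-.2545,.2],Rt(np.radians(247.2)))
E
```

```text
t: 61.97
position: [0.4623, -0.2499, 0.2102]
orientation: [-0.0, 1.0, -0.002, 0.003]
ft_force: [-0.1, -1.3, -1.1]
width: 0.0385
t 61.97 p [ 0.4623 -0.2499  0.2102] R
 [[-1.     -0.0004  0.0057]
 [-0.0004  1.     -0.0036]
 [-0.0057 -0.0036 -1.    ]] F [-0.1116 -1.2757 -1.0995] w 0.0385
564 [ 0.4231 -0.2511  0.1487] 0.15011291932401086
shift [-0.366 -0.045  0.074] turn [-0.003 -0.    -1.493] | rows>= 10.0
```

View pics/w35.png

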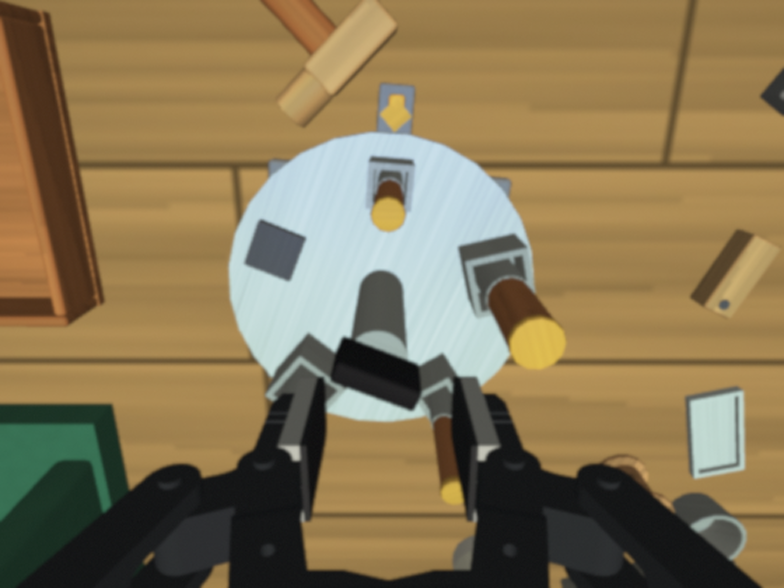

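```bash
python3 -m crank '[[-0.1,-0.01,0,0,0,-0.15],[-0.2,-0.02,0,0,0,-0.3],[-0.3,-0.03,0,0,0,-0.45],[-0.34,-0.04,0,0,0,-0.6],[-0.35,-0.045,0,0,0,-0.75],[-0.36,-0.045,0,0,0,-0.9],[-0.36,-0.045,0,0,0,-1]]' 0;python3 -m crank '[[0,0,0,0,0,-0.15],[0,0,0.03,0,0,-0.3],[0,0,0.08,0,0,-0.45],[0,0,0.1,0,0,-0.49],[0,0,0.1,0,0,-0.49],[0,0,0.1,0,0,-0.49]]'; python3 - <<'E'
from h import *
pose();yaw();go([.5035,-.2548,.118],Rt(np.radians(247.3)))
s=snap("wrist")
st=state();R0=R.from_quat(st["orientation"]).as_matrix();P=cloud(s);q=(P-st["position"])@R0*1000
k=q[(abs(P[...,2]-.16)<.005)&(abs(q[...,0])<30)&(abs(q[...,1])<18)];print("bar tool",np.percentile(k,[2,98],axis=0).round(1));tips(s)
E
```

```text
t: 62.6
position: [0.4996, -0.2537, 0.207]
orientation: [-0.385, 0.923, 0.001, -0.002]
ft_force: [0.1, -1.0, -0.5]
width: 0.0425
t: 63.1
position: [0.4995, -0.2538, 0.1955]
orientation: [-0.552, 0.834, 0.001, -0.001]
ft_force: [0.2, 0.2, 1.5]
width: 0.0428
t 63.1 p [ 0.4995 -0.2538  0.1955] R
 [[-0.3917 -0.9201 -0.0036]
 [-0.9201  0.3917 -0.    ]
 [ 0.0014  0.0032 -1.    ]] F [0.2107 0.1796 1.4686] w 0.0428
yaw 246.94
shift [-0.006 -0.036  0.645] turn [ 0.004 -0.002 -0.008] | rows>= 2.0
bar tool [[-19.2 -11.3  34.2]
 [ 22.7  -0.1  38.1]]
side -1 tip z [-39.5 -34.6 -28.7] y range -36.2 -22.9 x -11.2 11.8 3356
side 1 tip z [-39.6 -34.6 -28.9] y range 19.4 32.8 x -11.2 11.8 3324
```

```bash
python3 -m crank '[[0.005,-0.033,0.05,0,0,-0.008],[0.005,-0.033,0.2,0,0,-0.008],[0.005,-0.033,0.4,0,0,-0.008],[0.005,-0.033,0.55,0,0,-0.008],[0.005,-0.033,0.64,0,0,-0.008],[0.005,-0.033,0.64,0,0,-0.008]]'; python3 -m crank '[[0,0,0,0,0,0],[0,0,0,0,0,0],[0,0,0,0,0,0],[0,0,0,0,0,0],[0,0,0,0,0,0]]' -1 40; python3 -m crank '[[0,0,0,0,0,0.12],[0,0,0,0,0,0.24],[0,0,0,0,0,0.36],[0,0,0,0,0,0.48],[0,0,0,0,0,0.6],[0,0,0,0,0,0.72],[0,0,0,0,0,0.8],[0,0,0,0,0,0.8]]'; python3 -m crank '[[0,0,0,0,0,0.12],[0,0,0,0,0,0.24],[0,0,0,0,0,0.36],[0,0,0,0,0,0.48],[0,0,0,0,0,0.6],[0,0,0,0,0,0.72],[0,0,0,0,0,0.8],[0,0,0,0,0,0.8],[0,0,0,0,0,0.8]]'; python3 - <<'E'
from h import *
pose();yaw();s=snap("wrist");save(s,"w36",None,1.4);tt(s,(.5045,-.2565))
E
```

```text
t: 63.65
position: [0.502, -0.2553, 0.1165]
orientation: [-0.555, 0.832, 0.002, -0.002]
ft_force: [0.2, -0.1, -0.3]
width: 0.0427
t: 64.07
position: [0.5027, -0.2559, 0.1206]
orientation: [-0.555, 0.832, 0.0, -0.001]
ft_force: [-4.0, 2.0, 4.4]
width: 0.0108
t: 64.73
position: [0.5029, -0.256, 0.1205]
orientation: [-0.27, 0.963, -0.0, -0.001]
ft_force: [-5.5, 1.6, 5.0]
width: 0.0105
t: 65.48
position: [0.5029, -0.2562, 0.1206]
orientation: [0.04, 0.999, -0.001, -0.001]
ft_force: [-4.8, 1.6, 6.2]
width: 0.0107
t 65.48 p [ 0.5029 -0.2562  0.1206] R
 [[-0.9968  0.08   -0.0024]
 [ 0.08    0.9968 -0.0012]
 [ 0.0023 -0.0014 -1.    ]] F [-4.848   1.5851  6.1588] w 0.0107
yaw 175.41
bar 8259 ((0.49611741304397583, -0.2683485150337219), (0.16306841373443604, 0.11408481746912003), 65.31412506103516) z 0.1592995830962699
rim [168. 167.] [ 0.474  -0.3306] [0.0405 0.0411] ang 67.5 az -112.3 r 0.0802
rim [390. 172.] [ 0.4861 -0.179 ] [0.0286 0.0285] ang 14.0 az 103.4 r 0.0796
rim [278. 194.] [ 0.4945 -0.256 ] [0.0307 0.0121] ang 85.5 az 177.3 r 0.01
rim [349. 282.] [ 0.5693 -0.2092] [0.0414 0.026 ] ang 31.3 az 36.1 r 0.0803
rim [210. 290.] [ 0.5652 -0.3088] [0.0284 0.029 ] ang 49.8 az -40.7 r 0.0801
```

View pics/w36.png

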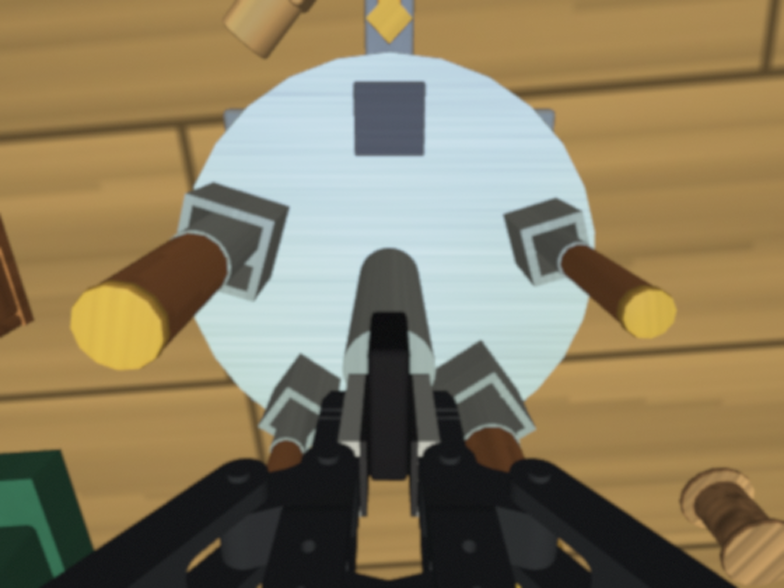

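```bash
python3 -m crank '[[0,0,0,0,0,0],[0,0,0,0,0,0],[0,0,-0.3,0,0,0],[0,0,-0.6,0,0,0],[0,0,-1,0,0,0]]' 0; python3 -m crank '[[0.1,0.2,-0.2,0,0,0],[0.2,0.4,-0.4,0,0,0],[0.3,0.6,-0.5,0,0,0],[0.4,0.8,-0.6,0,0,0],[0.4,1,-0.6,0,0,-0.1],[0.4,1,-0.6,0,0,-0.1]]'; python3 -m crank '[[0,0.25,0,0,0,0],[0,0.5,0,0,0,0],[0,0.75,0,0,0,0],[0,1,0,0,0,0],[0,1,0,0,0,0],[0,1,0,0,0,0],[0,1,0,0,0,0]]'; python3 - <<'E'
from h import *
pose();s=snap("wrist");save(s,"w37",None,1.4);s=snap("top");save(s,"t37",(150,120,450,300),2.6)
E
```

```text
t: 65.95
position: [0.5038, -0.2559, 0.2335]
orientation: [0.04, 0.999, -0.0, -0.001]
ft_force: [2.0, -0.2, 0.5]
width: 0.0427
t: 66.45
position: [0.4671, -0.1297, 0.3073]
orientation: [-0.002, 1.0, -0.0, 0.002]
ft_force: [0.1, 0.2, -0.9]
width: 0.0424
t: 67.03
position: [0.467, -0.0131, 0.3051]
orientation: [0.001, 1.0, -0.001, -0.0]
ft_force: [-0.5, -0.3, 0.2]
width: 0.0423
t 67.03 p [ 0.467  -0.0131  0.3051] R
 [[-1.      0.002  -0.0004]
 [ 0.002   1.     -0.0017]
 [ 0.0004 -0.0017 -1.    ]] F [-0.4934 -0.2528  0.1611] w 0.0423
```

View pics/w37.png

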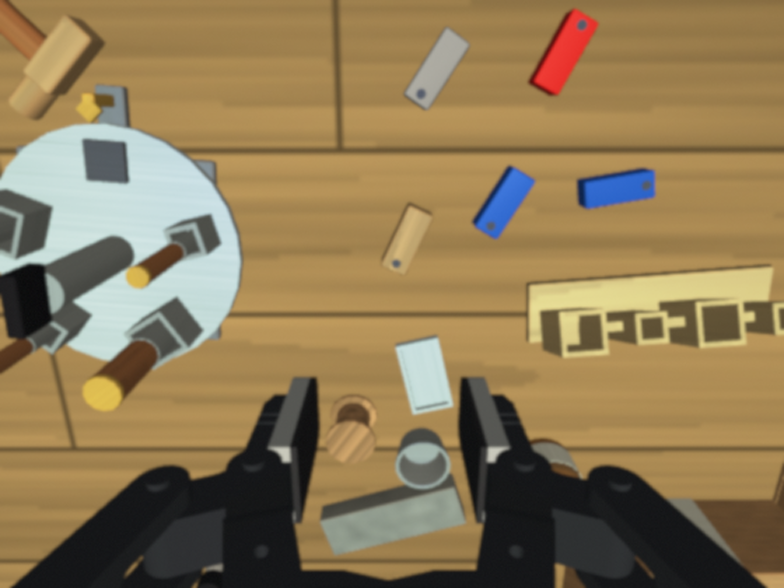

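View pics/t37.png

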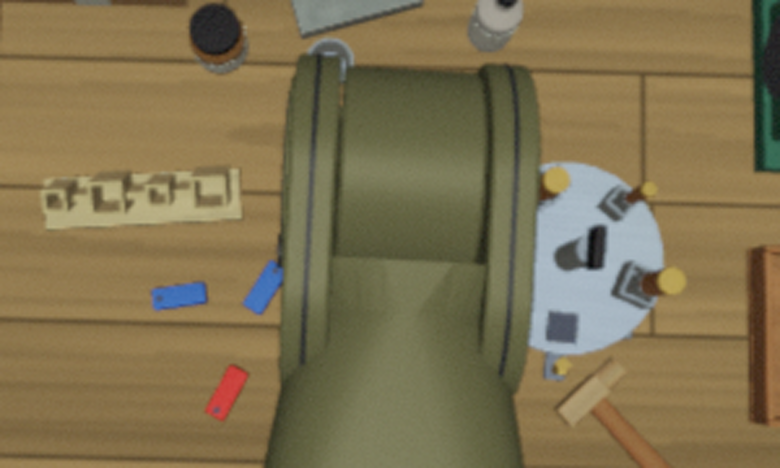

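```bash
python3 - <<'E'
from h import *
s=snap("wrist");P=cloud(s);Z=P[...,2]
st=state();R0=R.from_quat(st["orientation"]).as_matrix()
m=np.zeros((420,560),bool);m[135:205,265:315]=1
k=P[m&(Z>.017)&(Z<.028)];print(len(k),cv2.minAreaRect(k[:,:2].astype(np.float32)),np.median(k[:,2]))
f=s["frame"].astype(int);b=np.zeros((420,560),bool);b[235:300,275:330]=1
w=(b&(f[...,2]>f[...,0]-5)&(f.sum(2)>450)).astype(np.uint8)
n,l,a,c=cv2.connectedComponentsWithStats(w);i=1+np.argmax(a[1:,4]);
cnt=cv2.findContours((l==i).astype(np.uint8),cv2.RETR_EXTERNAL,cv2.CHAIN_APPROX_NONE)[0][0]
pts=np.array([plane(s,u,v,.008)[:2] for u,v in cnt[:,0]],np.float32);print(a[i],cv2.minAreaRect(pts))
tips(s)
E
```

```text
925 ((0.4948928952217102, 0.0017832256853580475), (0.024252666160464287, 0.0599377304315567), 65.14164733886719) 0.021465544902016576
[ 284  242   39   53 1450] ((0.6355421543121338, 0.02122083678841591), (0.07762914896011353, 0.04080275446176529), 13.30421257019043)
side -1 tip z [-39.8 -34.9 -29.4] y range -35.5 -21.8 x -13.1 9.8 3302
side 1 tip z [-39.8 -34.9 -29. ] y range 20.4 34.3 x -13.1 9.6 3284
```

```bash
python3 - <<'E'
from h import *
go([.4947,.003,.07],Rt(np.radians(155.1)))
E
```

```text
shift [-0.236  0.142  1.958] turn [-0.002 -0.001  0.548] | rows>= 6.0
```

```bash
python3 -m crank '[[-0.05,0.03,0.2,0,0,0.12],[-0.1,0.06,0.4,0,0,0.24],[-0.15,0.1,0.6,0,0,0.36],[-0.2,0.14,0.8,0,0,0.48],[-0.235,0.14,1,0,0,0.548],[-0.235,0.14,1,0,0,0.548],[-0.235,0.14,1,0,0,0.548]]' 0;python3 -m crank '[[0,0,0.3,0,0,0],[0,0,0.6,0,0,0],[0,0,0.8,0,0,0],[0,0,0.95,0,0,0],[0,0,0.95,0,0,0],[0,0,0.95,0,0,0]]'; python3 - <<'E'
from h import *
pose();yaw();s=snap("wrist");save(s,"w38",None,1.4);tips(s)
P=cloud(s);st=state();R0=R.from_quat(st["orientation"]).as_matrix();q=(P-st["position"])@R0*1000
m=(P[...,2]>.017)&(P[...,2]<.027)&(abs(q[...,0])<45)&(abs(q[...,1])<18)
k=q[m];print(len(k),cv2.minAreaRect(k[:,:2].astype(np.float32)))
go([.4947,.003,-.018],Rt(np.radians(155.1)))
E
```

```text
t: 67.77
position: [0.4933, 0.0032, 0.1841]
orientation: [0.215, 0.977, -0.001, -0.002]
ft_force: [-0.0, -0.5, -0.4]
width: 0.0427
t: 68.27
position: [0.4947, 0.0034, 0.0721]
orientation: [0.215, 0.977, -0.001, -0.0]
ft_force: [0.1, 0.2, 0.3]
width: 0.0427
t 68.27 p [0.4947 0.0034 0.0721] R
 [[-0.9078  0.4193 -0.0008]
 [ 0.4193  0.9078 -0.0011]
 [ 0.0003 -0.0014 -1.    ]] F [0.1416 0.2082 0.3353] w 0.0427
yaw 155.21
side -1 tip z [-39.3 -34.3 -28.9] y range -34.9 -21.5 x -12.0 10.4 3440
side 1 tip z [-39.2 -34.2 -28.5] y range 20.7 34.3 x -12.3 10.6 3431
3398 ((0.199249267578125, -2.2944774627685547), (24.00713348388672, 60.39092254638672), 89.908447265625)
shift [ 0.008 -0.007  0.758] turn [-0.     0.002  0.002] | rows>= 3.0
```

View pics/w38.png

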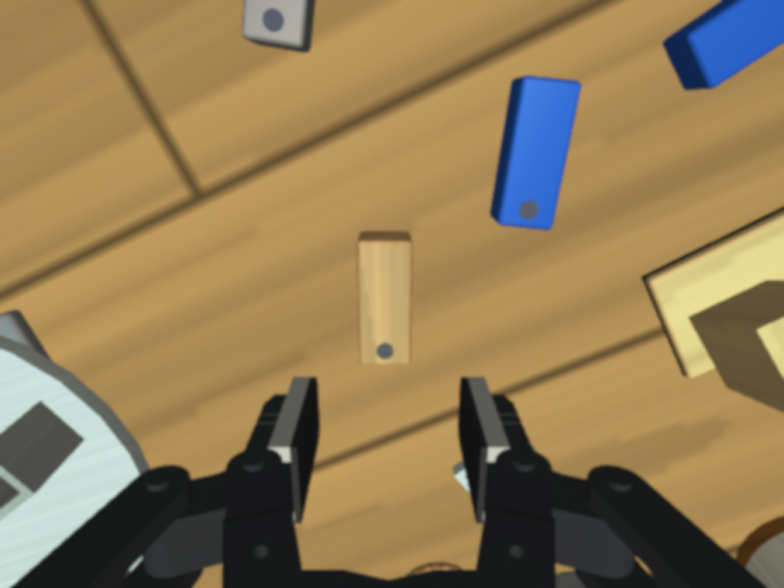

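```bash
python3 -m crank '[[0.008,-0.012,0.2,0,0,0],[0.008,-0.012,0.4,0,0,0],[0.008,-0.012,0.6,0,0,0],[0.008,-0.012,0.7,0,0,0],[0.008,-0.012,0.74,0,0,0],[0.008,-0.012,0.75,0,0,0],[0.008,-0.012,0.75,0,0,0]]' ;python3 -m crank '[[0,0,0,0,0,0],[0,0,0,0,0,0],[0,0,0,0,0,0],[0,0,0,0,0,0],[0,0,0,0,0,0]]' -0.6 30; python3 - <<'E'
from h import *
pose();s=snap("wrist");save(s,"w39",None,1.4)
E
```

```text
t: 68.9
position: [0.4944, 0.0028, -0.0176]
orientation: [0.215, 0.977, -0.0, 0.001]
ft_force: [-0.0, -0.1, 1.3]
width: 0.0426
t: 69.32
position: [0.4944, 0.0028, -0.0174]
orientation: [0.215, 0.977, -0.0, 0.001]
ft_force: [-1.5, -0.2, 7.1]
width: 0.0235
t 69.32 p [ 0.4944  0.0028 -0.0174] R
 [[-0.9079  0.4193  0.0022]
 [ 0.4193  0.9079 -0.0012]
 [-0.0025 -0.0001 -1.    ]] F [-1.527  -0.1678  7.1407] w 0.0235
```

View pics/w39.png

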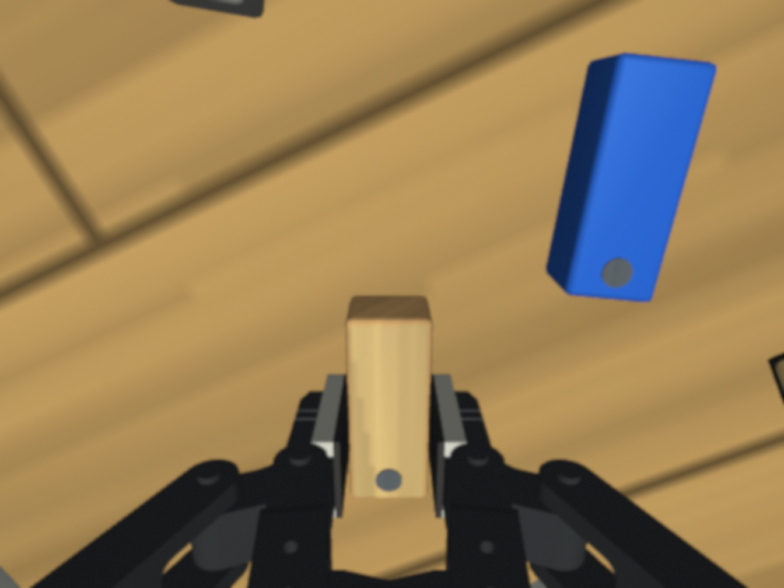

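```bash
python3 -m crank '[[0,0,-0.05,0,0,0],[0,0,-0.2,0,0,0],[0,0,-0.5,0,0,0],[0,0,-0.8,0,0,0],[0,0,-1,0,0,0],[0,0,-1,0,0,0]]'; python3 - <<'E'
from h import *
pose();go([.635,.0225,.10],Rt(np.radians(193.3)))
E
```

```text
t: 69.87
position: [0.4971, 0.0031, 0.1069]
orientation: [0.215, 0.977, 0.001, 0.005]
ft_force: [0.9, -0.3, -0.4]
width: 0.0234
t 69.87 p [0.4971 0.0031 0.1069] R
 [[-0.9079  0.4192  0.0092]
 [ 0.4192  0.9079 -0.0009]
 [-0.0087  0.003  -1.    ]] F [ 0.8944 -0.3458 -0.4275] w 0.0234
shift [-0.975  0.628  0.068] turn [ 0.     0.012 -0.846] | rows>= 6.0
```

```bash
python3 -m crank '[[-0.1,0.1,-0.1,0,0,-0.12],[-0.25,0.2,-0.2,0,0.005,-0.26],[-0.4,0.3,-0.2,0,0.012,-0.4],[-0.6,0.4,-0.2,0,0.012,-0.54],[-0.75,0.5,-0.2,0,0.012,-0.68],[-0.85,0.58,-0.2,0,0.012,-0.82],[-0.93,0.62,-0.2,0,0.012,-0.846],[-0.93,0.62,-0.2,0,0.012,-0.846],[-0.93,0.62,-0.2,0,0.012,-0.846]]'; python3 - <<'E'
from h import *
pose();yaw();s=snap("wrist");save(s,"w40",None,1.4)
P=cloud(s);st=state();R0=R.from_quat(st["orientation"]).as_matrix();q=(P-st["position"])@R0*1000
m=(abs(q[...,0])<45)&(abs(q[...,1])<16)&(P[...,2]>st["position"][2]+.03)&(P[...,2]<st["position"][2]+.045)
k=q[m];print(len(k),cv2.minAreaRect(k[:,:2].astype(np.float32)),np.median(k[:,2]))
go([.635,.0225,.10],Rt(np.radians(193.3)))
E
```

```text
t: 70.62
position: [0.6247, 0.0238, 0.1239]
orientation: [-0.115, 0.993, 0.001, -0.006]
ft_force: [-0.8, 0.6, -0.8]
width: 0.0228
t 70.62 p [0.6247 0.0238 0.1239] R
 [[-0.9733 -0.229  -0.0124]
 [-0.229   0.9734 -0.0002]
 [ 0.0121  0.0026 -0.9999]] F [-0.7647  0.6122 -0.7604] w 0.0228
yaw 193.24
8357 ((-0.8235359191894531, -0.10374259948730469), (60.53578186035156, 31.958843231201172), 0.6664666533470154) -38.48209220858748
shift [-0.089 -0.031  0.2  ] turn [ 0.003 -0.016 -0.001] | rows>= 1.0
```

View pics/w40.png

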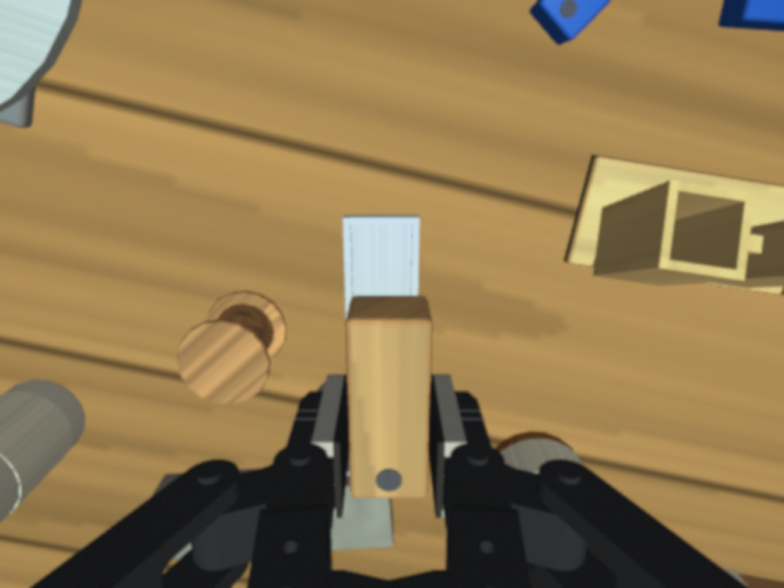

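```bash
cat > tr.py <<'E'
from h import *
s=snap("wrist");st=state();R0=R.from_quat(st["orientation"]).as_matrix();f=s["frame"].astype(int);pose()
b=np.zeros((420,560),bool);b[130:260,225:330]=1
w=(b&(f[...,2]>f[...,0]-5)&(f.sum(2)>450)).astype(np.uint8)
n,l,a,c=cv2.connectedComponentsWithStats(w);i=1+np.argmax(a[1:,4])
v,u=np.nonzero(l==i)
T=np.array([(plane(s,x,y,.008)-st["position"])@R0*1000 for x,y in zip(u,v)])
print(a[i],"tray tool: near edge x",T[:,0].max().round(1),"-> centre x",(T[:,0].max()-39).round(1))
for x in range(int(T[:,0].max())-25,int(T[:,0].max())-4,5):
    k=T[abs(T[:,0]-x)<2.5];print(x,k[:,1].min().round(1),k[:,1].max().round(1),"mid",((k[:,1].min()+k[:,1].max())/2).round(2))
P=cloud(s);q=(P-st["position"])@R0*1000
m=(abs(q[...,0])<45)&(abs(q[...,1])<13.5)&(q[...,2]<-34)&(q[...,2]>-45)
k=q[m&(abs(q[...,0])>14)];print("tag top",np.percentile(k,[1,99],axis=0).round(1))
E
python3 tr.py
```

```text
t 70.72 p [0.6239 0.0236 0.1243] R
 [[-0.9733 -0.229  -0.0125]
 [-0.229   0.9734 -0.0002]
 [ 0.0123  0.0027 -0.9999]] F [-0.0464 -0.3205 -0.4045] w 0.0235
[ 245  155   54   68 2964] tray tool: near edge x 26.4 -> centre x -12.6
1 -26.0 15.2 mid -5.41
6 -25.9 15.1 mid -5.37
11 -25.7 15.0 mid -5.35
16 -26.4 15.0 mid -5.7
21 -26.2 14.9 mid -5.69
tag top [[-29.7 -12.9 -39.9]
 [ 29.2  10.4 -34.8]]
```

```bash
python3 -m crank '[[-0.05,-0.034,0,0.003,-0.016,0],[-0.097,-0.034,0.1,0.003,-0.016,0],[-0.097,-0.034,0.3,0.003,-0.016,0],[-0.097,-0.034,0.5,0.003,-0.016,0],[-0.097,-0.034,0.7,0.003,-0.016,0],[-0.097,-0.034,0.85,0.003,-0.016,0],[-0.097,-0.034,0.9,0.003,-0.016,0],[-0.097,-0.034,0.9,0.003,-0.016,0],[-0.097,-0.034,0.9,0.003,-0.016,0]]'; python3 tr.py; python3 - <<'E'
from h import *
s=snap("wrist");save(s,"w41",None,1.4)
E
```

```text
t: 71.47
position: [0.6366, 0.0224, 0.0167]
orientation: [-0.116, 0.993, 0.0, 0.001]
ft_force: [-0.3, 0.6, -0.0]
width: 0.0233
t 71.52 p [0.6375 0.0225 0.0177] R
 [[-0.9733 -0.2296  0.0042]
 [-0.2296  0.9733  0.0005]
 [-0.0042 -0.0004 -1.    ]] F [ 0.6034 -0.6894 -0.4888] w 0.0232
[ 236  172   85   88 4245] tray tool: near edge x 40.5 -> centre x 1.5
15 -21.7 19.7 mid -1.03
20 -21.6 19.5 mid -1.04
25 -21.4 19.8 mid -0.79
30 -21.7 19.7 mid -1.04
35 -21.5 19.9 mid -0.84
tag top [[-28.6 -12.8 -39.2]
 [ 30.3  10.5 -34.7]]
```

View pics/w41.png

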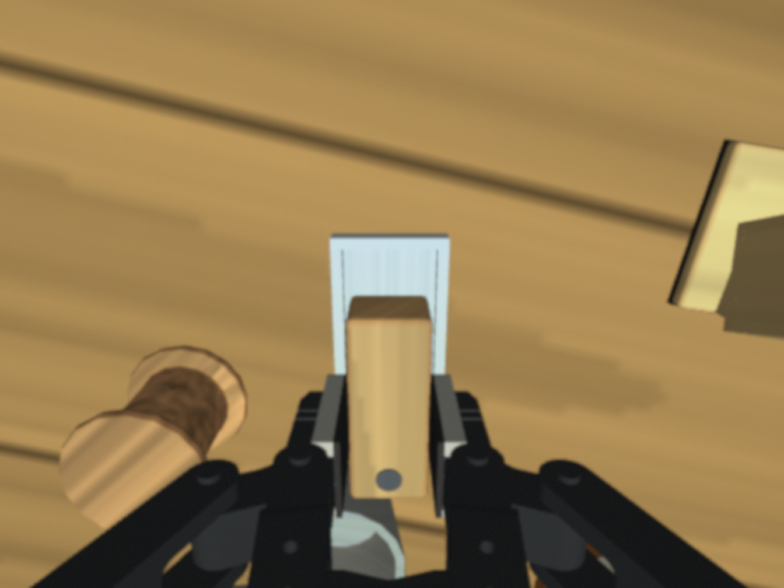

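```bash
python3 -m crank '[[0.004,0,0.06,0,0,0],[0.004,0,0.12,0,0,0],[0.004,0,0.18,0,0,0],[0.004,0,0.23,0,0,0],[0.004,0,0.24,0,0,0],[0.004,0,0.24,0,0,0]]'; python3 -m crank '[[0,0,0.01,0,0,0],[0,0,0.02,0,0,0],[0,0,0.02,0,0,0]]'
```

```text
t: 72.07
position: [0.6352, 0.0224, -0.0132]
orientation: [-0.116, 0.993, 0.0, 0.0]
ft_force: [-0.2, 0.3, -0.6]
width: 0.0232
t: 72.32
position: [0.6364, 0.0224, -0.0142]
orientation: [-0.116, 0.993, 0.0, 0.002]
ft_force: [0.6, -0.1, -0.6]
width: 0.023
```

```bash
python3 -m crank '[[0,0,0.01,0,0,0],[0,0,0.015,0,0,0],[0,0,0.015,0,0,0]]'
```

```text
t: 72.57
position: [0.6365, 0.0224, -0.0144]
orientation: [-0.116, 0.993, 0.0, 0.002]
ft_force: [-3.0, -0.3, 10.4]
width: 0.0231
```

```bash
python3 -m crank '[[0,0,-0.01,0,0,0],[0,0,-0.01,0,0,0],[0,0,-0.01,0,0,0],[0,0,-0.2,0,0,0],[0,0,-0.5,0,0,0],[0,0,-0.9,0,0,0],[0,0,-1,0,0,0]]' -0.15; python3 -m crank '[[0.2,0,-0.2,0,0,0],[0.4,0,-0.4,0,0,0],[0.6,0,-0.6,0,0,0],[0.8,0,-0.8,0,0,0],[1,0,-1,0,0,0],[1,0,-1,0,0,0],[1,0,-1,0,0,0]]'; python3 - <<'E'
from h import *
pose();s=snap("wrist");save(s,"w42",None,1.4)
P=cloud(s);Z=P[...,2]
m=(Z>.018)&(Z<.032)&(abs(P[...,0]-.635)<.05)&(abs(P[...,1]-.0215)<.03)
k=P[m];print(len(k),cv2.minAreaRect(k[:,:2].astype(np.float32)),np.percentile(k[:,2],[5,50,95]))
E
```

```text
t: 73.15
position: [0.6383, 0.0224, 0.1084]
orientation: [-0.116, 0.993, -0.0, 0.004]
ft_force: [0.8, 0.3, 1.4]
width: 0.0363
t: 73.73
position: [0.5191, -0.0055, 0.2251]
orientation: [-0.115, 0.993, -0.0, 0.003]
ft_force: [-0.5, 0.0, 0.4]
width: 0.0362
t 73.73 p [ 0.5191 -0.0055  0.2251] R
 [[-0.9734 -0.2292  0.0062]
 [-0.2292  0.9734  0.0005]
 [-0.0061 -0.0009 -1.    ]] F [-0.5053  0.0032  0.3763] w 0.0362
1032 ((0.6368765234947205, 0.021122710779309273), (0.05954696238040924, 0.02308589406311512), 13.656371116638184) [0.0229 0.0244 0.0256]
```

View pics/w42.png

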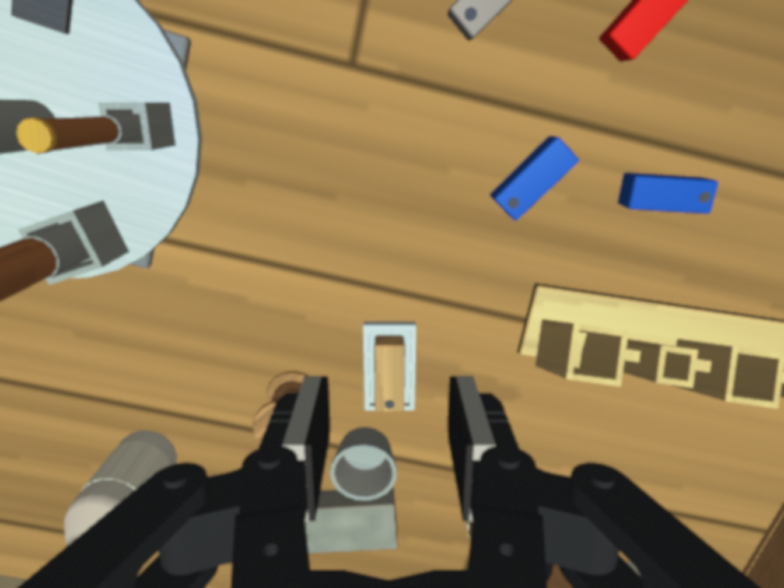

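```bash
python3 -m crank '[[0.2,0.25,-0.3,0,0,0],[0.4,0.5,-0.6,0,0,0],[0.6,0.75,-0.8,0,0,0],[0.8,1,-0.8,0,0,0],[0.9,1,-0.8,0,0,0]]'; python3 -m crank '[[0.1,0.3,0,0,0,0],[0.2,0.6,0,0,0,0],[0.2,0.9,0,0,0,0],[0.2,1,0,0,0,0]]'; python3 -m crank '[[0.1,0.3,0,0,0,0],[0.2,0.6,0,0,0,0],[0.2,0.9,0,0,0,0],[0.2,1,0,0,0,0],[0.2,1,0,0,0,0]]'; python3 - <<'E'
from h import *
pose();s=snap("top");save(s,"t50",(150,120,450,300),2.6);tt(s)
P=cloud(s)
m=(P[...,2]>0.004)&(P[...,2]<0.013)&(P[...,0]>.5)&(P[...,0]<.65)&(P[...,1]>.1)&(P[...,1]<.36)
q=P[m][:,:2].astype(np.float32);print("stand",len(q),cv2.minAreaRect(q))
s=snap("scene");save(s,"s50",(140,60,420,350),2)
E
```

```text
t: 74.2
position: [0.3858, 0.089, 0.3196]
orientation: [-0.116, 0.993, 0.001, 0.002]
ft_force: [-0.0, -0.5, 0.4]
width: 0.0365
t: 74.53
position: [0.3339, 0.2016, 0.3178]
orientation: [-0.118, 0.993, 0.001, 0.0]
ft_force: [0.6, -0.6, 0.1]
width: 0.036
t: 74.95
position: [0.2836, 0.3122, 0.3171]
orientation: [-0.118, 0.993, -0.0, 0.0]
ft_force: [0.5, -0.5, -0.8]
width: 0.0361
t 74.95 p [0.2836 0.3122 0.3171] R
 [[-0.9721 -0.2344  0.0003]
 [-0.2344  0.9721 -0.0009]
 [-0.0001 -0.0009 -1.    ]] F [ 0.462  -0.5062 -0.8313] w 0.0361
bar 301 ((0.5228148698806763, -0.262128084897995), (0.17474226653575897, 0.10913357138633728), 82.72434997558594) z 0.15363952417319826
rim [354. 195.] [ 0.572  -0.2131] [0.0399 0.0402] ang 31.4 az 44.9 r 0.0695
rim [387. 198.] [ 0.5648 -0.3075] [0.0283 0.0282] ang 49.2 az -47.2 r 0.0618
rim [342. 224.] [ 0.4852 -0.1771] [0.0274 0.0272] ang 12.8 az 113.9 r 0.0929
rim [394. 229.] [ 0.4734 -0.3291] [0.0406 0.0403] ang 67.3 az -126.4 r 0.0832
stand 1128 ((0.5749742388725281, 0.23000462353229523), (0.1494426429271698, 0.25972306728363037), 0.13714365661144257)
```

View pics/t50.png

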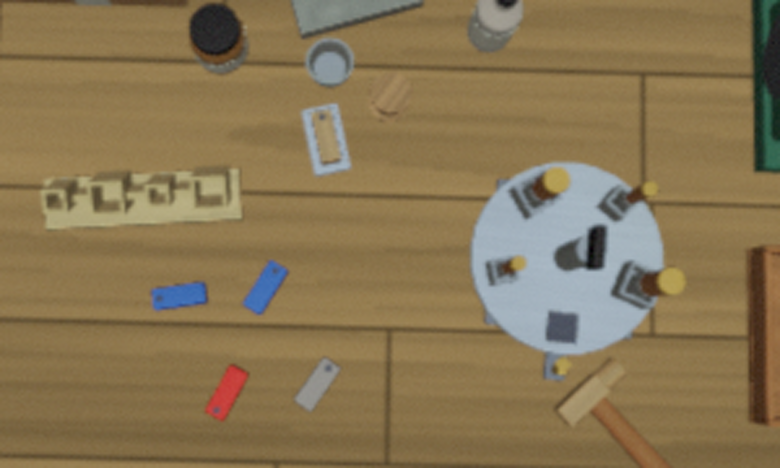

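View pics/s50.png

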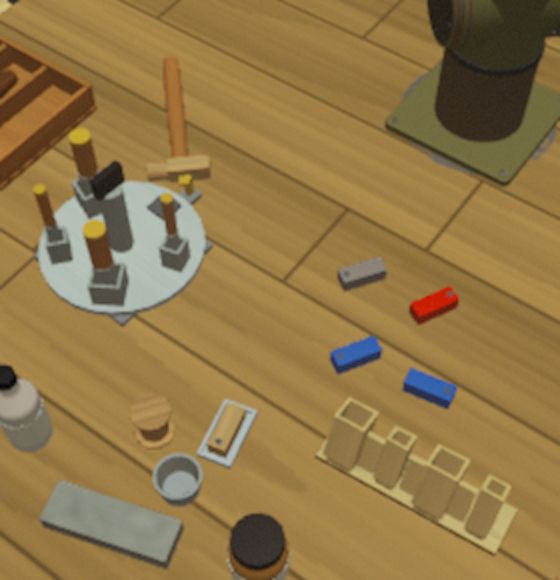

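```bash
python3 -c "
from station import ctrl,state
print(ctrl.close_job());print(state()['t'])"
```

```text
the job is handed in; nothing more can be done
None
the job is handed in; nothing more can be done
```

The job is done and handed in at about 75 s. All four punches are in pockets of their size, the blank station is at the pointer, and the wooden tag lies flat in the tray.

**What I did:** I loaded in the order a, b, c, d. Each time I turned the table by its grip first, drew the punch along its lean, and lowered it at the pointer until it touched the pocket floor (about 4–9 N). The tag had been knocked a few centimetres during the run, so I found it again before picking it up.

**Last checks:**
- **Punches:** each brass top read about 150 mm, against 151 mm expected when seated.
- **Turntable:** the station direction and the pointer agree within about 0.3 degrees in the top view.
- **Tag:** its top is at 24.5 mm, against 25 mm expected, and it is centred to about 1 mm.
- **Stand and bystanders:** nothing looks moved in the top and scene pictures. The numeric fit of the stand in the last top view failed because it picked up other points, so I judged the stand by eye.

**What disagreed:** the fingertips proved to be about 27–28 mm short of the reported TCP. My first grip on the turntable bar therefore closed on air, without contact, and I corrected for that afterwards. The wrist camera also read about 1–2 mm to one side of the fingers, so I centred by comparing the two in the same picture.

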